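# Fill the bedside battery tray, refit its cover and pin the hinge

### The arm

A 7-joint arm with a two-finger parallel gripper is mounted at the origin on the work surface. World frame = base frame: x ahead of the robot, y to its left, z up, the work surface at z = 0. Lengths are in m, angles in rad, forces in N, time in s.
With the tool pointing down it reaches from about 0.35 to 0.9 m from the base axis. Payload 8.1 kg.
Tool frame: the origin (TCP) lies between the finger pads; the fingertips stand manip.tips_ahead ahead of it and the grasp point (between the pads) lies 3 mm ahead of it (manip.tips_ahead is the distance from the TCP to the fingertips, in m); x points along the fingers, y is the direction in which the jaws open and shut, and the axes are right-handed (so a half turn about x gives the same grasp; the last joint's range is limited). The gripper opens to 85 mm and grips with 20 to 120 N. Pads are 22 mm wide; open, the fingers measure 114 mm over their backs; the gripper's body (76 mm by 85 mm) begins 54 mm behind the grasp point. The pads swing forward as they close: fully open they stand 13 mm farther back than shut.
Start: joints at [1.027, 0.434, 0.025, 1.573, -0.012, 1.134, -0.075], TCP at [0.267, -0.565, 0.224] pointing down, gripper open.
Joint ranges: [-2.62, 2.62], [-0.44, 2.09], [-1.27, 1.32], [0.08, 2.57], [-1.32, 4.46], [0.12, 2], [-2.74, 2.74]. Speed limits (rad/s): [2.22, 2.22, 3.01, 3.01, 3.14, 3.14, 3.14].

### API

Orientations are given as [roll, pitch, yaw] about the fixed x, y, z axes, in that order (R = Rz(yaw) Ry(pitch) Rx(roll)).
In Python, from bench import read_state, capture, job, manip gives the robot as it stands.
- The arm moves only by the tool servo_tool, never from a script. Its argument "motion" is a list of rows, each a list of 3 entries, a list of its own where there are three numbers: the shift along the tool's x, y, z in mm, then the turn, a rotation vector about the tool's x, y, z in rad, then the opening, from -1 (shut) to 1 (fully open), so that 0 is half open. In form: [[[dx, dy, dz], [wx, wy, wz], claw], ...]. A call has 1 to 8 rows; each row is the pose to reach, as a shift and turn from the pose commanded when the call began, along the tool's axes at that moment; what a row does not reach only later rows make up. A row lasts 1/10 s, in which the tool goes at most 50 mm and 8.59 degrees, less where a joint would pass 70% of its speed; a pose out of reach is approached as far as the arm can. A call with a gripper value outside its range is refused whole. The fingers move at their own pace and stop on an object; the grip force is fixed at half the most. Time passes only in rows, so rows that repeat a pose let the fingers close. It gives the time, the measured TCP pose, the force and the opening at its end, in the units of the state.
- read_state(): the state, without advancing time (a new reading comes with each control period).
- capture(name): name is "scene" or "top" or "wrist"; returns a dict with "frame" (384x512x3 uint8, blue, green, red), "vfov" (degrees; the focal length in pixels is half the picture's height over the tangent of half this angle, whatever the lens; pixels are square), "cx", "cy" (the principal point, pixels), "extrinsics" (4x4, takes a point from world to camera coordinates); the wrist camera has in their place "mount" (4x4, takes a point from camera to tool coordinates, whose origin is the TCP and whose axes are the tool frame's). Camera axes: x right, y down, z forward; pixel columns grow to the right and rows downward; lengths in m; the calibration is good to about 2 mm. A picture is of the moment at which its call begins: read the wrist's pose just before it. There is no depth.
- job.sign_off(): hands the job in, once; it reports no verdict.
The state is a dict: "time": time; "qpos": joint angles; "joint_velocities": joint speeds; "joint_torque": joint torques, N m; "ee_pos": TCP position; "ee_rot": TCP orientation; "ft_force": force on the tool from outside, world axes, zero at the start; "torque": the same for the moment, N m; "width": opening from 0.0 (shut) to 1.0 (fully open).
Only numpy, scipy, OpenCV 4.12 (cv2) and the standard library are available. Lean on these libraries where they do the work, as an engineer would, in place of code of your own. Each camera call takes 0.05 s, during which the arm holds its last target.

### The job

The wall lamp's shade hangs low over the blue battery tray: swing the lamp arm to the robot's left until the shade is at least 25 cm clear of the tray, then stand every loose battery in a compartment of its own, button end up. Next set the white cover squarely down on the tray's ledge, its hinge knuckle between the tray's two, and push the hinge pin through all three knuckles until its red head is up against the tray's knuckle. Finally swing the lamp back so that its shade hangs over the closed tray again, as near the middle as the arm lets it; do not shift the saucer, the spectacle case or the drying capsule.

Things in the scene. Friction and masses are not known exactly. Their poses are not given: they have to be found in the camera images.
- tray: blue plastic stacked battery tray stuck to the nightstand. Origin: centre of underside; x along its 147 mm length to the hinge end, y across (52 mm), z up. Closed lower tier with a flat ledge at z = 24 mm; on it a centred compartment block 135 x 36 mm, top at z = 36 mm: a row of four open compartments 30 x 30 mm inside, 3 mm walls, floors at z = 15 mm
- slot0 (a point): centre of the floor of tray compartment 1 of 4 (1 is farthest from the hinge end); a cell standing in it has its origin here
- slot1 (a point): centre of the floor of tray compartment 2 of 4 (1 is farthest from the hinge end); a cell standing in it has its origin here
- slot2 (a point): centre of the floor of tray compartment 3 of 4 (1 is farthest from the hinge end); a cell standing in it has its origin here
- slot3 (a point): centre of the floor of tray compartment 4 of 4 (1 is farthest from the hinge end); a cell standing in it has its origin here
- tray_hinge (a point): middle of the tray's hinge axis, at x = 83, y = 0, z = 36 mm of the tray, axes as the tray's. Two fixed knuckles stand on the axis: 15 x 15 mm blocks from y = 14.5 to 26 mm and from -14.5 to -26 mm, with a 10 mm bore along y
- cover: white plastic cover, about 110 g: upside-down box 147 (x) x 48 (y) x 43 (z) mm, 139 x 40 mm inside, 40 mm deep, lying open side down. Origin: centre of its open underside, z up; hinge knuckle at the +x end. Grip it across the 48 mm. It fits round the compartment block with 2 mm to spare each side and rests on the ledge: seated, its origin is at z = 24 mm over the tray's, axes alike
- cover_hinge (a point): centre of the 11 mm bore (along y) of the cover's one knuckle, a 15 x 15 mm block 25 mm long in y, at x = 83, z = 12 mm of the cover; lies at tray_hinge, to within 3 mm, when the cover is seated
- pin: hinge pin, about 40 g, lying level: square red head 34 (x) x 14 x 14 mm, gripped by its sides, and a steel shaft 7 mm thick, 62 mm long, leaving the head's +x face at mid height (z = 7 mm) along x, its last 9 mm tapering to a 3 mm nose. Origin: centre of the head's underside. It may be pushed in from either side of the tray
- pin_mid (a point): point on the axis of the pin's shaft 26 mm from the head's face (43 mm from the head's centre); it lies at tray_hinge when the pin is fully home
- pin_tip (a point): the nose of the pin, 62 mm from the head's face
- cell0: battery (C cell): upright cylinder 26 mm across, 48 mm high, with a 2 mm steel button on top, 65 g, black with a copper band round the top; origin: centre of its underside, z up towards the button. May be absent (None)
- cell1: battery (C cell): upright cylinder 26 mm across, 48 mm high, with a 2 mm steel button on top, 65 g, black with a copper band round the top; origin: centre of its underside, z up towards the button. May be absent (None)
- cell2: battery (C cell): upright cylinder 26 mm across, 48 mm high, with a 2 mm steel button on top, 65 g, black with a copper band round the top; origin: centre of its underside, z up towards the button. May be absent (None)
- cell3: battery (C cell): upright cylinder 26 mm across, 48 mm high, with a 2 mm steel button on top, 65 g, black with a copper band round the top; origin: centre of its underside, z up towards the button. May be absent (None)
- lamp_arm (a joint): swivel angle (rad) of the lamp's lever arm about its upright pivot, 345 mm from the knob; the direction from pivot to shade is (-cos q, -sin q) in world x, y, so q grows anticlockwise seen from above. Range -0.5 to 1.35; about 1 is over the tray, 0 or less is clear of it to the left. Stays where it is left; needs about 1.5 N at the shade
- lamp_knob (a point): grip point, 300 mm up, on the upright round wooden knob (20 mm across, from 269 to 312 mm height) above the lamp shade, at the end of a 14 mm brass lever 262 mm up; from its pivot a fixed brass arm runs left (+y) to the wall. The white shade below is 96 mm across, from 175 to 260 mm height. The knob may slip round in the grip as the arm swings
- saucer: white porcelain saucer, 140 mm across, 20 mm high; leave alone
- spectacle_case: stainless steel spectacle case 62 x 160 x 36 mm; leave alone
- capsule: round silicone drying capsule, 49 mm across, 33 mm high, green with a white twist cap; leave alone
There are look-alikes about, which are no part of the job. What is shaped like the cell2 but yellow is not meant. Leave any yellow look-alike of the cell0 alone.

How it is judged:
On the way, in this order (a step that is already met when the one before it is completed fails the run):
1. the lamp is swung to the left, its knob at least 23 cm (level) from the tray's centre (horizontal distance between lamp_knob and tray above 0.23 m), for 0.2 s.
2. every battery present stands in a tray compartment (x of cell0 in the frame of tray between -0.068 and 0.068 m and y of cell0 in the frame of tray between -0.012 and 0.012 m and z of cell0 in the frame of tray between 0.005 and 0.022 m and angle between each of cell0, cell1, cell2, cell3's own z axis and vertical below 0.3 rad and x of cell1 in the frame of tray between -0.068 and 0.068 m and y of cell1 in the frame of tray between -0.012 and 0.012 m and z of cell1 in the frame of tray between 0.005 and 0.022 m and x of cell2 in the frame of tray between -0.068 and 0.068 m and y of cell2 in the frame of tray between -0.012 and 0.012 m and z of cell2 in the frame of tray between 0.005 and 0.022 m and x of cell3 in the frame of tray between -0.068 and 0.068 m and y of cell3 in the frame of tray between -0.012 and 0.012 m and z of cell3 in the frame of tray between 0.005 and 0.022 m), for 0.2 s.
3. the cover is seated on the tray over the batteries, its knuckle in line with the tray's (all of step 2 and distance between cover_hinge and tray_hinge below 0.006 m and angle between cover's own z axis and vertical below 0.06 rad and angle between the x axis of cover and the x axis of tray, either way round below 0.06 rad), for 0.2 s.
4. the pin is through all three knuckles with its head against the tray (distance between each of pin_mid, cover_hinge and tray_hinge below 0.006 m and angle between the x axis of pin and the y axis of tray, either way round below 0.1 rad and angle between cover's own z axis and vertical below 0.06 rad and angle between the x axis of cover and the x axis of tray, either way round below 0.06 rad), for 0.2 s.
At the end, for the whole second after the job is handed in: Each battery present stands upright (0.3 rad) in a compartment; the cover is seated level, its knuckle within 6 mm of the hinge middle; the pin is home within 6 mm and 0.1 rad; all at rest; the lamp knob hangs still within 9 cm (level) of the tray's centre (all of step 2 and all of step 4 and linear speed of each of cover, pin, cell0, cell1, cell2, cell3 below 0.02 m/s and horizontal distance between lamp_knob and tray below 0.09 m and velocity of joint lamp_arm between -0.05 and 0.05 rad/s); the robot touches nothing.
It fails at once if the saucer is shifted more than 3 cm (distance of saucer from where it was at the start of the episode above 0.03 m).
It fails at once if the spectacle case is shifted more than 3 cm (distance of spectacle_case from where it was at the start of the episode above 0.03 m).
It fails at once if the drying capsule is shifted more than 3 cm (distance of capsule from where it was at the start of the episode above 0.03 m).
Of cell0, cell1, cell2, cell3 only 2 to 4 are there at a start; the rules pass over those that are not, and their reading is None.
At some moment in a run one of cover, pin may be knocked a few centimetres aside while the robot is not near it.
It also fails if it takes over 210 s, if anything falls off the work surface, if the arm or the gripper's body presses on something with over 40 N, if the wrist force passes 120 N, or if a joint passes its speed limit or range.

## Working session

There is one attempt and no reset: what is moved stays moved. The work goes in short steps, Python scripts to look and compute and a tool call to move; the robot and the scene stay as the last step left them, time stands still between calls to the robot, and variables do not carry over. Pictures are saved under pics/ and viewed, and the job is handed in when it is done.

Besides the shell and the picture viewer there is one more tool, called after ">>>" as name(argument=value, ...), one argument or row to a line, values as JSON. servo_tool: Moves the arm, as the interface text tells. Its arguments: {"type":"object","properties":{"motion":{"type":"array","items":{"type":"array"}}},"required":["motion"]}

```bash
ls -la; mkdir -p pics
python3 - <<'E'
from bench import read_state, capture, job, manip
import cv2
print(read_state()); print(manip.tips_ahead, [a for a in dir(manip) if a[0]!='_'])
for n in ("scene","top","wrist"):
    c=capture(n); cv2.imwrite(f"pics/{n}0.png",c["frame"])
    print(n,{k:v for k,v in c.items() if k!="frame"})
E
```

```text
total 12
drwxr-xr-x  3 agent agent 4096 Dec  6 06:13 .
drwxr-xr-x 23 root  root  4096 Dec  6 06:13 ..
drwxr-xr-x  2 agent agent 4096 Dec  6 06:13 pics
{'time': 0.0, 'qpos': array([ 1.02738642,  0.43520525,  0.02494025,  1.57411575, -0.01156529,
        1.13399837, -0.07508387]), 'joint_velocities': array([-0.0016625 ,  0.00032696,  0.00068258,  0.00069342,  0.0011429 ,
        0.00055042,  0.00041291]), 'joint_torque': array([-5.21665697e-04, -6.70484376e+01,  1.02465346e+00, -3.16204441e+01,
        1.55815214e-02,  1.24328054e-02,  6.84888263e-06]), 'ee_pos': array([ 0.2663987 , -0.56479917,  0.22312941]), 'ee_rot': array([-1.46905061,  1.56921386,  2.11334247]), 'ft_force': array([ 0.42699147, -0.36211087, -0.19870622]), 'torque': array([-0.01863362, -0.06827058, -0.00298088]), 'width': 1.004497794107093}
0.022 ['PlanningError', 'tips_ahead']
scene {'vfov': 53.52326899670369, 'cx': 254.05323683223443, 'cy': 183.15858052454868, 'extrinsics': array([[-0.06174169,  0.9980834 ,  0.00418094,  0.09368967],
       [ 0.71028551,  0.04688056, -0.70235084, -0.27769178],
       [-0.70120072,
[... 279 characters left out ...]
1e-02],
       [-9.90201396e-01, -2.17790503e-03, -1.39629697e-01,
         6.33764130e-01],
       [ 1.39630216e-01, -8.74133750e-05, -9.90203714e-01,
         1.54817802e+00],
       [ 0.00000000e+00,  0.00000000e+00,  0.00000000e+00,
         1.00000000e+00]])}
wrist {'vfov': 59.851600082149815, 'cx': 258.3686975918529, 'cy': 191.5813228756974, 'mount': array([[-1.79395230e-04, -2.82092253e-01,  9.59387267e-01,
        -1.51468406e-01],
       [ 9.99999982e-01, -1.10364053e-04,  1.54538618e-04,
         1.03925397e-03],
       [ 6.22877198e-05,  9.59387278e-01,  2.82092268e-01,
        -7.27352107e-02],
       [ 0.00000000e+00,  0.00000000e+00,  0.00000000e+00,
         1.00000000e+00]])}
```

View pics/scene0.png

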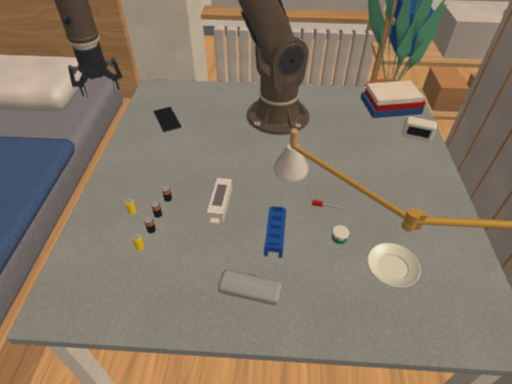

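View pics/top0.png

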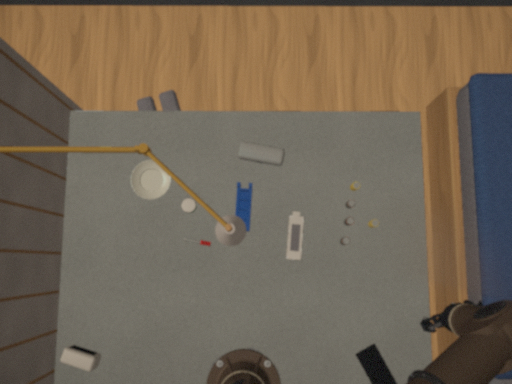

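View pics/wrist0.png

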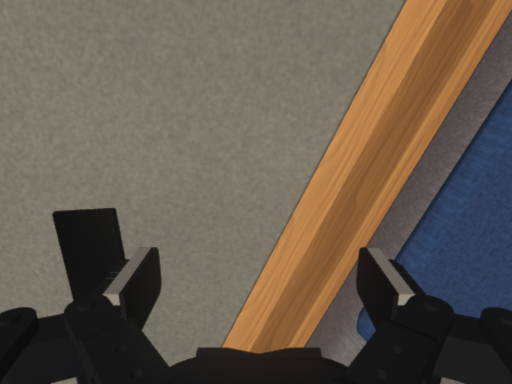

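```bash
cat > h.py <<'E'
import numpy as np, cv2
from scipy.spatial.transform import Rotation as Ro
from scipy.optimize import least_squares
from bench import read_state, capture, job, manip
def pose(s=None):
    s=s or read_state()
    T=np.eye(4); T[:3,:3]=Ro.from_euler('xyz',s['ee_rot']).as_matrix(); T[:3,3]=s['ee_pos']; return T
class Cam:
    def __init__(s,name,save=None):
        T=pose() if name=='wrist' else None
        c=capture(name); s.im=c['frame']; s.f=192/np.tan(np.radians(c['vfov'])/2); s.cx,s.cy=c['cx'],c['cy']
        s.E=np.linalg.inv(T@c['mount']) if name=='wrist' else c['extrinsics']
        if save: cv2.imwrite('pics/%s.png'%save,s.im); np.savez('pics/%s.npz'%save,E=s.E,f=s.f,cx=s.cx,cy=s.cy)
    def proj(s,P):
        p=np.atleast_2d(P)@s.E[:3,:3].T+s.E[:3,3]
        return np.c_[s.f*p[:,0]/p[:,2]+s.cx,s.f*p[:,1]/p[:,2]+s.cy]
    def onz(s,uv,z):
        uv=np.atleast_2d(uv).astype(float); d=np.c_[(uv[:,0]-s.cx)/s.f,(uv[:,1]-s.cy)/s.f,np.ones(len(uv))]@s.E[:3,:3]
        o=-s.E[:3,:3].T@s.E[:3,3]; return o+d*((z-o[2])/d[:,2])[:,None]
def load(name):
    c=Cam.__new__(Cam); z=np.load('pics/%s.npz'%name); c.E=z['E'];c.f,c.cx,c.cy=float(z['f']),float(z['cx']),float(z['cy']); c.im=cv2.imread('pics/%s.png'%name); return c
def tri(obs):
    r=lambda P:np.concatenate([(c.proj(P)[0]-uv) for c,uv in obs])
    s=least_squares(r,obs[0][0].onz([obs[0][1]],0.03)[0]); return s.x,np.abs(s.fun).max()
def crop(c,box,k,name,marks=()):
    x0,y0,x1,y1=box; im=cv2.resize(c.im[y0:y1,x0:x1],None,fx=k,fy=k,interpolation=cv2.INTER_CUBIC)
    for m in marks:
        q=(int((m[0]-x0+.5)*k),int((m[1]-y0+.5)*k)); cv2.drawMarker(im,q,(0,0,255),cv2.MARKER_CROSS,10,1)
    for i in range(x0-x0%20+20,x1,20): cv2.putText(im,str(i),(int((i-x0)*k),8),0,.3,(0,255,255),1); cv2.line(im,(int((i-x0+.5)*k),10),(int((i-x0+.5)*k),14),(0,255,255),1)
    for i in range(y0-y0%20+20,y1,20): cv2.putText(im,str(i),(0,int((i-y0)*k)),0,.3,(0,255,255),1)
    cv2.imwrite('pics/%s.png'%name,im)
def down(yaw):  # tool x down, jaw axis (tool y) along yaw
    x=np.array([0,0,-1.]);y=np.array([np.cos(yaw),np.sin(yaw),0]);return np.c_[x,y,np.cross(x,y)]
def go(p,R=None,T=None):
    """tool-frame shift mm, rotvec for target pos p, rot R"""
    T=pose() if T is None else T
    d=T[:3,:3].T@(np.array(p)-T[:3,3])*1000
    w=Ro.from_matrix(T[:3,:3].T@R).as_rotvec() if R is not None else np.zeros(3)
    print('shift',np.round(d,1),'turn',np.round(w,4),'rows',round(max(np.linalg.norm(d)/50,np.degrees(np.linalg.norm(w))/8.59),1))
def st():
    s=read_state(); T=pose(s); print('t',round(s['time'],2),'pos',np.round(s['ee_pos'],4),'toolx',np.round(T[:3,0],3),'yawy',round(np.arctan2(T[1,1],T[0,1]),4),'F',np.round(s['ft_force'],1),'w',round(s['width'],3),'q',np.round(s['qpos'],2))
E
python3 - <<'E'
from h import *
st()
a=Cam('scene','sc1');b=Cam('top','tp1')
crop(a,(120,170,250,260),6,'s1a');crop(a,(250,120,420,290),4,'s1b')
crop(b,(270,170,390,270),6,'t1a');crop(b,(120,135,300,270),4,'t1b')
E
```

```text
t 0.15 pos [ 0.2665 -0.5649  0.2233] toolx [-0.001  0.001 -1.   ] yawy -1.1301 F [-0.3 -0.7 -0.6] w 0.999 q [ 1.03  0.44  0.02  1.57 -0.01  1.13 -0.08]
```

View pics/s1a.png

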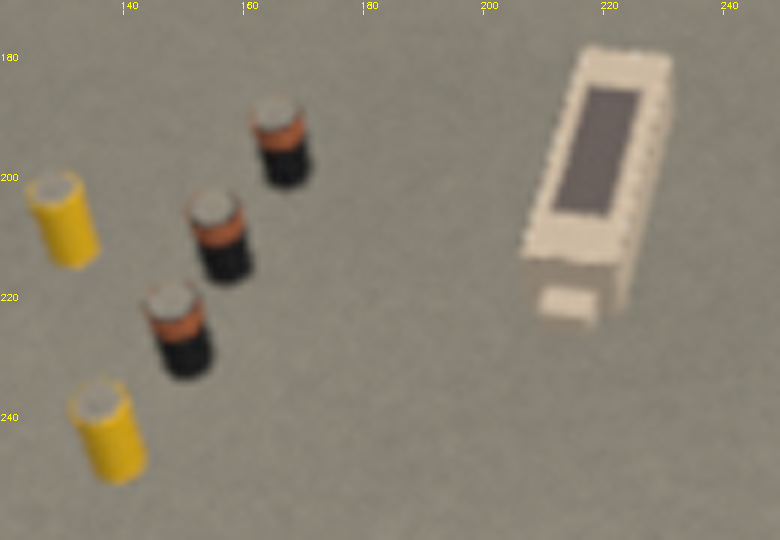

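View pics/s1b.png

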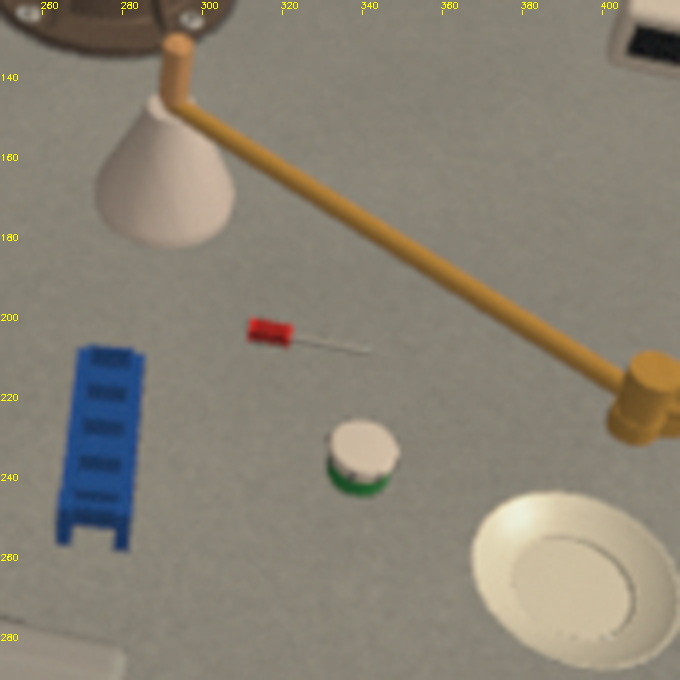

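View pics/t1a.png

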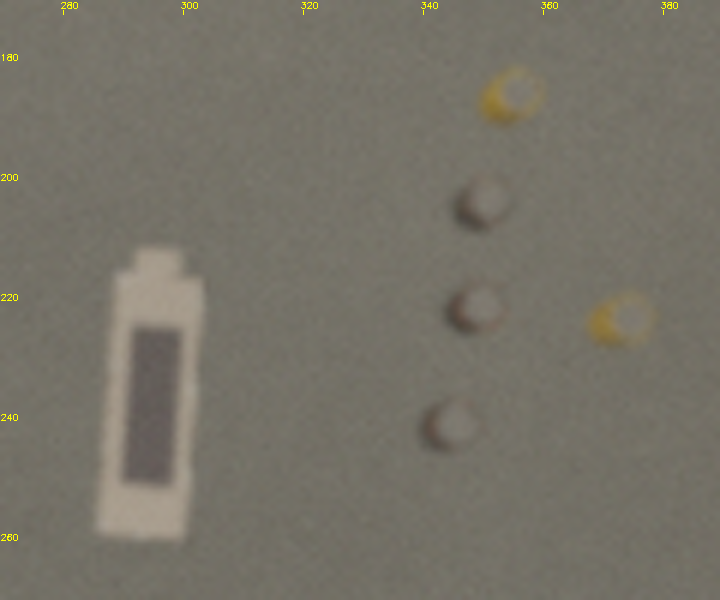

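View pics/t1b.png

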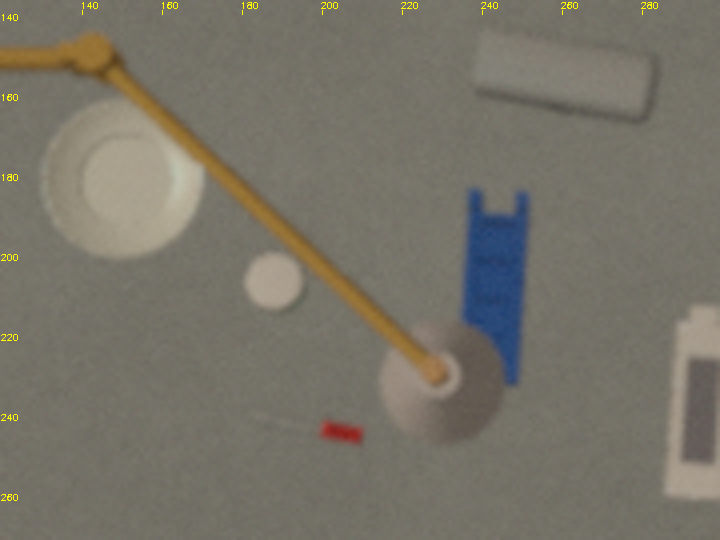

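Candidates for cells: black with copper band in scene at (166,192), (156,208), (150,224). These are the three real ones. The yellow look-alikes at (131,208) and (139,243) are to be left. All stand upright. Knob is at scene (293,133), tray (277,230), cover (219,200), pin (317,204).

Run:
```python
from h import *
a=load('sc1');b=load('tp1')
P={'knobtop':((293.5,131.5),(227.5,230)),
'c_near':((165.5,189),(345.5,241.3)),'c_mid':((155.2,204.8),(349.5,221.5)),'c_far':((148.5,220.5),(350.5,203.5)),
'y1':((128.5,202),(374.5,223)),'y2':((136,237.5),(355.5,186)),
'pinhead':((317,203.5),(204.5,243)),'pintip':((341,208.5),(181.5,238.7)),
'capsule':((340,234),(187.5,205.5)),'pivot':((412,213),(142,147)),
'tray_knL':((263.5,255),(249.5,183)),'tray_knR':((279.5,256.5),(237,182.5)),
'cov_far':((213.5,216.5),(294.5,213.5)),'cov_nearL':((215.5,179.5),(299.5,259.5)),'cov_nearR':((231,181),(285.5,258.5)),
}
for k,(u,v) in P.items():
    p,e=tri([(a,u),(b,v)]); print(k,np.round(p,3),round(e,2))
for z in (0.036,): print(b.onz([[236.5,183],[251,184],[249,231]],z).round(3), a.onz([[271,207],[285,209],[264,250],[282,254]],z).round(3))
```

```text
knobtop [0.501 0.038 0.302] 0.26
c_near [ 0.481 -0.343  0.042] 0.16
c_mid [ 0.548 -0.358  0.042] 0.01
c_far [ 0.609 -0.363  0.043] 0.09
y1 [ 0.543 -0.442  0.043] 0.23
y2 [ 0.67  -0.382  0.041] 0.05
pinhead [0.476 0.135 0.003] 0.11
pintip [0.49  0.212 0.001] 1.02
capsule [0.604 0.193 0.019] 0.44
pivot [0.743 0.289 0.285] 1.22
tray_knL [ 0.685 -0.023  0.011] 1.15
tray_knR [0.686 0.021 0.01 ] 1.02
cov_far [ 0.576 -0.176  0.035] 0.91
cov_nearL [ 0.42  -0.191  0.034] 0.75
cov_nearR [ 0.423 -0.142  0.033] 0.18
[[ 0.68   0.026  0.036]
 [ 0.677 -0.024  0.036]
 [ 0.515 -0.018  0.036]] [[ 0.529 -0.01   0.036]
 [ 0.534  0.032  0.036]
 [ 0.685 -0.024  0.036]
 [ 0.695  0.025  0.036]]
```

Run:
```python
from h import *
go([0.267,-0.565,0.43]); go([0.50,0.02,0.43],down(0.05)); go([0.36,-0.30,0.43],down(-.6))
```

```text
shift [-206.5   -0.    -0.4] turn [0. 0. 0.] rows 4.1
shift [-206.2 -429.7 -460.7] turn [-1.18e+00 -4.00e-04  7.00e-04] rows 13.3
shift [-206.3 -200.  -197.6] turn [-5.3e-01 -1.0e-04  7.0e-04] rows 7.0
```

>>> servo_tool(
  motion=[
    [[-100, 0, 0], [0, 0, 0], 0.2],
    [[-206, -60, -60], [-0.15, 0, 0], 0.2],
    [[-206, -200, -198], [-0.53, 0, 0], 0.2],
    [[-206, -200, -198], [-0.53, 0, 0], 0.2],
    [[-206, -260, -280], [-0.75, 0, 0], 0.2],
    [[-206, -330, -360], [-1.0, 0, 0], 0.2],
    [[-206, -430, -461], [-1.18, 0, 0], 0.2],
    [[-206, -430, -461], [-1.18, 0, 0], 0.2],
  ],
)

```text
time: 1.05
ee_pos: [0.3809, -0.2726, 0.3922]
ee_rot: [0.642, 1.57, -1.002]
ft_force: [1.9, -0.3, -0.2]
width: 0.6
```

Run:
```python
from h import *
st(); go([0.50,0.02,0.43],down(0.05))
```

```text
t 1.05 pos [ 0.3809 -0.2726  0.3922] toolx [ 0.    -0.001 -1.   ] yawy -0.0741 F [ 1.9 -0.3 -0.2] w 0.6 q [ 0.78  0.1  -0.3   1.62  0.03  1.43  0.4 ]
shift [ -38.    97.1 -300.6] turn [-0.1241  0.0007 -0.0005] rows 6.4
```

>>> servo_tool(
  motion=[
    [[-38, 97, -301], [-0.124, 0, 0], 0.2],
    [[-38, 97, -301], [-0.124, 0, 0], 0.2],
    [[-38, 97, -301], [-0.124, 0, 0], 0.2],
    [[-38, 97, -301], [-0.124, 0, 0], 0.2],
    [[-38, 97, -301], [-0.124, 0, 0], 0.2],
    [[-38, 97, -301], [-0.124, 0, 0], 0.2],
    [[-38, 97, -301], [-0.124, 0, 0], 0.2],
    [[-38, 97, -301], [-0.124, 0, 0], 0.2],
  ],
)

```text
time: 1.85
ee_pos: [0.5018, 0.0213, 0.4297]
ee_rot: [2.97, 1.569, 1.449]
ft_force: [-0.2, -0.4, 0.1]
width: 0.601
```

Run:
```python
from h import *
st(); w=Cam('wrist','w1'); crop(w,(0,0,512,384),1.5,'w1c')
print(w.proj([[.501,.038,.312],[.501,.038,.27]]))
```

```text
t 1.85 pos [0.5018 0.0213 0.4297] toolx [ 0.     0.002 -1.   ] yawy 0.0498 F [-0.2 -0.4  0.1] w 0.601 q [ 0.33  0.18 -0.58  1.46  0.1   1.53 -0.2 ]
[[256.70155935 162.8476996 ]
 [256.90991333 154.01699567]]
```

View pics/w1c.png

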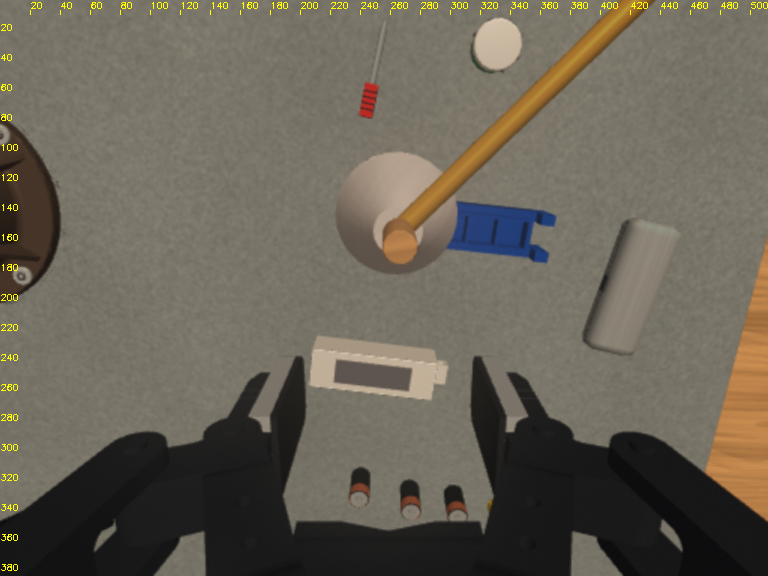

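Run:
```python
from h import *
w=load('w1');p=w.onz([[266.7,163.5]],.312)[0];print(p)
a=load('sc1');b=load('tp1')
print(tri([(w,(266.7,163.5)),(a,(293.5,131.5)),(b,(227.5,230))]))
go([p[0],p[1],.303],down(.05))
# check positions from wrist: tray knuckle tops z .0435, cover top z.043
print(w.onz([[360,145],[367,172]],.0435))
```

```text
[0.50922533 0.03786421 0.312     ]
(array([0.50861157, 0.03717029, 0.30820529]), np.float64(2.9831432559672635))
shift [126.5   8.7 -18.5] turn [-0.0031 -0.0003  0.0003] rows 2.6
[[ 0.66746939  0.02151454  0.0435    ]
 [ 0.68504838 -0.02230497  0.0435    ]]
```

>>> servo_tool(
  motion=[
    [[40, 9, -18], [0, 0, 0], 0.2],
    [[80, 9, -18], [0, 0, 0], 0.2],
    [[126, 9, -18], [0, 0, 0], 0.2],
    [[126, 9, -18], [0, 0, 0], 0.2],
    [[126, 9, -18], [0, 0, 0], -1],
    [[126, 9, -18], [0, 0, 0], -1],
    [[126, 9, -18], [0, 0, 0], -1],
    [[126, 9, -18], [0, 0, 0], -1],
  ],
)

```text
time: 2.7
ee_pos: [0.5104, 0.0361, 0.3053]
ee_rot: [1.558, 1.568, 0.031]
ft_force: [-0.1, 0.9, -0.1]
width: 0.0
```

Run:
```python
from h import *
st()
T=pose(); p=T[:3,3]; print(p)
k=np.array([p[0],p[1]])
# pivot estimate
piv=np.array([.743,.289]); d=piv-k; L=np.hypot(*d); q0=np.arctan2(d[1],d[0]); print(L,q0)
piv=k+.345*np.array([np.cos(q0),np.sin(q0)])
for q in np.arange(q0,-.3,-.1):
    t=piv-.345*np.array([np.cos(q),np.sin(q)]); az=np.arctan2(t[1],t[0]); print(round(q,2),t.round(3),round(az,2),end=' '); go([t[0],t[1],p[2]],down(max(.05,.05)))
```

```text
t 2.7 pos [0.5104 0.0361 0.3053] toolx [ 0.003  0.    -1.   ] yawy 0.0436 F [-0.1  0.9 -0.1] w 0.0 q [ 0.3   0.25 -0.59  1.68  0.14  1.25 -0.28]
[0.51041759 0.03613261 0.30531059]
0.34356439311553844 0.8271598063184847
0.83 [0.51  0.036] 0.07 shift [-0. -0.  0.] turn [-0.0064  0.     -0.0028] rows 0.0
0.73 [0.486 0.061] 0.12 shift [ -0.1 -23.1 -25.6] turn [-0.0064  0.     -0.0028] rows 0.7
0.63 [0.465 0.088] 0.19 shift [ -0.1 -43.5 -53.4] turn [-0.0064  0.     -0.0028] rows 1.4
0.53 [0.446 0.116] 0.26 shift [ -0.2 -61.  -83.1] turn [-0.0064  0.     -0.0028] rows 2.1
0.43 [0.43  0.147] 0.33 shift [  -0.2  -75.5 -114.4] turn [-0.0064  0.     -0.0028] rows 2.7
0.33 [0.417 0.179] 0.41 shift [  -0.2  -86.8 -147. ] turn [-0.0064  0.     -0.0028] rows 3.4
0.23 [0.408 0.212] 0.48 shift [  -0.3  -94.8 -180.5] turn [-0.0064  0.     -0.0028] rows 4.1
0.13 [0.402 0.246] 0.55 shift [  -0.3  -99.4 -214.7] turn [-0.0064  0.     -0.0028] rows 4.7
0.03 [0.399 0.281] 0.61 shift [  -0.3 -100.5 -249.2] turn [-0.0064  0.     -0.0028] rows 5.4
-0.07 [0.4   0.315] 0.67 shift [  -0.3  -98.2 -283.6] turn [-0.0064  0.     -0.0028] rows 6.0
-0.17 [0.404 0.349] 0.71 shift [-3.000e-01 -9.250e+01 -3.176e+02] turn [-0.0064  0.     -0.0028] rows 6.6
-0.27 [0.412 0.383] 0.75 shift [-2.000e-01 -8.350e+01 -3.509e+02] turn [-0.0064  0.     -0.0028] rows 7.2
```

Run:
```python
from h import *
a=Cam('scene','sc2');b=Cam('top','tp2');w=Cam('wrist','w2')
crop(a,(230,80,340,180),5,'s2');crop(b,(170,170,290,300),4,'t2')
im=np.hstack([cv2.resize(cv2.imread('pics/s2.png'),(440,400)),cv2.resize(w.im,(360,270)).copy() if 0 else cv2.resize(w.im,(360,400))]);cv2.imwrite('pics/j2.png',im)
```

```text
(no output)
```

View pics/j2.png

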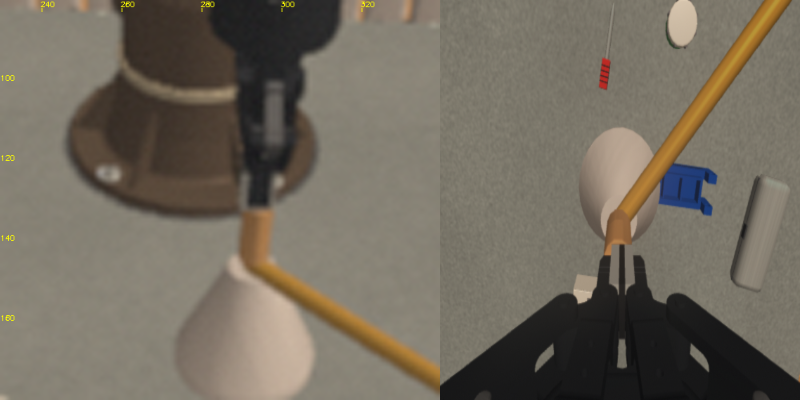

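View pics/t2.png

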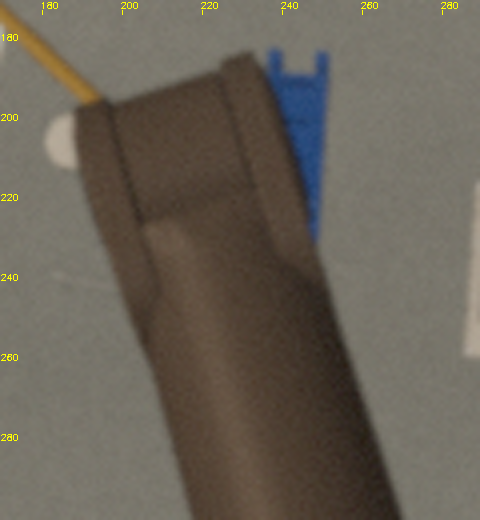

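Run:
```python
from h import *
w=load('w2');a=load('sc2');T=pose()
for d in (0,.003,.022): 
    P=T[:3,3]+T[:3,0]*d; print(d,P.round(3),w.proj(P),a.proj(P))
crop(w,(200,120,330,300),4,'w2c')
```

```text
0 [0.51  0.036 0.305] [[255.5113227  242.95889862]] [[293.13889429 133.00264201]]
0.003 [0.51  0.036 0.302] [[255.56033458 240.40236647]] [[293.04799993 133.93994581]]
0.022 [0.51  0.036 0.283] [[255.83560918 226.04363567]] [[292.48147227 139.7819864 ]]
```

View pics/w2c.png

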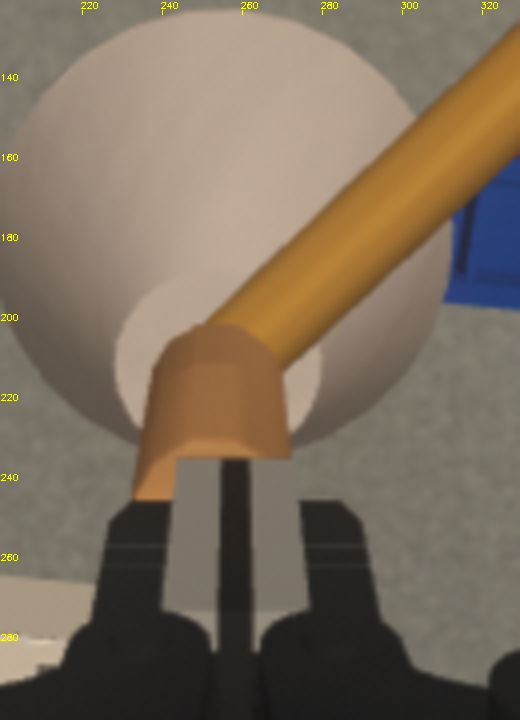

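Run:
```python
from h import *
w=load('w2');T=pose()
for z in (-.011,0,.011):
  for d in (0,.01,.022): print(z,d,w.proj(T[:3,3]+T[:3,:3]@[d,0,z]))
for zz in (.26,.27,.28,.29,.3,.312): print(zz,w.proj([.509,.038,zz]))
print(read_state()['width'])
```

```text
-0.011 0 [[255.45429138 222.24836832]]
-0.011 0.01 [[255.61741353 215.06187682]]
-0.011 0.022 [[255.79062941 207.43069717]]
0 0 [[255.5113227  242.95889862]]
0 0.01 [[255.6684248  234.76422033]]
0 0.022 [[255.83560918 226.04363567]]
0.011 0 [[255.56625329 262.90656314]]
0.011 0.01 [[255.71765832 253.77993522]]
0.011 0.022 [[255.87911659 244.04730308]]
0.26 [[254.32631165 209.23977352]]
0.27 [[254.15980897 214.84587318]]
0.28 [[253.9763617  221.02249225]]
0.29 [[253.77324457 227.86139041]]
0.3 [[253.54711474 235.47511965]]
0.312 [[253.23947398 245.83329978]]
-0.0007009366996330106
```

>>> servo_tool(
  motion=[
    [[0, 0, 0], [0, 0, 0], 0],
    [[0, 0, 0], [0, 0, 0], 0],
    [[0, 0, 0], [0, 0, 0], 0],
    [[0, 0, 0], [0, 0, 0], 0],
  ],
)

```text
time: 3.25
ee_pos: [0.5092, 0.0359, 0.3034]
ee_rot: [-1.349, 1.57, -2.876]
ft_force: [0.7, 0.0, -0.2]
width: 0.503
```

Run:
```python
from h import *
st();a=Cam('scene','sc3');w=Cam('wrist','w3')
crop(a,(250,90,340,170),6,'s3');crop(w,(130,120,380,330),3,'w3c')
```

```text
t 3.25 pos [0.5092 0.0359 0.3034] toolx [-0.001 -0.    -1.   ] yawy 0.0439 F [ 0.7  0.  -0.2] w 0.503 q [ 0.3   0.25 -0.59  1.69  0.14  1.25 -0.28]
```

View pics/s3.png

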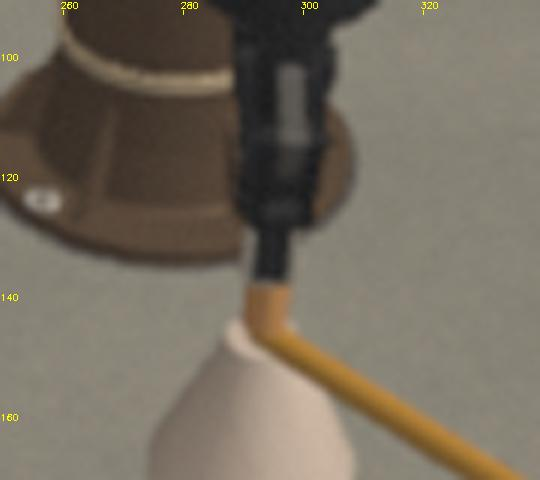

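View pics/w3c.png

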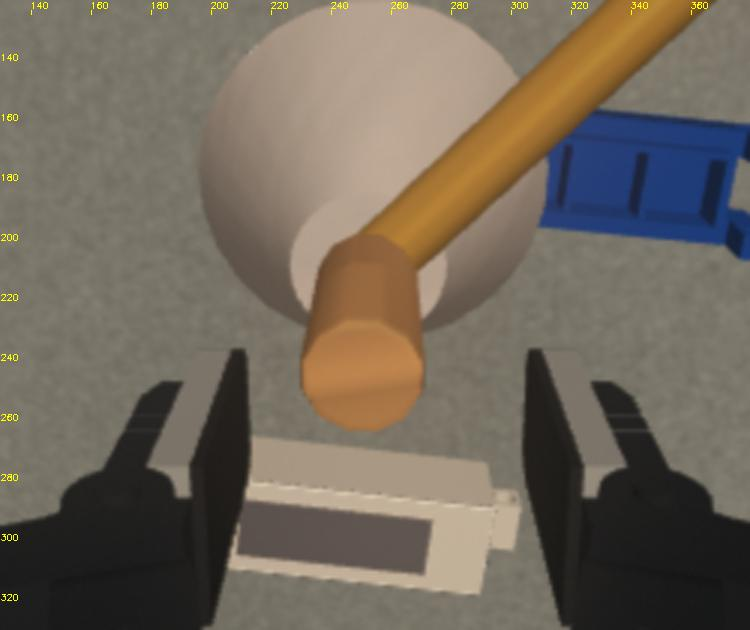

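Run:
```python
from h import *
w=load('w3');a=load('sc3');T=pose()
for d in (-.02,-.01,0,.01,.02): 
  print(d,a.proj(T[:3,3]+T[:3,:3]@[d,.0215+.004,0]).round(1),[w.proj(T[:3,3]+T[:3,:3]@[d,.0215,z]).round(1).tolist() for z in(-.011,.011)])
print(T.round(3))
for z in (.27,.29,.312): print(z,a.proj([.509,.037,z]),a.proj([.501,.038,z]))
```

```text
-0.02 [[294.2 133.2]] [[[305.4, 239.6]], [[303.4, 284.7]]]
-0.01 [[293.9 136.4]] [[[302.4, 230.4]], [[300.7, 273.2]]]
0 [[293.6 139.5]] [[[299.8, 222.3]], [[298.3, 262.9]]]
0.01 [[293.3 142.6]] [[[297.5, 215.1]], [[296.1, 253.8]]]
0.02 [[293.  145.7]] [[[295.4, 208.7]], [[294.2, 245.6]]]
[[-0.001  0.999  0.044  0.509]
 [-0.     0.044 -0.999  0.036]
 [-1.    -0.001  0.     0.303]
 [ 0.     0.     0.     1.   ]]
0.27 [[292.44837987 143.33377211]] [[292.80247556 141.41069639]]
0.29 [[293.03829512 137.30140276]] [[293.39417119 135.38463245]]
0.312 [[293.70730771 130.46019805]] [[294.06508715 128.55175725]]
```

>>> servo_tool(
  motion=[
    [[-30, 0, 0], [0.15, 0, 0], 0],
    [[-30, 0, 0], [0.78, 0, 0], 0],
    [[-30, 0, 0], [0.78, 0, 0], 0],
    [[-30, 0, 0], [0.78, 0, 0], 0],
    [[-30, 0, 0], [0.78, 0, 0], 0],
    [[-30, 0, 0], [0.78, 0, 0], 0],
    [[-10, 0, 0], [0.78, 0, 0], 0],
    [[0, 0, 0], [0.78, 0, 0], 0],
  ],
)

```text
time: 4.15
ee_pos: [0.5091, 0.0359, 0.3024]
ee_rot: [-0.631, 1.569, -2.935]
ft_force: [-1.0, -0.4, 0.1]
width: 0.501
```

>>> servo_tool(
  motion=[
    [[12, 0, 0], [0, 0, 0], 0],
    [[12, 0, 0], [0, 0, 0], 0],
    [[12, 0, 0], [0, 0, 0], -1],
    [[12, 0, 0], [0, 0, 0], -1],
    [[12, 0, 0], [0, 0, 0], -1],
    [[12, 0, 0], [0, 0, 0], -1],
  ],
)

```text
time: 4.75
ee_pos: [0.5098, 0.036, 0.2923]
ee_rot: [2.176, 1.57, -0.13]
ft_force: [-2.2, -1.8, 4.7]
width: 0.199
```

Run:
```python
from h import *
st();a=Cam('scene','sc3');w=Cam('wrist','w3')
crop(a,(250,90,340,170),6,'s3');crop(w,(130,120,380,330),3,'w3c')
```

```text
t 4.75 pos [0.5098 0.036  0.2923] toolx [ 0.001 -0.    -1.   ] yawy -0.736 F [-2.2 -1.8  4.7] w 0.199 q [ 0.21  0.24 -0.48  1.71  0.12  1.22 -1.03]
```

View pics/s3.png

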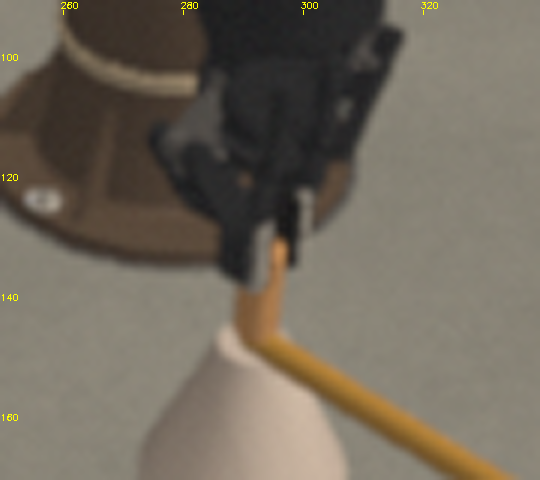

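View pics/w3c.png

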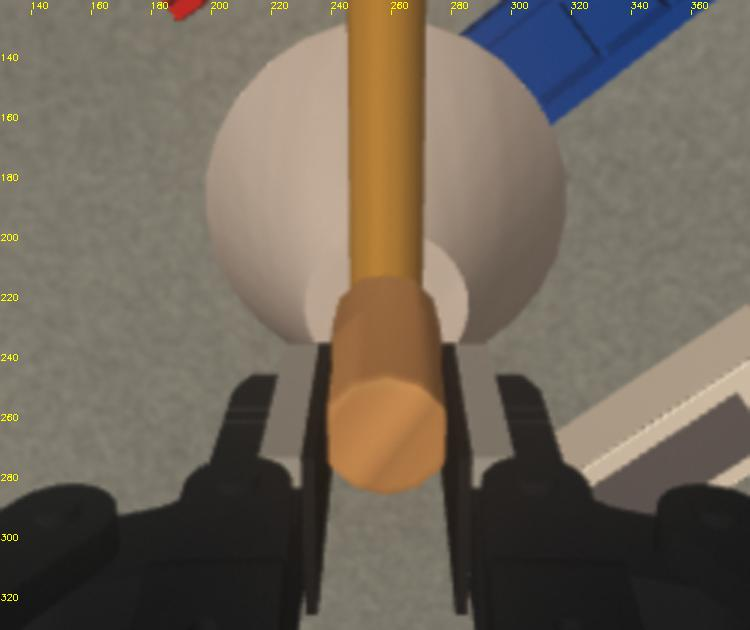

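>>> servo_tool(
  motion=[
    [[0, 0, 0], [0, 0, 0], -0.2],
    [[0, 0, 0], [0, 0, 0], -0.2],
    [[7, 0, 0], [0, 0, 0], -0.2],
    [[15, 0, 0], [0, 0, 0], -0.2],
    [[15, 0, 0], [0, 0, 0], -1],
    [[15, 0, 0], [0, 0, 0], -1],
    [[15, 0, 0], [0, 0, 0], -1],
  ],
)

```text
time: 5.55
ee_pos: [0.5088, 0.0358, 0.2755]
ee_rot: [-0.728, 1.568, -3.035]
ft_force: [1.9, 0.4, -12.9]
width: 0.216
```

Run:
```python
from h import *
st();w=Cam('wrist','w3');crop(w,(130,120,380,330),3,'w3c')
```

```text
t 5.55 pos [0.5088 0.0358 0.2755] toolx [-0.002 -0.    -1.   ] yawy -0.7361 F [  1.9   0.4 -12.9] w 0.216 q [ 0.21  0.25 -0.48  1.74  0.12  1.19 -1.04]
```

View pics/w3c.png

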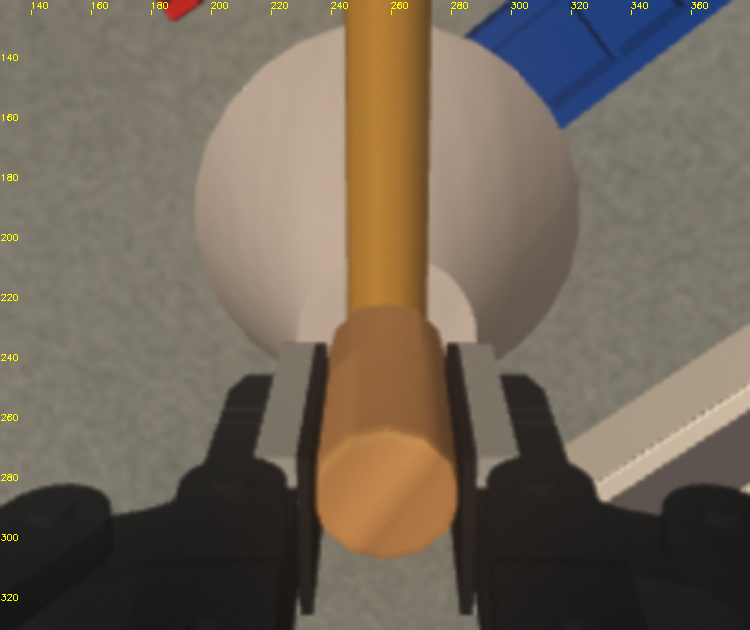

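Run:
```python
from h import *
T=pose(); k=T[:2,3]; q0=.827
piv=k+.345*np.array([np.cos(q0),np.sin(q0)]); print(piv)
for q in np.linspace(q0,-.15,9)[1:]:
    t=piv-.345*np.array([np.cos(q),np.sin(q)]); print(round(q,2),end=' ');go([t[0],t[1],.2765])
```

```text
[0.74242798 0.28965475]
0.7 shift [ -1.  -42.   -2.9] turn [0. 0. 0.] rows 0.8
0.58 shift [ -0.9 -83.4 -10.9] turn [0. 0. 0.] rows 1.7
0.46 shift [  -0.9 -123.4  -23.8] turn [0. 0. 0.] rows 2.5
0.34 shift [  -0.8 -161.6  -41.6] turn [0. 0. 0.] rows 3.3
0.22 shift [  -0.8 -197.3  -63.9] turn [0. 0. 0.] rows 4.1
0.09 shift [  -0.8 -230.1  -90.3] turn [0. 0. 0.] rows 4.9
-0.03 shift [  -0.8 -259.4 -120.6] turn [0. 0. 0.] rows 5.7
-0.15 shift [  -0.8 -284.8 -154.2] turn [0. 0. 0.] rows 6.5
```

>>> servo_tool(
  motion=[
    [[0, -42, -3], [0, 0, 0], -1],
    [[0, -83, -11], [0, 0, 0], -1],
    [[0, -123, -24], [0, 0, 0], -1],
    [[0, -162, -42], [0, 0, 0], -1],
    [[0, -197, -64], [0, 0, 0], -1],
    [[0, -230, -90], [0, 0, 0], -1],
    [[0, -259, -121], [0, 0, 0], -1],
    [[0, -285, -154], [0, 0, 0], -1],
  ],
)

```text
time: 6.4
ee_pos: [0.4, 0.342, 0.2763]
ee_rot: [0.125, 1.567, -2.182]
ft_force: [-1.7, -1.5, -0.3]
width: 0.209
```

>>> servo_tool(
  motion=[
    [[0, 0, 0], [0, 0, 0], -1],
    [[0, 0, 0], [0, 0, 0], -1],
    [[0, 0, 0], [0, 0, 0], -1],
    [[0, 0, 0], [0, 0, 0], 0],
    [[0, 0, 0], [0, 0, 0], 0],
    [[-40, 0, 0], [0, 0, 0], 0],
    [[-90, 0, 0], [0, 0, 0], 0],
    [[-130, 0, 0], [0, 0, 0], 0],
  ],
)

```text
time: 7.2
ee_pos: [0.4024, 0.341, 0.41]
ee_rot: [2.793, 1.568, 0.484]
ft_force: [-0.5, 1.8, -0.5]
width: 0.501
```

Run:
```python
from h import *
st();a=Cam('scene','sc4');b=Cam('top','tp4');w=Cam('wrist','w4')
cv2.imwrite('pics/j4.png',np.vstack([np.hstack([a.im[60:320],b.im[60:320]])[:, ::1]])[:, :1024][:, ::1] if 0 else cv2.resize(np.hstack([a.im,b.im]),(800,300)))
```

```text
t 7.2 pos [0.4024 0.341  0.41  ] toolx [ 0.003  0.001 -1.   ] yawy -0.7375 F [-0.5  1.8 -0.5] w 0.501 q [-0.28  0.24 -0.67  1.44  0.15  1.5  -1.69]
```

View pics/j4.png

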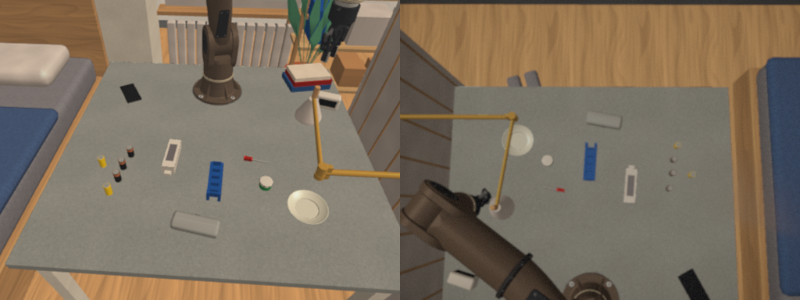

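Run:
```python
from h import *
go([.52,.08,.42],down(-1.5))
```

```text
shift [-10.2 262.9 115.2] turn [ 0.7625 -0.007   0.0012] rows 5.7
```

>>> servo_tool(
  motion=[
    [[-10, 263, 115], [0.76, 0, 0], 0],
    [[-10, 263, 115], [0.76, 0, 0], 0],
    [[-10, 263, 115], [0.76, 0, 0], 0],
    [[-10, 263, 115], [0.76, 0, 0], 0],
    [[-10, 263, 115], [0.76, 0, 0], 0],
    [[-10, 263, 115], [0.76, 0, 0], 0],
    [[-10, 263, 115], [0.76, 0, 0], 0],
    [[-10, 263, 115], [0.76, 0, 0], 0],
  ],
)

```text
time: 8.15
ee_pos: [0.5194, 0.0784, 0.4159]
ee_rot: [0.172, 1.57, -2.898]
ft_force: [-0.2, 1.1, -0.2]
width: 0.496
```

Run:
```python
from h import *
st();w=Cam('wrist','w5');crop(w,(0,0,512,384),1.5,'w5c')
```

```text
t 8.15 pos [0.5194 0.0784 0.4159] toolx [-0.001 -0.    -1.   ] yawy -1.4987 F [-0.2  1.1 -0.2] w 0.496 q [ 0.07  0.2  -0.4   1.45  0.08  1.51 -1.83]
```

View pics/w5c.png

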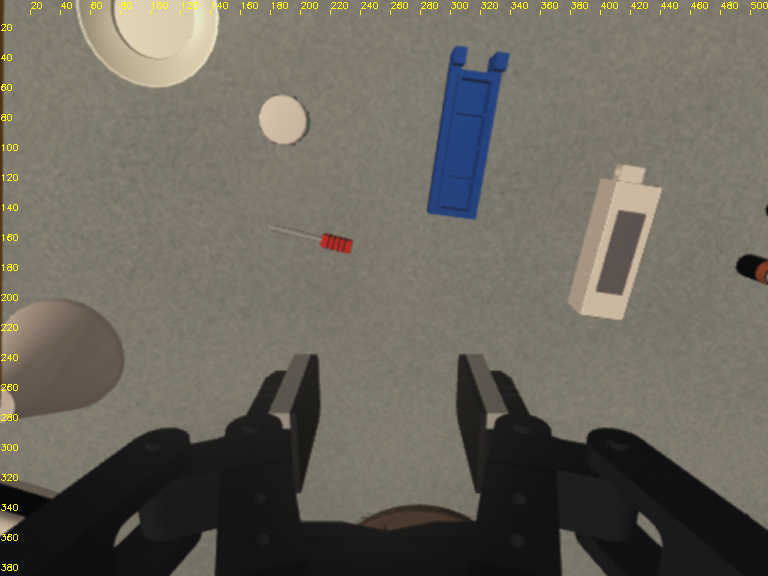

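>>> servo_tool(
  motion=[
    [[116, 40, 0], [0, 0, 0], 0],
    [[116, 40, 0], [0, 0, 0], 0],
    [[116, 40, 0], [0, 0, 0], 0],
    [[116, 40, 0], [0, 0, 0], 0],
  ],
)

```text
time: 8.6
ee_pos: [0.5201, 0.0395, 0.2975]
ee_rot: [0.097, 1.565, -2.969]
ft_force: [-0.2, -0.7, 1.5]
width: 0.5
```

Run:
```python
from h import *
st();w=Cam('wrist','w6');crop(w,(120,0,512,260),2,'w6c');v=load('w5');crop(v,(160,20,450,220),2.7,'w5d')
```

```text
t 8.6 pos [0.5201 0.0395 0.2975] toolx [-0.006 -0.001 -1.   ] yawy -1.4954 F [-0.2 -0.7  1.5] w 0.5 q [ 0.13  0.25 -0.38  1.68  0.1   1.24 -1.77]
```

View pics/w6c.png

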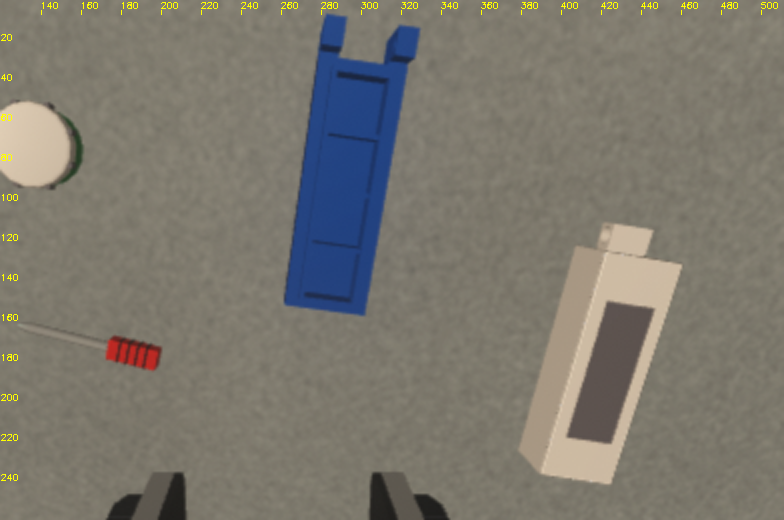

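View pics/w5d.png

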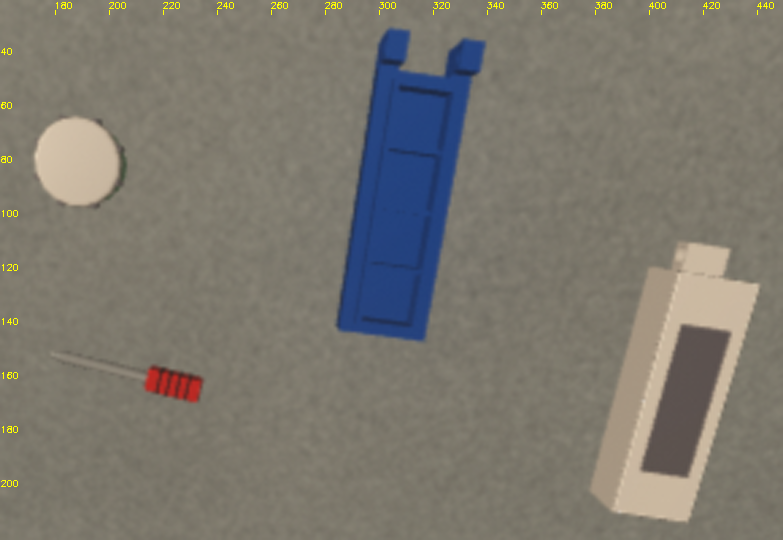

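Run:
```python
from h import *
w=load('w6');v=load('w5')
P={'trL':((262.5,152),(285.2,142.2)),'trR':((302,157),(317.4,146)),
'cvNL':((390.5,236.5),(387.4,208.9)),'cvNR':((425.5,242),(415.2,213)),'cvFL':((422,124.5),(412.2,121.5)),'cvFR':((460.5,132),(441.1,125.2)),
'tip':((130,162),(179.3,150.4)),'head':((186.5,176.5),(224.4,162.2))}
for k,(u,q) in P.items(): print(k,*[x for x in (tri([(w,u),(v,q)])[0].round(4),)],)
print(w.onz([[262.5,152],[302,157]],.024),v.onz([[285.2,142.2],[317.4,146]],.024))
c=[[390.5,236.5],[425.5,242],[422,124.5],[460.5,132]];print(w.onz(c,.043));print(v.onz([[387.4,208.9],[415.2,213],[412.2,121.5],[441.1,125.2]],.043))
```

```text
trL [0.518  0.033  0.0135]
trR [ 0.5187 -0.0169  0.0333]
cvNL [ 0.4234 -0.1445  0.0426]
cvNR [ 0.4208 -0.19    0.0467]
cvFL [ 0.5636 -0.208  -0.0676]
cvFR [ 0.565  -0.2062  0.0366]
tip [0.4904 0.2091 0.0084]
head [0.4772 0.1321 0.0136]
[[ 0.51991242  0.03330023  0.024     ]
 [ 0.51725927 -0.01798168  0.024     ]] [[ 0.51928261  0.0338395   0.024     ]
 [ 0.51689332 -0.01917983  0.024     ]]
[[ 0.42353685 -0.14402121  0.043     ]
 [ 0.4191518  -0.19198259  0.043     ]
 [ 0.57067437 -0.15405606  0.043     ]
 [ 0.56538296 -0.20227588  0.043     ]]
[[ 0.42363269 -0.14463221  0.043     ]
 [ 0.41979268 -0.19228484  0.043     ]
 [ 0.56772675 -0.1569295   0.043     ]
 [ 0.56539083 -0.20270487  0.043     ]]
```

```bash
cat >> h.py <<'E'
def box(x0,x1,y0,y1,z0,z1):
    c=np.array([[x,y,z] for x in(x0,x1) for y in(y0,y1) for z in(z0,z1)])
    return [(c[i],c[j]) for i in range(8) for j in range(i+1,8) if np.sum(c[i]!=c[j])==1]
TRAY=box(-.0735,.0735,-.026,.026,0,.024)+box(-.0675,.0675,-.018,.018,.024,.036)+box(.0755,.0905,.0145,.026,.0285,.0435)+box(.0755,.0905,-.026,-.0145,.0285,.0435)
for i in range(4): TRAY+=box(-.0645+.033*i,-.0345+.033*i,-.015,.015,.036,.036)
COVER=box(-.0735,.0735,-.024,.024,0,.043)+box(.0755,.0905,-.0125,.0125,.0045,.0195)
PIN=box(-.017,.017,-.007,.007,0,.014)+box(.017,.079,-.0035,.0035,.0035,.0105)
def overlay(c,items,bx,k,name):
    x0,y0,x1,y1=bx; im=cv2.resize(c.im[y0:y1,x0:x1],None,fx=k,fy=k,interpolation=cv2.INTER_CUBIC)
    for model,(x,y,z,yaw),col in items:
        R=Ro.from_euler('z',yaw).as_matrix()
        for p,q in model:
            u=c.proj(np.array([p,q])@R.T+[x,y,z]); u=((u-[x0,y0]+.5)*k).astype(int)
            cv2.line(im,tuple(map(int,u[0])),tuple(map(int,u[1])),col,1)
    cv2.imwrite('pics/%s.png'%name,im)
E
python3 - <<'E'
from h import *
w=load('w6')
R=np.arctan2(.2091-.1321,.4904-.4772);print(R)
overlay(w,[(TRAY,(.5917,.0040,0,-.048),(0,255,255)),(COVER,(.4955,-.1735,0,-.072),(0,0,255)),(PIN,(.477,.132,0,1.40),(0,255,0))],(120,0,512,260),2,'o6')
E
```

```text
1.4010180528265583
```

View pics/o6.png

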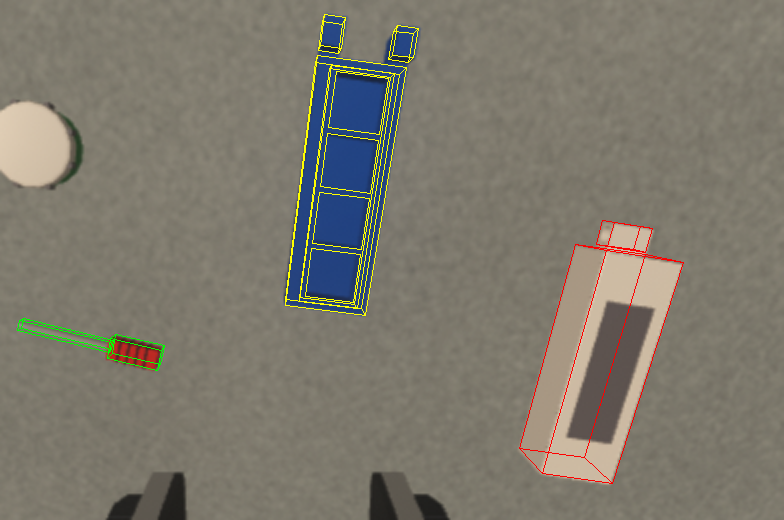

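Run:
```python
from h import *
go([.50,-.34,.26],down(-1.62))
```

```text
shift [ 40.  378.   50.2] turn [1.254e-01 2.500e-03 1.000e-04] rows 7.7
```

>>> servo_tool(
  motion=[
    [[40, 378, 50], [0.125, 0.0025, 0], 0],
    [[40, 378, 50], [0.125, 0.0025, 0], 0],
    [[40, 378, 50], [0.125, 0.0025, 0], 0],
    [[40, 378, 50], [0.125, 0.0025, 0], 0],
    [[40, 378, 50], [0.125, 0.0025, 0], 0],
    [[40, 378, 50], [0.125, 0.0025, 0], 0],
    [[40, 378, 50], [0.125, 0.0025, 0], 0],
    [[40, 378, 50], [0.125, 0.0025, 0], 0],
  ],
)

```text
time: 9.45
ee_pos: [0.5016, -0.3437, 0.2627]
ee_rot: [2.804, 1.565, -0.389]
ft_force: [-0.0, -1.1, 1.0]
width: 0.495
```

Run:
```python
from h import *
st();w=Cam('wrist','w7');crop(w,(0,0,512,384),1.5,'w7c')
```

```text
t 9.45 pos [ 0.5016 -0.3437  0.2627] toolx [ 0.005 -0.002 -1.   ] yawy -1.6218 F [-0.  -1.1  1. ] w 0.495 q [ 0.63  0.39 -0.16  1.55  0.06  1.2  -1.17]
```

View pics/w7c.png

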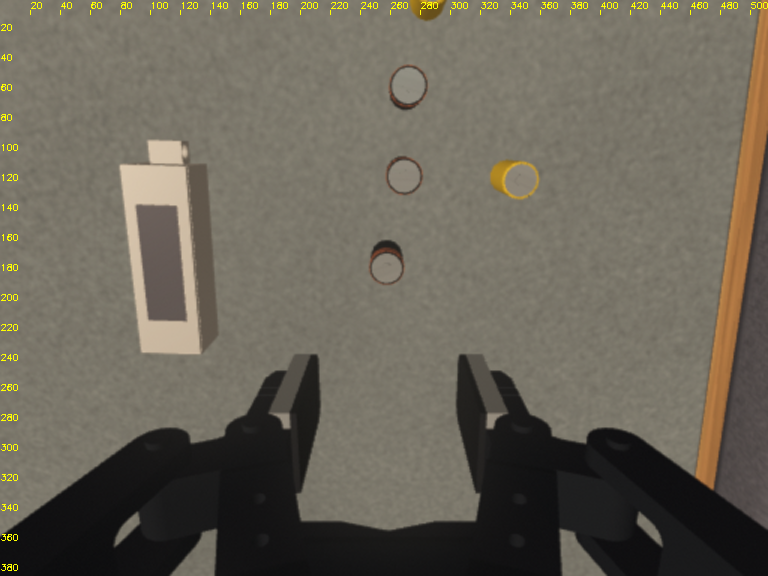

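Run:
```python
from h import *
w=load('w7')
print(w.onz([[257.7,177.6],[269.3,116.6],[272.3,56.3]],.048).round(4))
print(w.onz([[347,119.5]],.048).round(4))
for x in (-.0495,-.0165,.0165,.0495): print(np.array([.5917,.0040])+x*np.array([np.cos(-.048),np.sin(-.048)]))
```

```text
[[ 0.4848 -0.343   0.048 ]
 [ 0.5515 -0.359   0.048 ]
 [ 0.6116 -0.3646  0.048 ]]
[[ 0.5441 -0.4424  0.048 ]]
[0.54225701 0.00637509]
[0.575219  0.0047917]
[0.608181  0.0032083]
[0.64114299 0.00162491]
```

Run:
```python
from h import *
go([.4848,-.343,.10],down(-1.62)); go([.4848,-.343,.045],down(-1.62))
```

```text
shift [161.7  -6.1  16.1] turn [-0.0072 -0.004  -0.0045] rows 3.3
shift [216.7  -6.3  16.3] turn [-0.0072 -0.004  -0.0045] rows 4.3
```

>>> servo_tool(
  motion=[
    [[100, -4, 16], [-0.007, -0.004, -0.0045], 0],
    [[150, -6, 16], [-0.007, -0.004, -0.0045], 0],
    [[190, -6, 16], [-0.007, -0.004, -0.0045], 0],
    [[217, -6, 16], [-0.007, -0.004, -0.0045], 0],
    [[217, -6, 16], [-0.007, -0.004, -0.0045], 0],
    [[217, -6, 16], [-0.007, -0.004, -0.0045], 0],
  ],
)

```text
time: 10.1
ee_pos: [0.4863, -0.3318, 0.0424]
ee_rot: [-1.119, 1.563, 1.982]
ft_force: [0.2, -0.3, 0.3]
width: 0.502
```

Run:
```python
from h import *
st();w=Cam('wrist','w8');a=Cam('scene','sc8');crop(w,(130,120,380,330),3,'w8c');crop(a,(120,130,220,220),6,'s8')
```

```text
t 10.1 pos [ 0.4863 -0.3318  0.0424] toolx [-0.003  0.007 -1.   ] yawy -1.6117 F [ 0.2 -0.3  0.3] w 0.502 q [ 0.62  0.59 -0.15  1.83  0.12  0.74 -1.21]
```

View pics/w8c.png

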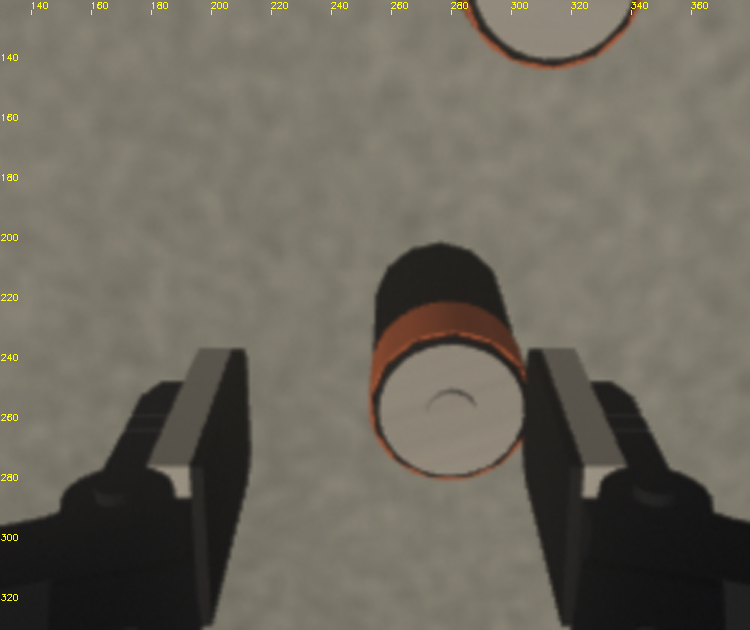

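View pics/s8.png

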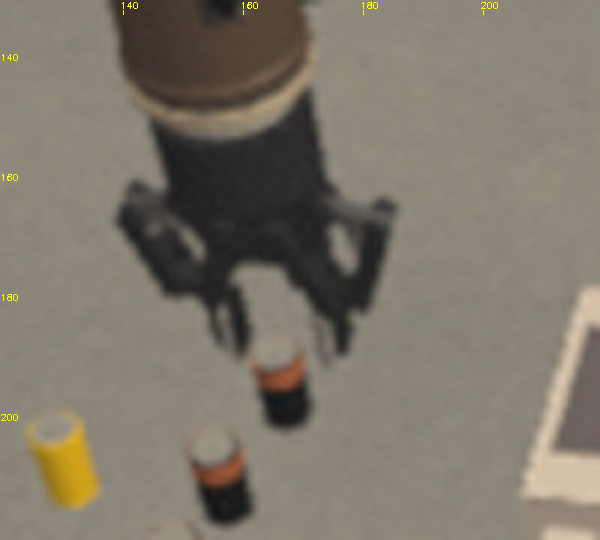

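```bash
cat >> h.py <<'E'
def avg(n=8):
    Ps=[];Rs=[]
    for i in range(n):
        capture('wrist'); s=read_state(); Ps.append(s['ee_pos']); Rs.append(Ro.from_euler('xyz',s['ee_rot']).as_matrix())
    T=np.eye(4); T[:3,:3]=Ro.from_matrix(np.array(Rs)).mean().as_matrix(); T[:3,3]=np.mean(Ps,0)
    print('avg pos',T[:3,3].round(4),'sd',np.std(Ps,0).round(4),'toolx',T[:3,0].round(4),'yaw',round(np.arctan2(T[1,1],T[0,1]),4)); return T
E
python3 - <<'E'
from h import *
T=avg(); go([.4848,-.343,.06],down(-1.62),T); go([.4848,-.343,.020],down(-1.62),T)
w=load('w8'); print(w.onz([[130+450/3,120+405/3]],.048))
E
```

```text
avg pos [ 0.4871 -0.3344  0.0455] sd [0.0008 0.0001 0.0006] toolx [ 0.0014  0.0033 -1.    ] yaw -1.6137
shift [-14.6   8.6   1.9] turn [ 0.0063 -0.0013  0.0033] rows 0.3
shift [25.4  8.8  2. ] turn [ 0.0063 -0.0013  0.0033] rows 0.5
[[ 0.48422854 -0.34266293  0.048     ]]
```

>>> servo_tool(
  motion=[
    [[-14, 8.6, 2], [0.006, -0.0013, 0.0033], 0],
    [[-14, 8.6, 2], [0.006, -0.0013, 0.0033], 0],
    [[10, 8.7, 2], [0.006, -0.0013, 0.0033], 0],
    [[25, 8.8, 2], [0.006, -0.0013, 0.0033], 0],
    [[25, 8.8, 2], [0.006, -0.0013, 0.0033], -1],
    [[25, 8.8, 2], [0.006, -0.0013, 0.0033], -1],
    [[25, 8.8, 2], [0.006, -0.0013, 0.0033], -1],
    [[25, 8.8, 2], [0.006, -0.0013, 0.0033], -1],
  ],
)

```text
time: 11.4
ee_pos: [0.4837, -0.3428, 0.0192]
ee_rot: [-0.423, 1.569, 2.67]
ft_force: [-0.1, -0.7, -0.5]
width: 0.285
```

Run:
```python
from h import *
T=avg(4);st();w=Cam('wrist','w9');a=Cam('scene','sc9');crop(w,(130,120,380,330),3,'w9c');crop(a,(120,130,220,220),6,'s9')
d=[.5423,.0064]
go([.4848,-.343,.16],down(-1.62),T);go([.5423,.0064,.16],down(-1.619),T);go([.5423,.0064,.036],down(-1.619),T)
```

```text
avg pos [ 0.4835 -0.3428  0.0191] sd [0.0001 0.     0.0001] toolx [-0.002  0.001 -1.   ] yaw -1.6201
t 11.6 pos [ 0.4834 -0.3428  0.019 ] toolx [-0.002  0.001 -1.   ] yawy -1.6201 F [-1.3 -1.  -1.5] w 0.286 q [ 0.62  0.63 -0.14  1.84  0.13  0.69 -1.21]
shift [-140.9    0.    -1. ] turn [-0.0001  0.0021  0.0009] rows 2.8
shift [-140.7 -351.8  -41.2] turn [-0.0011  0.0021  0.0009] rows 7.6
shift [ -16.7 -351.7  -41.5] turn [-0.0011  0.0021  0.0009] rows 7.1
```

View pics/w9c.png

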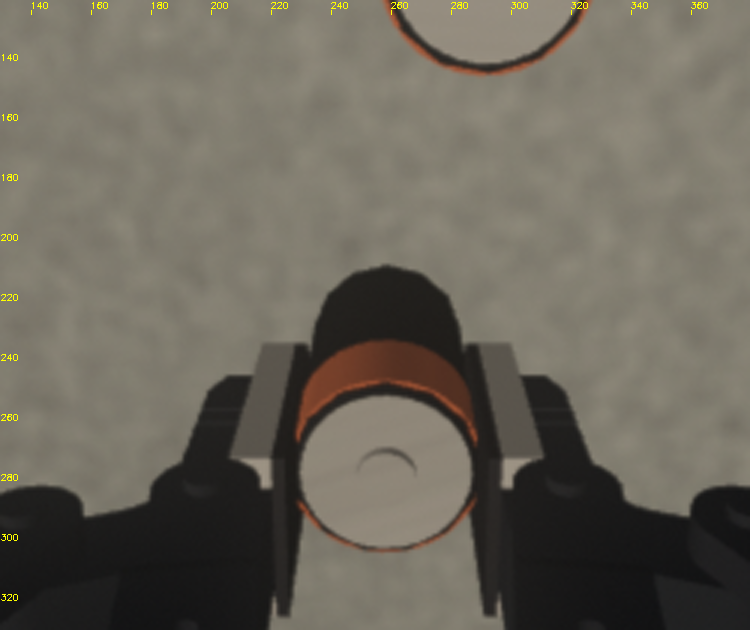

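View pics/s9.png

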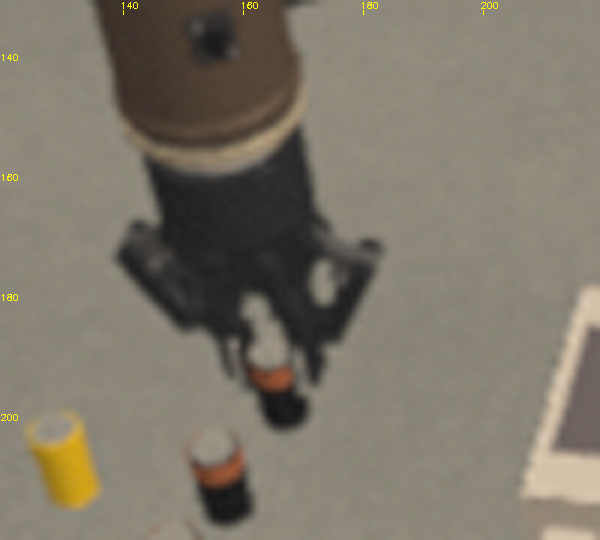

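>>> servo_tool(
  motion=[
    [[-50, 0, 0], [0, 0.002, 0.001], -1],
    [[-100, 0, 0], [0, 0.002, 0.001], -1],
    [[-120, -50, -6], [0, 0.002, 0.001], -1],
    [[-120, -100, -12], [0, 0.002, 0.001], -1],
    [[-120, -150, -18], [0, 0.002, 0.001], -1],
    [[-120, -200, -24], [0, 0.002, 0.001], -1],
    [[-120, -250, -30], [0, 0.002, 0.001], -1],
    [[-120, -300, -35], [0, 0.002, 0.001], -1],
  ],
)

```text
time: 12.5
ee_pos: [0.5326, -0.0485, 0.1392]
ee_rot: [-1.063, 1.571, 2.029]
ft_force: [0.1, -0.3, -0.5]
width: 0.278
```

>>> servo_tool(
  motion=[
    [[0, -52, -5], [0, 0, 0], -1],
    [[0, -52, -5], [0, 0, 0], -1],
    [[0, -52, -5], [0, 0, 0], -1],
    [[0, -52, -5], [0, 0, 0], -1],
  ],
)

```text
time: 12.9
ee_pos: [0.5398, -0.0001, 0.1388]
ee_rot: [0.501, 1.57, -2.691]
ft_force: [-0.5, -0.4, -0.5]
width: 0.283
```

Run:
```python
from h import *
T=avg(4);w=Cam('wrist','w10');crop(w,(100,0,400,330),2,'w10c')
go([.5415,.0064,.075],down(-1.619),T);go([.5415,.0064,.036],down(-1.619),T)
```

```text
avg pos [ 0.5399 -0.0006  0.1388] sd [0.     0.0001 0.    ] toolx [-1.e-03 -4.e-04 -1.e+00] yaw -1.6227
shift [63.8 -7.1 -1.3] turn [-0.0037  0.001  -0.0004] rows 1.3
shift [102.8  -7.1  -1.4] turn [-0.0037  0.001  -0.0004] rows 2.1
```

View pics/w10c.png

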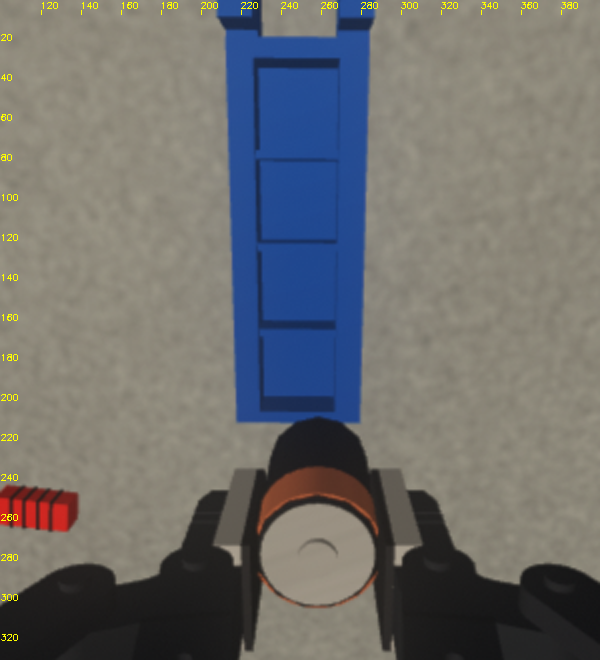

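Run:
```python
from h import *
w=load('w10');overlay(w,[(TRAY,(.5917,.0040,0,-.048),(0,255,255))],(180,0,320,240),4,'o10')
```

```text
(no output)
```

View pics/o10.png

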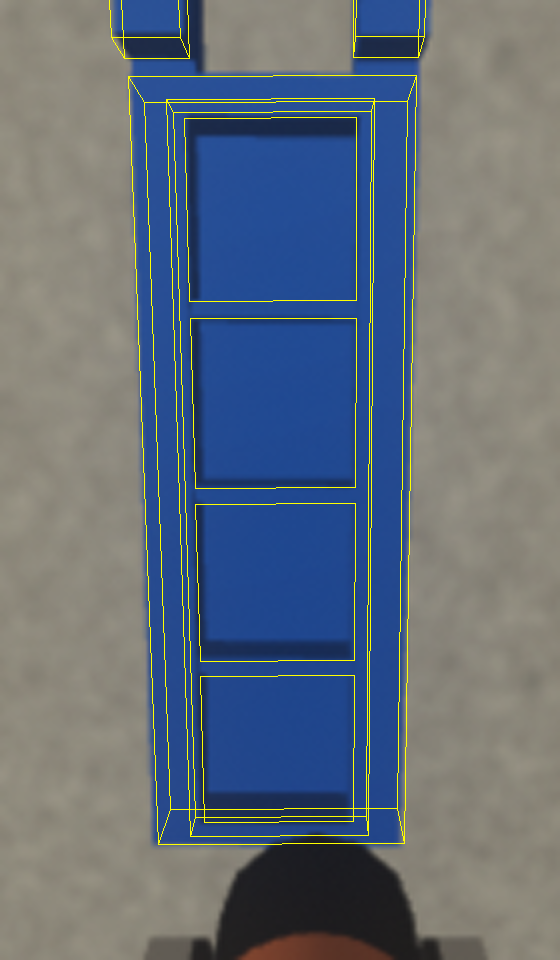

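Run:
```python
from h import *
w=load('w9');print(w.onz([[130+386.5/3-.5,120+471/3-.5]],.048))
w=load('w10');print(w.onz([[100+317.5/2-.5,555/2-.5]],.048+.1388-.019))
```

```text
[[ 0.48396895 -0.34323154  0.048     ]]
[[ 0.54014205 -0.00075986  0.1678    ]]
```

>>> servo_tool(
  motion=[
    [[40, -7, -1.8], [-0.004, 0.001, 0], -1],
    [[60, -7, -1.8], [-0.004, 0.001, 0], -1],
    [[75, -7, -1.8], [-0.004, 0.001, 0], -1],
    [[90, -7, -1.8], [-0.004, 0.001, 0], -1],
    [[103, -7, -1.8], [-0.004, 0.001, 0], -1],
    [[103, -7, -1.8], [-0.004, 0.001, 0], -1],
    [[103, -7, -1.8], [-0.004, 0.001, 0], -1],
  ],
)

```text
time: 13.85
ee_pos: [0.5421, 0.008, 0.036]
ee_rot: [-0.979, 1.571, 2.117]
ft_force: [-1.6, -0.7, -2.0]
width: 0.28
```

Run:
```python
from h import *
T=avg(3);st();w=Cam('wrist','w11');crop(w,(150,60,360,330),2.2,'w11c')
```

```text
avg pos [0.5421 0.0081 0.0364] sd [0.     0.     0.0001] toolx [ 3.e-04  2.e-04 -1.e+00] yaw -1.6163
t 14.0 pos [0.5421 0.0081 0.0365] toolx [ 0.  0. -1.] yawy -1.6163 F [-1.4 -0.4 -1.5] w 0.279 q [ 0.04  0.55 -0.21  1.95  0.18  0.66 -1.9 ]
```

View pics/w11c.png

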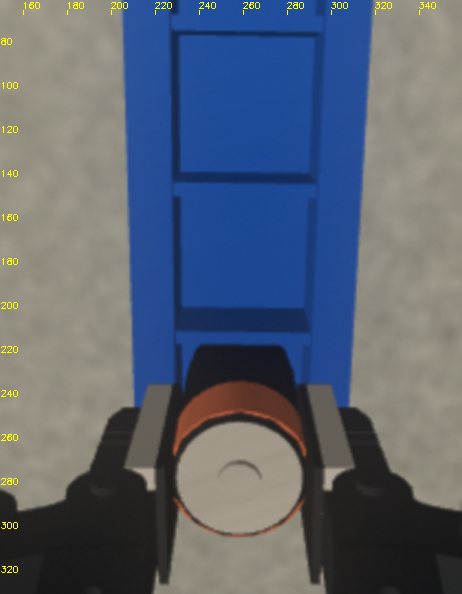

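>>> servo_tool(
  motion=[
    [[1, 0, 0], [0, 0, 0], 0],
    [[1, 0, 0], [0, 0, 0], 0],
    [[-30, 0, 0], [0, 0, 0], 0],
    [[-70, 0, 0], [0, 0, 0], 0],
    [[-70, 50, 0], [0, 0, 0], 0],
    [[-70, 100, 0], [0, 0, 0], 0],
    [[-70, 100, 0], [0, 0, 0], 0],
    [[-70, 100, 0], [0, 0, 0], 0],
  ],
)

```text
time: 14.85
ee_pos: [0.5376, -0.0934, 0.1061]
ee_rot: [3.091, 1.57, -0.099]
ft_force: [1.1, 1.3, 1.0]
width: 0.507
```

Run:
```python
from h import *
T=avg(3);w=Cam('wrist','w12');a=Cam('scene','sc12');crop(a,(230,170,330,270),6,'s12')
go([.5515,-.359,.10],down(-1.62),T);go([.5515,-.359,.0195],down(-1.62),T)
```

```text
avg pos [ 0.5378 -0.0907  0.106 ] sd [0.     0.0006 0.0001] toolx [ 7.e-04  1.e-03 -1.e+00] yaw -1.6152
shift [  5.8 267.4 -25.6] turn [ 0.0048 -0.0007  0.001 ] rows 5.4
shift [ 86.3 267.5 -25.5] turn [ 0.0048 -0.0007  0.001 ] rows 5.6
```

View pics/s12.png

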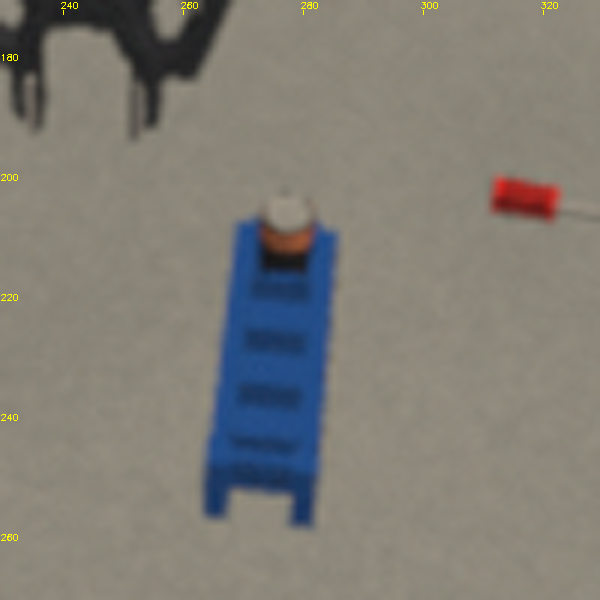

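Cell 1 stands in compartment 1. On to the middle cell.

>>> servo_tool(
  motion=[
    [[6, 50, -5], [0.005, 0, 0.001], 0],
    [[6, 100, -10], [0.005, 0, 0.001], 0],
    [[6, 150, -15], [0.005, 0, 0.001], 0],
    [[6, 200, -20], [0.005, 0, 0.001], 0],
    [[6, 240, -25], [0.005, 0, 0.001], 0],
    [[6, 267, -26], [0.005, 0, 0.001], 0],
    [[6, 267, -26], [0.005, 0, 0.001], 0],
    [[6, 267, -26], [0.005, 0, 0.001], 0],
  ],
)

```text
time: 15.9
ee_pos: [0.5517, -0.3589, 0.0994]
ee_rot: [-0.908, 1.571, 2.184]
ft_force: [-0.2, 1.4, 0.2]
width: 0.498
```

Run:
```python
from h import *
T=avg(4);w=Cam('wrist','w13');crop(w,(130,80,380,330),3,'w13c')
go([.5515,-.359,.0195],down(-1.62),T)
```

```text
avg pos [ 0.5522 -0.3575  0.0997] sd [0.0001 0.0002 0.0001] toolx [ 2.e-04  4.e-04 -1.e+00] yaw -1.6186
shift [80.2  1.6  0.6] turn [ 0.0014 -0.0002  0.0004] rows 1.6
```

View pics/w13c.png

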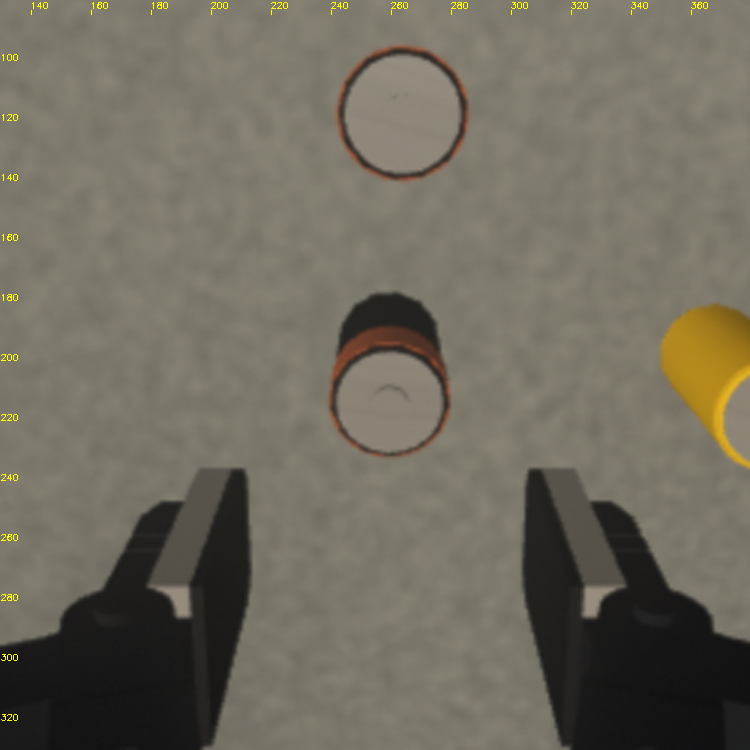

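>>> servo_tool(
  motion=[
    [[45, 1, 0.5], [0, 0, 0], 0],
    [[80, 1, 0.5], [0, 0, 0], 0],
    [[80, 1, 0.5], [0, 0, 0], 0],
    [[80, 1, 0.5], [0, 0, 0], -1],
    [[80, 1, 0.5], [0, 0, 0], -1],
    [[80, 1, 0.5], [0, 0, 0], -1],
    [[80, 1, 0.5], [0, 0, 0], -1],
  ],
)

```text
time: 16.85
ee_pos: [0.5517, -0.3611, 0.0214]
ee_rot: [2.474, 1.568, -0.718]
ft_force: [0.1, -0.1, 1.0]
width: 0.281
```

Run:
```python
from h import *
T=avg(3);st();w=Cam('wrist','w14');crop(w,(150,150,360,330),3,'w14c')
v=load('w13');print(v.onz([[130+389.5/3-.5,80+400/3-.5],[130+403/3-.5,80+113/3-.5]],.048))
go([.5515,-.359,.14],down(-1.62),T);go([.5752,.0048,.14],down(-1.619),T)
```

```text
avg pos [ 0.5514 -0.361   0.0209] sd [0.     0.     0.0001] toolx [ 0.0016 -0.0015 -1.    ] yaw -1.6212
t 17.0 pos [ 0.5515 -0.361   0.0208] toolx [ 0.002 -0.002 -1.   ] yawy -1.6212 F [-1.1  0.3  4.3] w 0.279 q [ 0.61  0.7  -0.17  1.66  0.15  0.79 -1.25]
[[ 0.55112516 -0.35854864  0.048     ]
 [ 0.61153158 -0.36406417  0.048     ]]
shift [-1.191e+02 -1.800e+00 -1.000e-01] turn [-0.0012 -0.0016 -0.0015] rows 2.4
shift [-119.7 -366.4   -5.5] turn [-0.0022 -0.0016 -0.0015] rows 7.7
```

View pics/w14c.png

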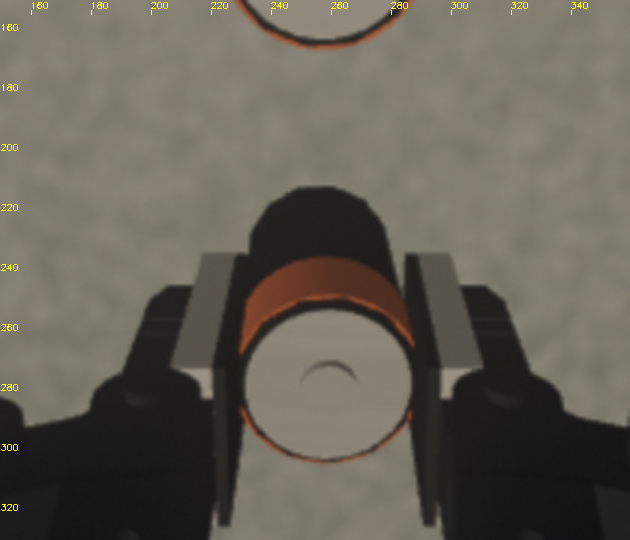

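>>> servo_tool(
  motion=[
    [[-50, 0, 0], [-0.002, -0.0016, -0.0015], -1],
    [[-100, 0, 0], [-0.002, -0.0016, -0.0015], -1],
    [[-120, -50, -1], [-0.002, -0.0016, -0.0015], -1],
    [[-120, -100, -1], [-0.002, -0.0016, -0.0015], -1],
    [[-120, -150, -2], [-0.002, -0.0016, -0.0015], -1],
    [[-120, -200, -3], [-0.002, -0.0016, -0.0015], -1],
    [[-120, -250, -4], [-0.002, -0.0016, -0.0015], -1],
    [[-120, -300, -5], [-0.002, -0.0016, -0.0015], -1],
  ],
)

```text
time: 17.85
ee_pos: [0.5704, -0.063, 0.1398]
ee_rot: [-0.548, 1.569, 2.545]
ft_force: [1.3, 1.2, -0.4]
width: 0.279
```

>>> servo_tool(
  motion=[
    [[0, -66, 0], [0, 0, 0], -1],
    [[0, -66, 0], [0, 0, 0], -1],
    [[0, -66, 0], [0, 0, 0], -1],
    [[0, -66, 0], [0, 0, 0], -1],
  ],
)

```text
time: 18.25
ee_pos: [0.5738, 0.0004, 0.1396]
ee_rot: [0.002, 1.569, 3.095]
ft_force: [-0.6, 0.0, -0.8]
width: 0.281
```

Run:
```python
from h import *
T=avg(4)
go([.5752,.0048,.08],down(-1.619),T);go([.5752,.0048,.037],down(-1.619),T)
```

```text
avg pos [ 0.5738 -0.0009  0.1395] sd [0.     0.0002 0.    ] toolx [-0.0017 -0.     -1.    ] yaw -1.6215
shift [59.5 -5.8 -1.2] turn [-0.0025  0.0017 -0.0001] rows 1.2
shift [102.5  -5.8  -1.3] turn [-0.0025  0.0017 -0.0001] rows 2.1
```

>>> servo_tool(
  motion=[
    [[40, -5, -1.3], [-0.0025, 0.0017, 0], -1],
    [[60, -5, -1.3], [-0.0025, 0.0017, 0], -1],
    [[75, -5, -1.3], [-0.0025, 0.0017, 0], -1],
    [[90, -5, -1.3], [-0.0025, 0.0017, 0], -1],
    [[102, -5, -1.3], [-0.0025, 0.0017, 0], -1],
    [[102, -5, -1.3], [-0.0025, 0.0017, 0], -1],
    [[102, -5, -1.3], [-0.0025, 0.0017, 0], -1],
  ],
)

```text
time: 19.15
ee_pos: [0.5754, 0.0056, 0.0378]
ee_rot: [-1.884, 1.57, 1.211]
ft_force: [0.6, -0.1, 0.1]
width: 0.279
```

Run:
```python
from h import *
T=avg(3);st();w=Cam('wrist','w15');crop(w,(150,60,360,330),2.2,'w15c')
```

```text
avg pos [0.5757 0.0059 0.0383] sd [0.     0.0001 0.0001] toolx [ 1.2e-03  7.0e-04 -1.0e+00] yaw -1.617
t 19.3 pos [0.5758 0.006  0.0384] toolx [ 0.001  0.001 -1.   ] yawy -1.6169 F [ 0.3 -0.8 -1.4] w 0.278 q [ 0.06  0.58 -0.22  1.87  0.19  0.71 -1.89]
```

View pics/w15c.png

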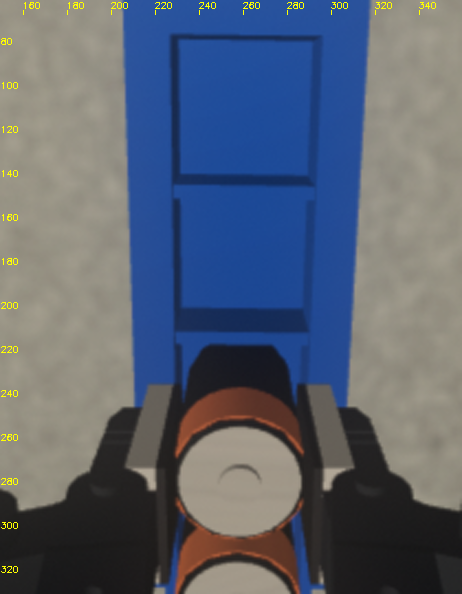

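Cell 2 is in compartment 2. Release and fetch the last one.

>>> servo_tool(
  motion=[
    [[2, 0, 0], [0, 0, 0], 0],
    [[2, 0, 0], [0, 0, 0], 0],
    [[-30, 0, 0], [0, 0, 0], 0],
    [[-65, 0, 0], [0, 0, 0], 0],
    [[-65, 50, 0], [0, 0, 0], 0],
    [[-65, 100, -5], [0, 0, 0], 0],
    [[-65, 150, -12], [0, 0, 0], 0],
    [[-65, 200, -18], [0, 0, 0], 0],
  ],
)

```text
time: 20.15
ee_pos: [0.5841, -0.1953, 0.1029]
ee_rot: [-2.592, 1.57, 0.504]
ft_force: [1.1, 0.1, -0.5]
width: 0.501
```

Run:
```python
from h import *
T=avg(3)
go([.6115,-.3642,.10],down(-1.62),T)
```

```text
avg pos [ 0.583  -0.2034  0.1025] sd [0.0002 0.0036 0.0002] toolx [ 3.0e-04 -4.1e-03 -1.0e+00] yaw -1.6261
shift [  3.1 159.  -37.3] turn [-0.0061 -0.0005 -0.0041] rows 3.3
```

>>> servo_tool(
  motion=[
    [[3, 50, -12], [0, 0, 0], 0],
    [[3, 100, -25], [0, 0, 0], 0],
    [[3, 158, -37], [0, 0, 0], 0],
    [[3, 158, -37], [0, 0, 0], 0],
    [[3, 158, -37], [0, 0, 0], 0],
    [[3, 158, -37], [0, 0, 0], 0],
  ],
)

```text
time: 20.9
ee_pos: [0.6142, -0.3504, 0.0991]
ee_rot: [-1.602, 1.568, 1.496]
ft_force: [-0.7, 2.0, 0.7]
width: 0.496
```

Run:
```python
from h import *
T=avg(6)
go([.6115,-.3642,.0195],down(-1.62),T)
w=Cam('wrist','w16');crop(w,(130,80,380,330),3,'w16c')
```

```text
avg pos [ 0.6143 -0.3505  0.0996] sd [0.0001 0.0007 0.0001] toolx [ 5.0e-04  1.9e-03 -1.0e+00] yaw -1.6139
shift [80.  14.   2.3] turn [ 0.0061 -0.0004  0.0019] rows 1.6
```

View pics/w16c.png

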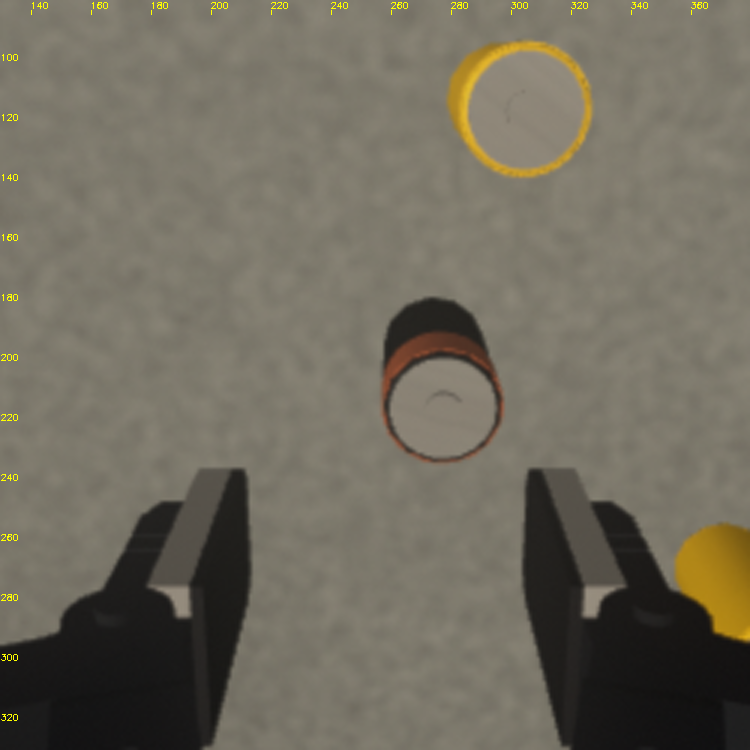

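>>> servo_tool(
  motion=[
    [[10, 13, 2.3], [0.006, 0, 0.002], 0],
    [[30, 13, 2.3], [0.006, 0, 0.002], 0],
    [[60, 13, 2.3], [0.006, 0, 0.002], 0],
    [[80, 13, 2.3], [0.006, 0, 0.002], 0],
    [[80, 13, 2.3], [0.006, 0, 0.002], -1],
    [[80, 13, 2.3], [0.006, 0, 0.002], -1],
    [[80, 13, 2.3], [0.006, 0, 0.002], -1],
    [[80, 13, 2.3], [0.006, 0, 0.002], -1],
  ],
)

```text
time: 22.05
ee_pos: [0.6117, -0.3664, 0.0208]
ee_rot: [2.374, 1.568, -0.819]
ft_force: [0.9, -0.9, -0.7]
width: 0.283
```

Run:
```python
from h import *
T=avg(3);st();w=Cam('wrist','w17');crop(w,(150,150,360,330),3,'w17c')
v=load('w16');print(v.onz([[130+443.5/3-.5,80+408/3-.5]],.048))
go([.6115,-.364,.14],down(-1.62),T);go([.6082,.0032,.14],down(-1.619),T)
```

```text
avg pos [ 0.6114 -0.3662  0.0205] sd [0.0001 0.0001 0.0002] toolx [ 0.0016 -0.002  -1.    ] yaw -1.6226
t 22.2 pos [ 0.6113 -0.3661  0.0202] toolx [ 0.001 -0.002 -1.   ] yawy -1.6226 F [-0.   0.9 -0.8] w 0.288 q [ 0.57  0.78 -0.18  1.51  0.17  0.87 -1.29]
[[ 0.61080441 -0.36417858  0.048     ]]
shift [-119.6   -1.9   -0.2] turn [-0.0026 -0.0017 -0.0019] rows 2.4
shift [-120.3 -368.5   22.1] turn [-0.0036 -0.0017 -0.0019] rows 7.8
```

View pics/w17c.png

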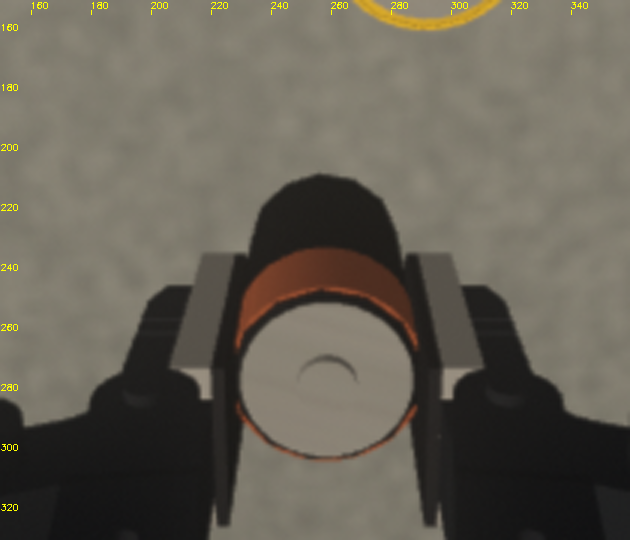

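>>> servo_tool(
  motion=[
    [[-50, 0, 0], [-0.003, -0.0017, -0.002], -1],
    [[-100, 0, 0], [-0.003, -0.0017, -0.002], -1],
    [[-120, -50, 3], [-0.003, -0.0017, -0.002], -1],
    [[-120, -100, 6], [-0.003, -0.0017, -0.002], -1],
    [[-120, -150, 9], [-0.003, -0.0017, -0.002], -1],
    [[-120, -200, 12], [-0.003, -0.0017, -0.002], -1],
    [[-120, -250, 15], [-0.003, -0.0017, -0.002], -1],
    [[-120, -300, 18], [-0.003, -0.0017, -0.002], -1],
  ],
)

```text
time: 23.05
ee_pos: [0.6083, -0.0673, 0.1396]
ee_rot: [-1.017, 1.57, 2.075]
ft_force: [1.7, 0.5, 0.0]
width: 0.286
```

>>> servo_tool(
  motion=[
    [[0, -68, 4], [0, 0, 0], -1],
    [[0, -68, 4], [0, 0, 0], -1],
    [[0, -68, 4], [0, 0, 0], -1],
    [[0, -68, 4], [0, 0, 0], -1],
    [[0, -68, 4], [0, 0, 0], -1],
    [[0, -68, 4], [0, 0, 0], -1],
  ],
)

```text
time: 23.65
ee_pos: [0.6078, -0.003, 0.139]
ee_rot: [-0.056, 1.569, 3.034]
ft_force: [0.1, 0.4, -0.7]
width: 0.283
```

Run:
```python
from h import *
T=avg(4)
go([.6084,.0032,.08],down(-1.619),T);go([.6084,.0032,.037],down(-1.619),T)
```

```text
avg pos [ 0.6078 -0.0024  0.139 ] sd [0.     0.0003 0.    ] toolx [-1.4e-03  5.0e-04 -1.0e+00] yaw -1.6213
shift [59.  -5.6 -0.4] turn [-0.0023  0.0014  0.0005] rows 1.2
shift [102.   -5.5  -0.5] turn [-0.0023  0.0014  0.0005] rows 2.0
```

>>> servo_tool(
  motion=[
    [[40, -5, -0.5], [-0.0023, 0.0014, 0], -1],
    [[60, -5, -0.5], [-0.0023, 0.0014, 0], -1],
    [[75, -5, -0.5], [-0.0023, 0.0014, 0], -1],
    [[90, -5, -0.5], [-0.0023, 0.0014, 0], -1],
    [[102, -5, -0.5], [-0.0023, 0.0014, 0], -1],
    [[102, -5, -0.5], [-0.0023, 0.0014, 0], -1],
    [[102, -5, -0.5], [-0.0023, 0.0014, 0], -1],
  ],
)

```text
time: 24.55
ee_pos: [0.6089, 0.0038, 0.0373]
ee_rot: [-2.42, 1.57, 0.675]
ft_force: [0.0, 0.3, -0.6]
width: 0.284
```

Run:
```python
from h import *
T=avg(3);st();w=Cam('wrist','w18');crop(w,(150,60,360,330),2.2,'w18c')
```

```text
avg pos [0.6087 0.0038 0.0372] sd [0.0001 0.     0.0001] toolx [ 6.e-04  8.e-04 -1.e+00] yaw -1.6175
t 24.7 pos [0.6086 0.0038 0.0371] toolx [ 0.     0.001 -1.   ] yawy -1.6175 F [ 0.   0.2 -1.3] w 0.287 q [ 0.06  0.63 -0.23  1.78  0.19  0.75 -1.88]
```

View pics/w18c.png

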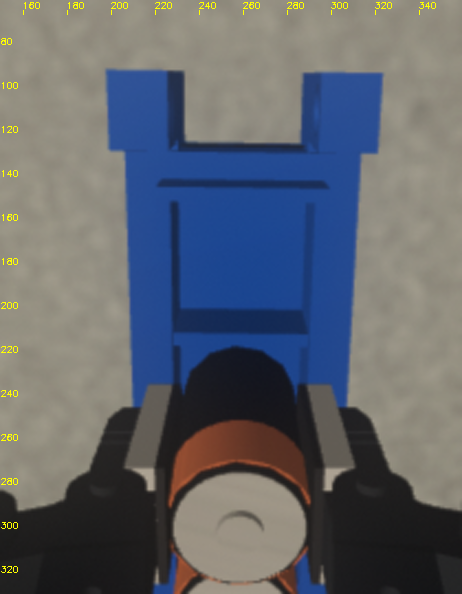

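>>> servo_tool(
  motion=[
    [[-40, 0, 0], [0, 0, 0], -1],
    [[-70, 0, 0], [0, 0, 0], -1],
    [[-70, 0, 0], [0, 0, 0], -1],
    [[-70, 0, 0], [0, 0, 0], -1],
  ],
)

```text
time: 25.15
ee_pos: [0.6088, 0.0038, 0.1077]
ee_rot: [-2.637, 1.569, 0.458]
ft_force: [-0.9, -0.4, -0.5]
width: 0.283
```

Run:
```python
from h import *
T=avg(3);w=Cam('wrist','w19');crop(w,(130,60,380,370),2.4,'w19c');a=Cam('scene','sc19');crop(a,(230,110,330,260),5,'s19')
```

```text
avg pos [0.6077 0.0037 0.1062] sd [0.0002 0.     0.0003] toolx [-1.3e-03  6.0e-04 -1.0e+00] yaw -1.6173
```

View pics/w19c.png

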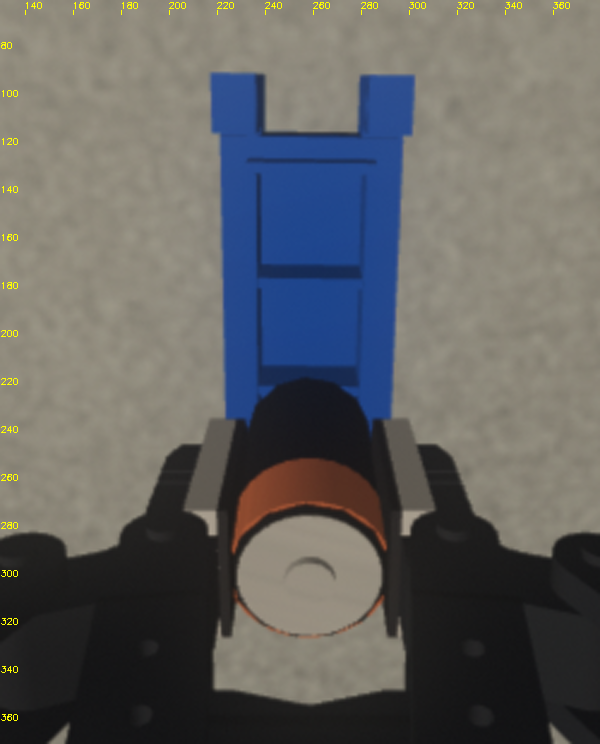

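View pics/s19.png

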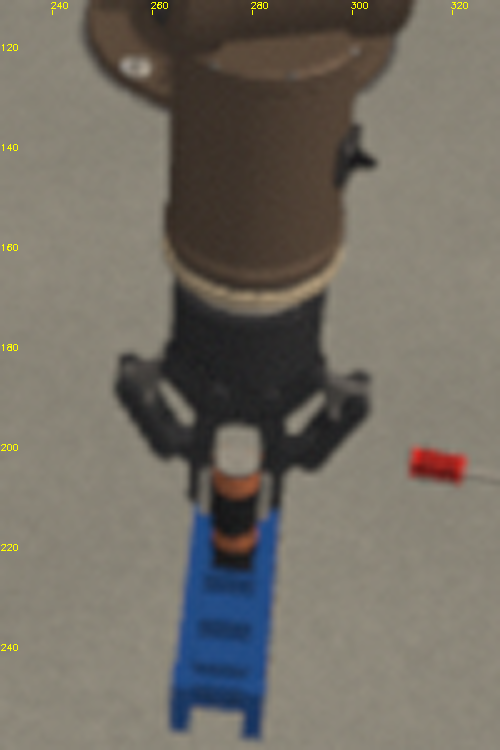

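Run:
```python
from h import *
for n in ('w17','w19'):
    w=load(n); T=np.linalg.inv(w.E)
    print(n)
    # camera pos => TCP
    import numpy as np
    for zrel in (.02,.028,.034,.04):
        for dx in (-.008,0):
            base={'w17':(.6114,-.3662,.0205),'w19':(.6077,.0037,.1062)}[n]
            P=[base[0]+dx,base[1],base[2]+zrel]; F=[base[0]+dx+.013,base[1],base[2]+zrel-.048]
            print(zrel,dx,w.proj(P)[0].round(1),'basefront',w.proj(F)[0].round(1))
```

```text
w17
0.02 -0.008 [258.7 282.8] basefront [257.3 217.3]
0.02 0 [257.8 266.7] basefront [256.5 204. ]
0.028 -0.008 [258.8 293.1] basefront [257.3 222.4]
0.028 0 [257.8 276.3] basefront [256.5 208.7]
0.034 -0.008 [258.8 301.5] basefront [257.3 226.6]
0.034 0 [257.8 284.2] basefront [256.5 212.5]
0.04 -0.008 [258.9 310.8] basefront [257.2 231. ]
0.04 0 [257.8 292.8] basefront [256.4 216.5]
w19
0.02 -0.008 [258.2 282.8] basefront [257.2 217. ]
0.02 0 [257.3 266.8] basefront [256.5 203.8]
0.028 -0.008 [258.2 293.1] basefront [257.1 222.2]
0.028 0 [257.3 276.4] basefront [256.4 208.5]
0.034 -0.008 [258.1 301.7] basefront [257.1 226.4]
0.034 0 [257.2 284.3] basefront [256.4 212.3]
0.04 -0.008 [258.1 310.9] basefront [257.  230.9]
0.04 0 [257.2 293. ] basefront [256.3 216.4]
```

>>> servo_tool(
  motion=[
    [[-60, 0, 50], [0, 0, 0], -1],
    [[-60, 0, 100], [0, 0, 0], -1],
    [[-60, 0, 130], [0, 0, 0], -1],
    [[-60, 0, 130], [0, 0, 0], -1],
    [[-60, 0, 130], [0, 0, 0], -1],
    [[-60, 0, 130], [0, 0, 0], -1],
  ],
)

```text
time: 26.0
ee_pos: [0.4795, 0.0098, 0.167]
ee_rot: [-2.128, 1.57, 0.967]
ft_force: [0.3, 0.0, -0.6]
width: 0.283
```

Run:
```python
from h import *
T=avg(3);w=Cam('wrist','w20');crop(w,(150,0,350,330),2.3,'w20c');a=Cam('scene','sc20');crop(a,(230,110,330,260),5,'s20')
```

```text
avg pos [0.4796 0.0099 0.1668] sd [0.0001 0.     0.0001] toolx [ 1.0e-04  1.1e-03 -1.0e+00] yaw -1.6175
```

View pics/w20c.png

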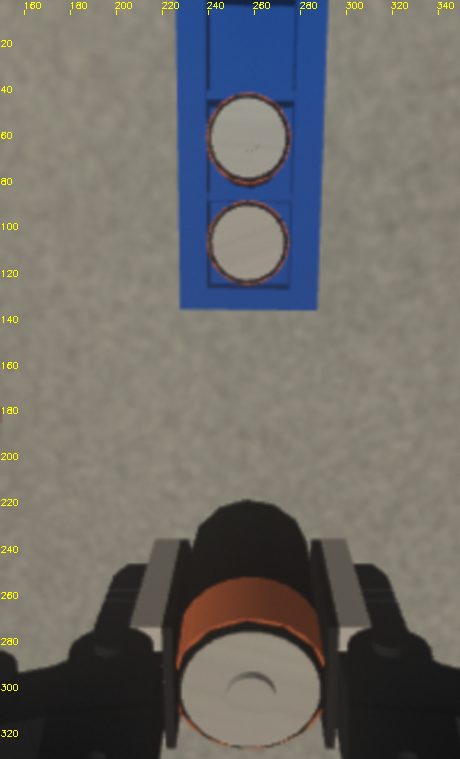

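View pics/s20.png

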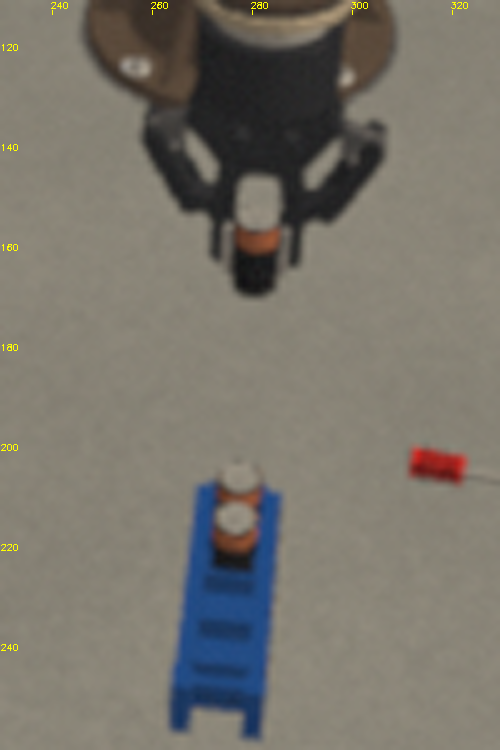

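Run:
```python
from h import *
w=load('w18');overlay(w,[(TRAY,(.5917,.0040,0,-.048),(0,255,255))],(190,80,330,330),3,'o18')
w=load('w20');overlay(w,[(TRAY,(.5917,.0040,0,-.048),(0,255,255))],(190,0,330,150),4,'o20')
a=cv2.imread('pics/o18.png');b=cv2.imread('pics/o20.png');h=max(a.shape[0],b.shape[0]);z=np.zeros((h,a.shape[1]+b.shape[1],3),np.uint8);z[:a.shape[0],:a.shape[1]]=a;z[:b.shape[0],a.shape[1]:]=b;cv2.imwrite('pics/oo.png',cv2.resize(z,None,fx=.8,fy=.8))
```

```text
(no output)
```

View pics/oo.png

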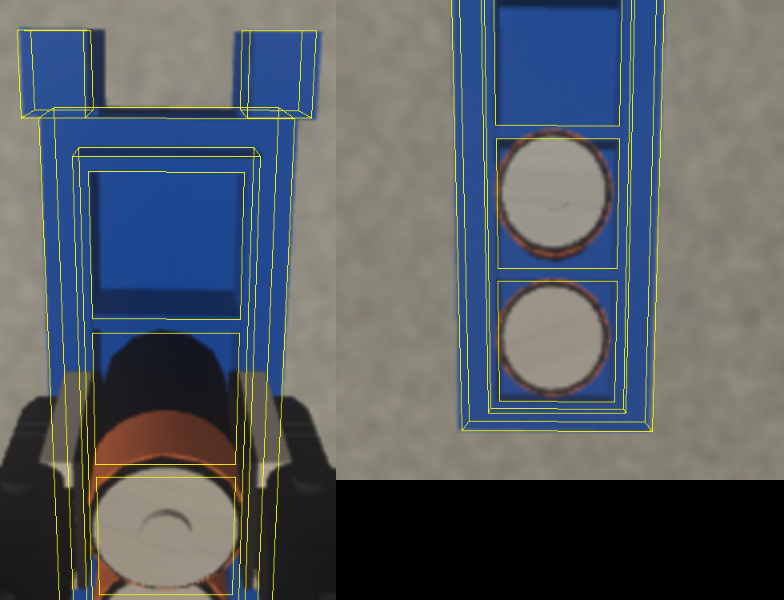

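>>> servo_tool(
  motion=[
    [[50, 0, 0], [0, 0, 0], -1],
    [[100, 0, 0], [0, 0, 0], -1],
    [[130, 0, 0], [0, 0, 0], -1],
    [[143, 0, 0], [0, 0, 0], -1],
    [[143, 0, 0], [0, 0, 0], -1],
    [[147, 0, 0], [0, 0, 0], -1],
    [[147, 0, 0], [0, 0, 0], -1],
  ],
)

```text
time: 26.95
ee_pos: [0.4792, 0.01, 0.0205]
ee_rot: [-2.431, 1.569, 0.664]
ft_force: [-0.5, -0.2, -0.3]
width: 0.285
```

Run:
```python
from h import *
T=avg(3);st();w=Cam('wrist','w21');crop(w,(150,100,360,330),2.5,'w21c');a=Cam('scene','sc21');crop(a,(240,130,320,230),5,'s21')
```

```text
avg pos [0.4792 0.01   0.0209] sd [0.     0.     0.0001] toolx [ 1.6e-03  9.0e-04 -1.0e+00] yaw -1.6174
t 27.1 pos [0.4792 0.01   0.0209] toolx [ 0.002  0.001 -1.   ] yawy -1.6174 F [-0.  -0.1  0.2] w 0.285 q [ 0.05  0.5  -0.24  2.11  0.22  0.55 -1.97]
```

View pics/w21c.png

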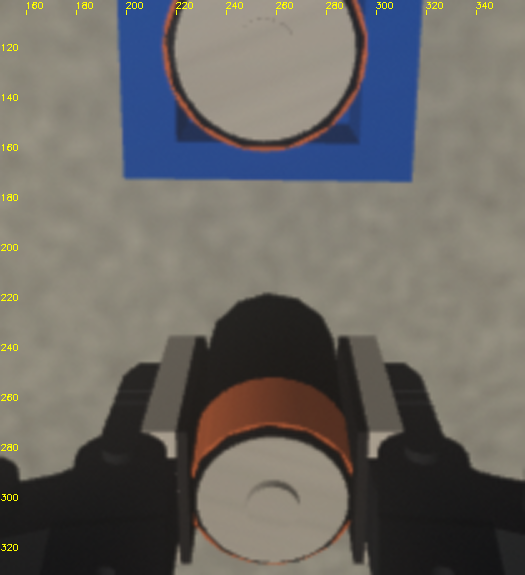

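View pics/s21.png

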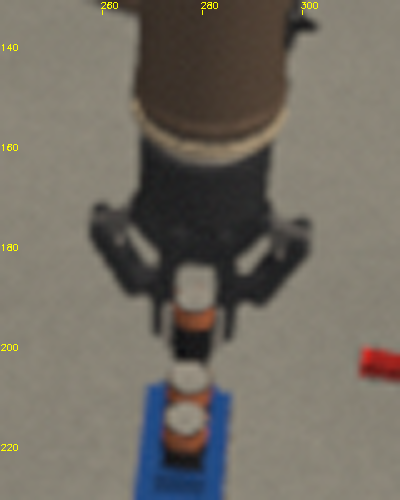

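Release it here and regrip squarely.

>>> servo_tool(
  motion=[
    [[0, 0, 0], [0, 0, 0], -0.2],
    [[0, 0, 0], [0, 0, 0], 0],
    [[0, 0, 0], [0, 0, 0], 0],
    [[-40, 0, 0], [0, 0, 0], 0],
    [[-80, 0, 0], [0, 0, 0], 0],
    [[-80, 0, 0], [0, 0, 0], 0],
    [[-80, 0, 0], [0, 0, 0], 0],
  ],
)

```text
time: 27.9
ee_pos: [0.4791, 0.0098, 0.1009]
ee_rot: [-2.767, 1.568, 0.328]
ft_force: [-0.5, 0.8, 0.0]
width: 0.5
```

Run:
```python
from h import *
T=avg(3);w=Cam('wrist','w22');crop(w,(150,100,360,330),2.5,'w22c');a=Cam('scene','sc22');crop(a,(240,130,320,230),5,'s22')
```

```text
avg pos [0.4779 0.0097 0.0995] sd [0.0003 0.     0.0004] toolx [-9.e-04  6.e-04 -1.e+00] yaw -1.6174
```

View pics/w22c.png

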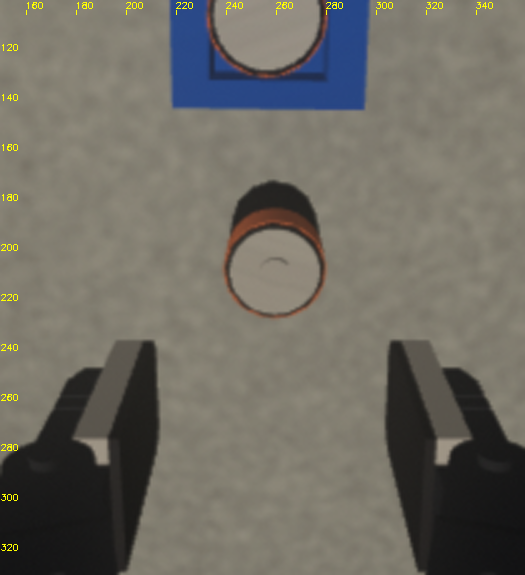

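View pics/s22.png

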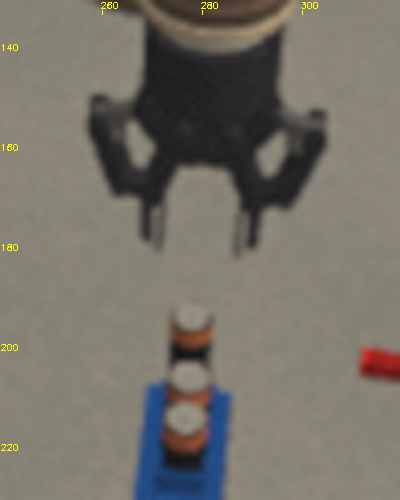

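Run:
```python
from h import *
T=avg(5);w=load('w22');p=w.onz([[259.5,207.9]],.048)[0];print(p)
go([p[0],p[1],.0195],down(-1.619),T)
```

```text
avg pos [0.4781 0.0099 0.0995] sd [0.0002 0.     0.0002] toolx [-1.2e-03  8.0e-04 -1.0e+00] yaw -1.6171
[0.48011719 0.00846974 0.048     ]
shift [80.   1.4 -2.2] turn [0.0019 0.0013 0.0007] rows 1.6
```

>>> servo_tool(
  motion=[
    [[10, 1.4, -2], [0.002, 0.0013, 0], 0],
    [[45, 1.4, -2], [0.002, 0.0013, 0], 0],
    [[80, 1.4, -2], [0.002, 0.0013, 0], 0],
    [[80, 1.4, -2], [0.002, 0.0013, 0], 0],
    [[80, 1.4, -2], [0.002, 0.0013, 0], -1],
    [[80, 1.4, -2], [0.002, 0.0013, 0], -1],
    [[80, 1.4, -2], [0.002, 0.0013, 0], -1],
    [[80, 1.4, -2], [0.002, 0.0013, 0], -1],
  ],
)

```text
time: 29.2
ee_pos: [0.4812, 0.0085, 0.0212]
ee_rot: [-2.855, 1.567, 0.237]
ft_force: [-0.2, -0.3, -0.7]
width: 0.28
```

>>> servo_tool(
  motion=[
    [[-50, 0, 0], [0, 0, 0], -1],
    [[-100, 0, 0], [0, 0, 0], -1],
    [[-120, 0, -30], [0, 0, 0], -1],
    [[-120, 0, -60], [0, 0, 0], -1],
    [[-120, 0, -90], [0, 0, 0], -1],
    [[-120, 0, -120], [0, 0, 0], -1],
    [[-120, 0, -128], [0, 0, 0], -1],
    [[-120, 0, -128], [0, 0, 0], -1],
  ],
)

```text
time: 30.0
ee_pos: [0.6088, 0.0021, 0.1404]
ee_rot: [-2.59, 1.569, 0.503]
ft_force: [-1.0, 0.3, -0.5]
width: 0.281
```

Run:
```python
from h import *
T=avg(5);st();w=Cam('wrist','w23');crop(w,(150,0,360,330),2.2,'w23c')
go([.6084,.0032,.08],down(-1.619),T);go([.6084,.0032,.037],down(-1.619),T)
```

```text
avg pos [0.6071 0.0023 0.1403] sd [0.0002 0.     0.0001] toolx [ 6.e-04  7.e-04 -1.e+00] yaw -1.619
t 30.25 pos [0.6071 0.0023 0.1405] toolx [ 0.001  0.001 -1.   ] yawy -1.6189 F [ 0.2 -0.7 -0.8] w 0.28 q [ 0.1   0.5  -0.27  1.7   0.16  0.96 -1.85]
shift [60.3 -0.9 -1.2] turn [-0.     -0.0006  0.0007] rows 1.2
shift [103.3  -0.9  -1.2] turn [-0.     -0.0006  0.0007] rows 2.1
```

View pics/w23c.png

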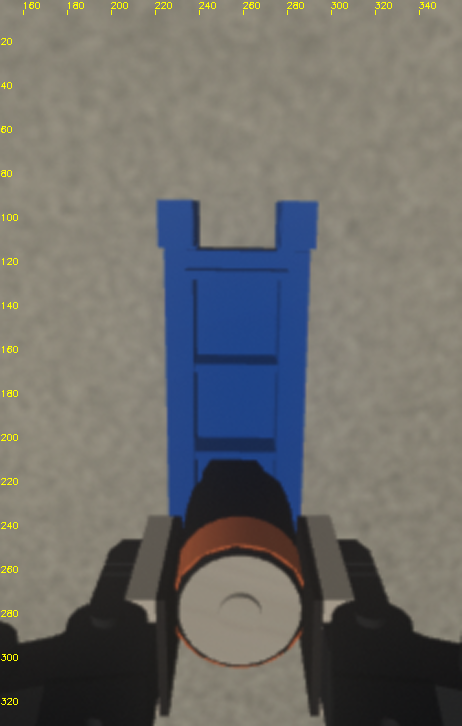

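>>> servo_tool(
  motion=[
    [[30, -0.9, -1.4], [0, 0, 0], -1],
    [[50, -0.9, -1.4], [0, 0, 0], -1],
    [[62, -0.9, -1.4], [0, 0, 0], -1],
    [[72, -0.9, -1.4], [0, 0, 0], -1],
    [[72, -0.9, -1.4], [0, 0, 0], -1],
    [[72, -0.9, -1.4], [0, 0, 0], -1],
  ],
)

```text
time: 30.9
ee_pos: [0.61, 0.0032, 0.0688]
ee_rot: [-2.698, 1.569, 0.395]
ft_force: [0.3, -0.2, -0.3]
width: 0.282
```

Run:
```python
from h import *
T=avg(3);st();w=Cam('wrist','w24');crop(w,(150,60,360,330),2.2,'w24c');go([.6084,.0032,.037],down(-1.619),T)
```

```text
avg pos [0.6103 0.0032 0.0692] sd [0. 0. 0.] toolx [ 2.8e-03  9.0e-04 -1.0e+00] yaw -1.6193
t 31.05 pos [0.6103 0.0032 0.0692] toolx [ 0.003  0.001 -1.   ] yawy -1.6193 F [-0.3  0.  -1. ] w 0.281 q [ 0.08  0.59 -0.26  1.76  0.19  0.82 -1.88]
shift [32.2  0.1  2. ] turn [-0.0003 -0.0028  0.001 ] rows 0.6
```

View pics/w24c.png

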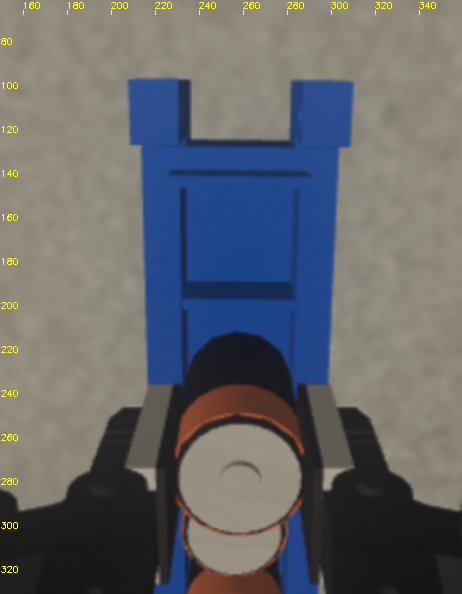

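>>> servo_tool(
  motion=[
    [[5, 0, 1.8], [0, -0.002, 0], -1],
    [[14, 0, 1.8], [0, -0.002, 0], -1],
    [[22, 0, 1.8], [0, -0.002, 0], -1],
    [[32, 0, 1.8], [0, -0.002, 0], -1],
    [[32, 0, 1.8], [0, -0.002, 0], -1],
  ],
)

```text
time: 31.6
ee_pos: [0.6073, 0.0032, 0.0346]
ee_rot: [-0.27, 1.568, 2.823]
ft_force: [0.4, 0.2, -0.6]
width: 0.282
```

Run:
```python
from h import *
T=avg(3);st();w=Cam('wrist','w25');crop(w,(150,60,360,330),2.2,'w25c')
```

```text
avg pos [0.6075 0.0032 0.0355] sd [0.0001 0.     0.0003] toolx [-1.8e-03  8.0e-04 -1.0e+00] yaw -1.6192
t 31.75 pos [0.6077 0.0032 0.0358] toolx [-0.001  0.001 -1.   ] yawy -1.6192 F [ 0.4 -0.7 -1.5] w 0.276 q [ 0.07  0.63 -0.24  1.78  0.21  0.76 -1.9 ]
```

View pics/w25c.png

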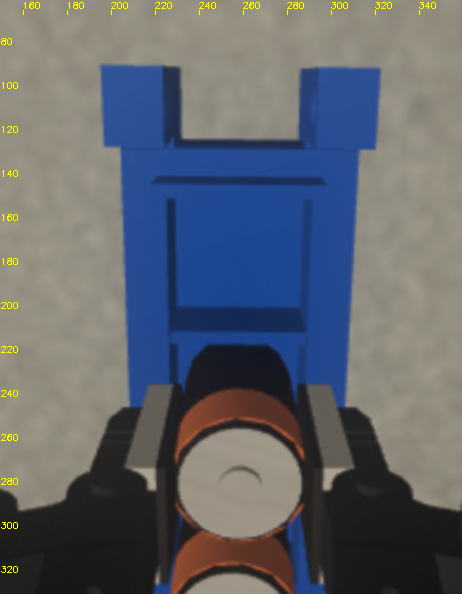

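>>> servo_tool(
  motion=[
    [[0, 0, 0], [0, 0, 0], 0],
    [[0, 0, 0], [0, 0, 0], 0],
    [[-40, 0, 0], [0, 0, 0], 0],
    [[-90, 0, 10], [0, 0, 0], 0],
    [[-140, 25, 40], [0, 0, 0], 0],
    [[-190, 50, 80], [0, 0, 0], 0],
    [[-240, 50, 100], [0, 0, 0], 0],
    [[-265, 50, 110], [0, 0, 0], 0],
  ],
)

```text
time: 32.6
ee_pos: [0.4989, -0.042, 0.2927]
ee_rot: [-0.411, 1.57, 2.681]
ft_force: [1.3, -0.7, 0.5]
width: 0.498
```

>>> servo_tool(
  motion=[
    [[0, 0, 0], [0, 0, 0], 0],
    [[0, 0, 0], [0, 0, 0], 0],
  ],
)

```text
time: 32.8
ee_pos: [0.5009, -0.0411, 0.2926]
ee_rot: [-3.007, 1.568, 0.086]
ft_force: [-0.2, -0.9, -1.5]
width: 0.502
```

Run:
```python
from h import *
T=avg(5);w=Cam('wrist','w26')
overlay(w,[(TRAY,(.5917,.0040,0,-.048),(0,255,255)),(COVER,(.4955,-.1735,0,-.072),(0,0,255)),(PIN,(.477,.132,0,1.40),(0,255,0))],(0,0,512,260),1.5,'o26')
```

```text
avg pos [ 0.5003 -0.0409  0.2901] sd [0.0001 0.0001 0.0006] toolx [-0.0021  0.001  -1.    ] yaw -1.6191
```

View pics/o26.png

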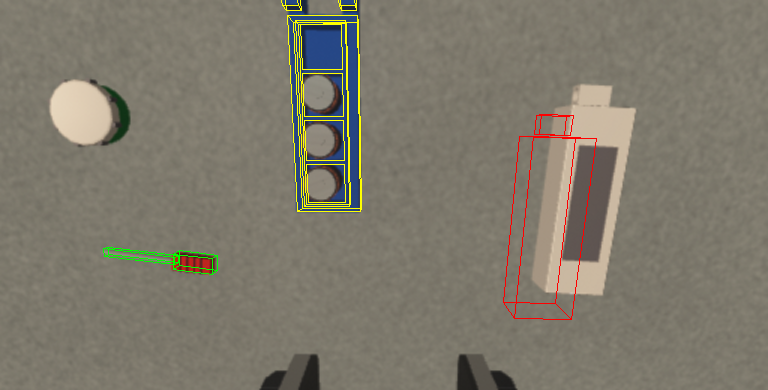

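Run:
```python
from h import *
w=load('w26');c=w.onz([[364.2,193.5],[401.5,196.2],[386.8,68.2],[422.8,71.5]],.043);print(c)
m=c[:,:2].mean(0); d=(c[2]+c[3]-c[0]-c[1])[:2]/2; yaw=np.arctan2(d[1],d[0]);print(m,yaw,np.linalg.norm(d))
overlay(w,[(COVER,(m[0],m[1],0,yaw),(0,0,255))],(340,40,450,220),4,'o26b')
```

```text
[[ 0.44675366 -0.1705367   0.043     ]
 [ 0.44098682 -0.2172221   0.043     ]
 [ 0.59279879 -0.1896398   0.043     ]
 [ 0.58735077 -0.23025635  0.043     ]]
[ 0.51697251 -0.20191374] -0.10946608376850513 0.14708491029349338
```

View pics/o26b.png

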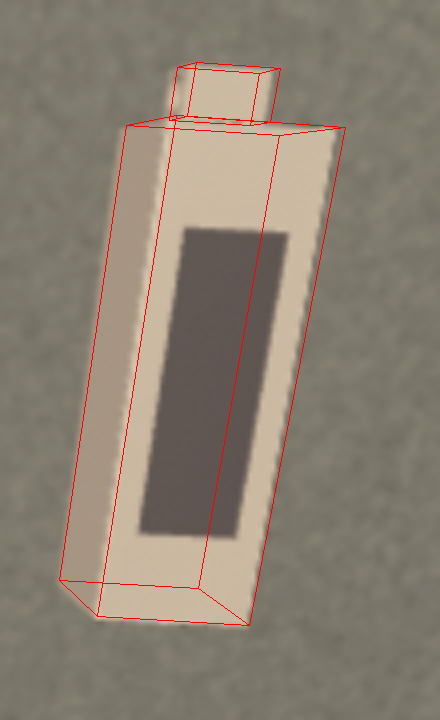

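Run:
```python
from h import *
T=avg(4)
go([.500,-.203,.16],down(-1.675),T)
```

```text
avg pos [ 0.5005 -0.0408  0.2903] sd [0.     0.     0.0002] toolx [-0.0021  0.0011 -1.    ] yaw -1.619
shift [130.1 162.1  -7.6] turn [0.056  0.0022 0.0009] rows 4.2
```

>>> servo_tool(
  motion=[
    [[130, 162, -8], [0.056, 0.002, 0.001], 0.6],
    [[130, 162, -8], [0.056, 0.002, 0.001], 0.6],
    [[130, 162, -8], [0.056, 0.002, 0.001], 0.6],
    [[130, 162, -8], [0.056, 0.002, 0.001], 0.6],
    [[130, 162, -8], [0.056, 0.002, 0.001], 0.6],
    [[130, 162, -8], [0.056, 0.002, 0.001], 0.6],
    [[130, 162, -8], [0.056, 0.002, 0.001], 0.6],
  ],
)

```text
time: 34.0
ee_pos: [0.5013, -0.2018, 0.1614]
ee_rot: [-2.851, 1.569, 0.187]
ft_force: [-0.1, 0.4, 0.3]
width: 0.803
```

Run:
```python
from h import *
T=avg(6);w=Cam('wrist','w27')
overlay(w,[(COVER,(.517,-.2015,0,-.105),(0,0,255))],(150,0,380,330),2.3,'o27')
```

```text
avg pos [ 0.5015 -0.2018  0.1619] sd [0.0002 0.0003 0.0001] toolx [ 2.9e-03 -4.0e-04 -1.0e+00] yaw -1.6733
```

View pics/o27.png

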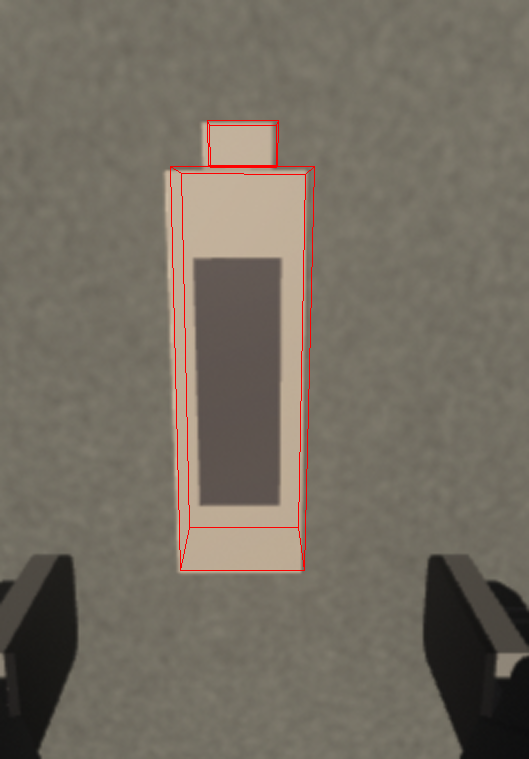

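Run:
```python
from h import *
T=avg(4)
go([.519,-.201,.08],down(-1.666),T);go([.519,-.201,.010],down(-1.666),T)
```

```text
avg pos [ 0.5008 -0.2028  0.1612] sd [0.0001 0.0001 0.0001] toolx [ 1.7e-03 -4.0e-04 -1.0e+00] yaw -1.6749
shift [ 81.2  -3.7 -17.8] turn [-0.0089 -0.0017 -0.0003] rows 1.7
shift [151.2  -3.7 -17.7] turn [-0.0089 -0.0017 -0.0003] rows 3.0
```

>>> servo_tool(
  motion=[
    [[40, -3.5, -17.8], [-0.009, -0.0017, 0], 0.6],
    [[80, -3.5, -17.8], [-0.009, -0.0017, 0], 0.6],
    [[115, -3.5, -17.8], [-0.009, -0.0017, 0], 0.6],
    [[140, -3.5, -17.8], [-0.009, -0.0017, 0], 0.6],
    [[151, -3.5, -17.8], [-0.009, -0.0017, 0], 0.6],
    [[151, -3.5, -17.8], [-0.009, -0.0017, 0], 0.6],
  ],
)

```text
time: 35.15
ee_pos: [0.518, -0.2012, 0.0088]
ee_rot: [-0.117, 1.568, 2.929]
ft_force: [-0.0, 1.4, 0.1]
width: 0.801
```

Run:
```python
from h import *
T=avg(3);st();w=Cam('wrist','w28');crop(w,(100,0,420,330),2,'w28c');a=Cam('scene','sc28');crop(a,(160,130,260,230),6,'s28')
```

```text
avg pos [ 0.5195 -0.2016  0.0107] sd [0.0004 0.0001 0.0005] toolx [ 5.e-04 -4.e-04 -1.e+00] yaw -1.6663
t 35.3 pos [ 0.5199 -0.2018  0.0113] toolx [ 0.002 -0.001 -1.   ] yawy -1.6664 F [ 0.7 -0.3 -0.7] w 0.801 q [ 0.4   0.6  -0.17  1.93  0.16  0.62 -1.54]
```

View pics/w28c.png

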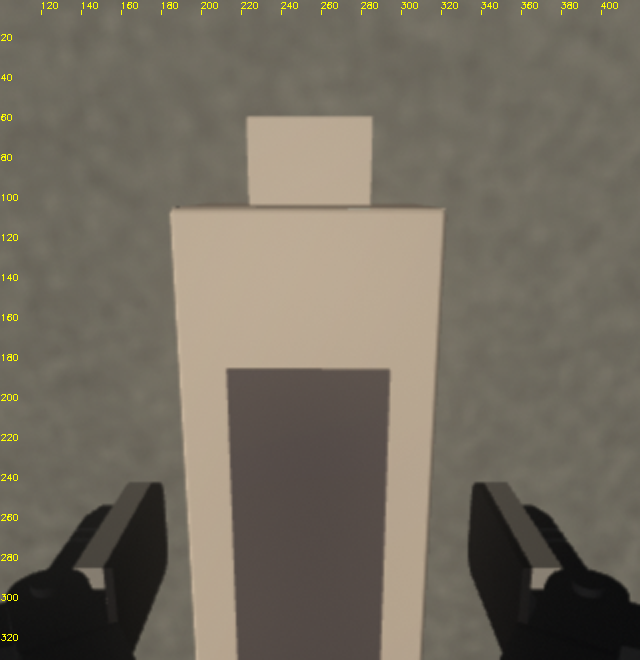

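View pics/s28.png

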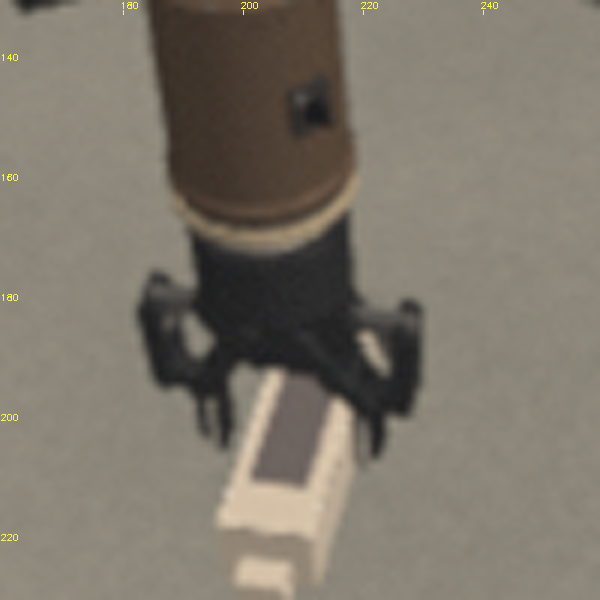

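>>> servo_tool(
  motion=[
    [[0, -1.5, 0], [0, 0, 0], 0.6],
    [[0, -1.5, 0], [0, 0, 0], -1],
    [[0, -1.5, 0], [0, 0, 0], -1],
    [[0, -1.5, 0], [0, 0, 0], -1],
    [[0, -1.5, 0], [0, 0, 0], -1],
  ],
)

```text
time: 35.9
ee_pos: [0.5194, -0.1999, 0.0107]
ee_rot: [2.521, 1.57, -0.716]
ft_force: [-2.1, 0.6, 7.3]
width: 0.547
```

>>> servo_tool(
  motion=[
    [[-40, 0, 0], [0, 0, 0], -1],
    [[-80, 0, 0], [0, 0, 0], -1],
    [[-110, 0, 0], [0, 0, 0], -1],
    [[-110, 0, 0], [0, 0, 0], -1],
    [[-110, 0, 0], [0, 0, 0], -1],
  ],
)

```text
time: 36.4
ee_pos: [0.5192, -0.2001, 0.1203]
ee_rot: [2.428, 1.57, -0.809]
ft_force: [0.6, 0.2, -1.5]
width: 0.548
```

Run:
```python
from h import *
T=avg(4);st();w=Cam('wrist','w29');crop(w,(100,0,420,330),2,'w29c');a=Cam('scene','sc29');crop(a,(160,130,260,230),6,'s29')
```

```text
avg pos [ 0.5182 -0.1998  0.1188] sd [0.0002 0.0001 0.0003] toolx [-2.4e-03  4.0e-04 -1.0e+00] yaw -1.6663
t 36.6 pos [ 0.5181 -0.1997  0.1186] toolx [-0.003  0.001 -1.   ] yawy -1.6662 F [ 0.3  1.  -0.8] w 0.548 q [ 0.42  0.45 -0.2   1.85  0.11  0.85 -1.5 ]
```

View pics/w29c.png

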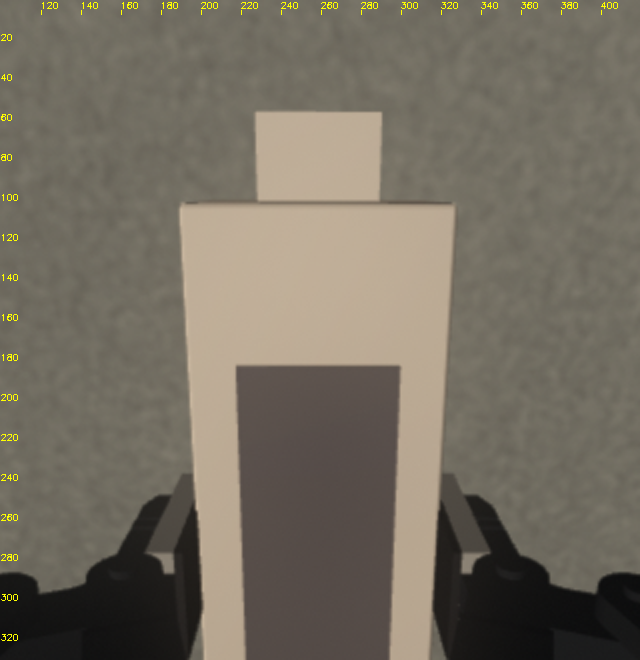

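View pics/s29.png

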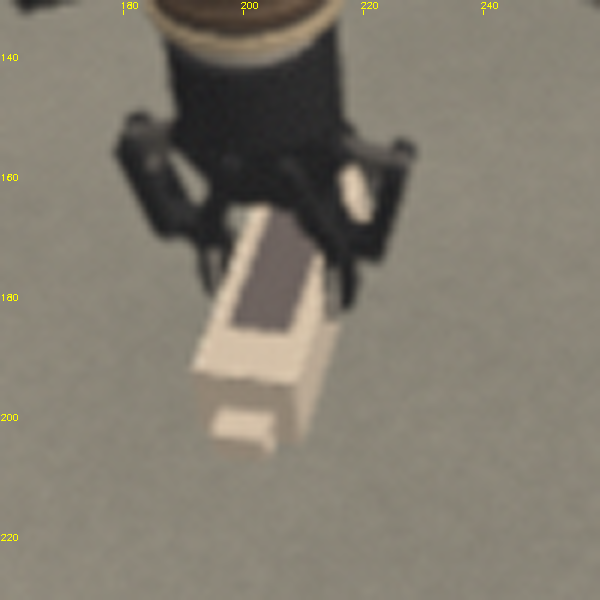

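Run:
```python
from h import *
w=load('w29'); M=capture('wrist')['mount']; T=np.linalg.inv(w.E)@np.linalg.inv(M)
# tool-frame rays
def tl(uv,d):
    uv=np.array(uv,float); r=np.c_[(uv[:,0]-w.cx)/w.f,(uv[:,1]-w.cy)/w.f,np.ones(len(uv))]@M[:3,:3].T; o=M[:3,3]
    return o+r*((d-o[0])/r[:,0])[:,None]
print(tl([[189.5,102],[327,102]],-.0323)*1000)      # far top corners
print(tl([[227,55.5],[290,55.5]],-.0088)*1000)  # knuckle far top edge
```

```text
[[-32.3        -23.39309451 -70.31569321]
 [-32.3         24.06454892 -70.3124197 ]]
[[ -8.8        -12.10443224 -87.64538877]
 [ -8.8         12.97528988 -87.64450934]]
```

Run:
```python
from h import *
T=avg(4)
go([.5947,.0043,.125],down(-1.619),T)
```

```text
avg pos [ 0.5189 -0.1999  0.1195] sd [0.0001 0.     0.0002] toolx [-1.2e-03  2.0e-04 -1.0e+00] yaw -1.6662
shift [  -5.6 -210.4  -56. ] turn [-0.0472  0.0012  0.0001] rows 4.4
```

>>> servo_tool(
  motion=[
    [[-6, -40, -11], [-0.01, 0.001, 0], -1],
    [[-6, -80, -22], [-0.02, 0.001, 0], -1],
    [[-6, -120, -32], [-0.03, 0.001, 0], -1],
    [[-6, -160, -43], [-0.04, 0.001, 0], -1],
    [[-6, -195, -52], [-0.047, 0.001, 0], -1],
    [[-6, -210, -56], [-0.047, 0.001, 0], -1],
    [[-6, -210, -56], [-0.047, 0.001, 0], -1],
    [[-6, -210, -56], [-0.047, 0.001, 0], -1],
  ],
)

```text
time: 37.75
ee_pos: [0.5946, 0.0028, 0.1256]
ee_rot: [1.529, 1.57, -1.661]
ft_force: [0.5, -1.6, -1.2]
width: 0.545
```

>>> servo_tool(
  motion=[
    [[0, 0, 0], [0, 0, 0], -1],
    [[0, 0, 0], [0, 0, 0], -1],
  ],
)

```text
time: 37.95
ee_pos: [0.5945, 0.0019, 0.1258]
ee_rot: [1.912, 1.57, -1.28]
ft_force: [-0.6, 0.5, -0.4]
width: 0.556
```

Run:
```python
from h import *
T=avg(5);w=Cam('wrist','w30');crop(w,(100,0,420,330),2,'w30c')
go([.5947,.0043,.085],down(-1.619),T);go([.5947,.0043,.0347],down(-1.619),T)
```

```text
avg pos [0.5947 0.0028 0.1259] sd [0.0001 0.0004 0.    ] toolx [ 6.e-04 -5.e-04 -1.e+00] yaw -1.6207
shift [40.9 -1.6  0.1] turn [-0.0017 -0.0006 -0.0005] rows 0.8
shift [91.2 -1.6  0.2] turn [-0.0017 -0.0006 -0.0005] rows 1.8
```

View pics/w30c.png

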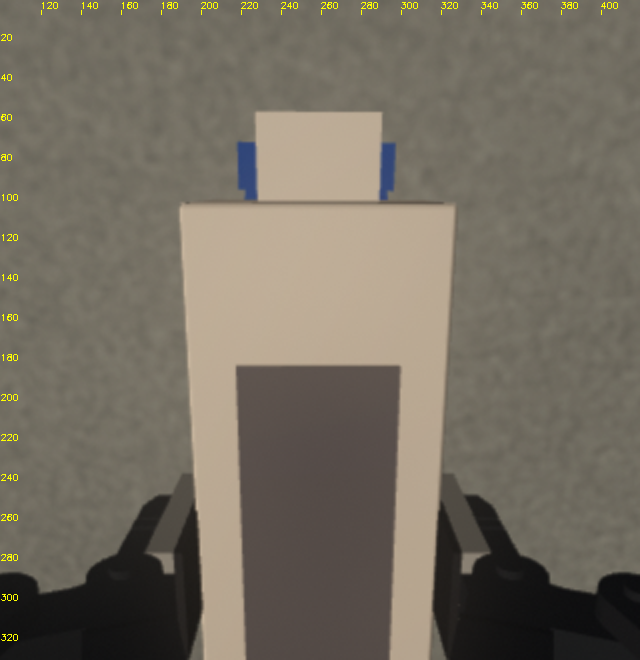

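>>> servo_tool(
  motion=[
    [[25, -1, 0], [-0.001, -0.0006, 0], -1],
    [[44, -1, 0], [-0.001, -0.0006, 0], -1],
    [[44, -1, 0], [-0.001, -0.0006, 0], -1],
    [[44, -1, 0], [-0.001, -0.0006, 0], -1],
    [[44, -1, 0], [-0.001, -0.0006, 0], -1],
  ],
)

```text
time: 38.75
ee_pos: [0.5957, 0.0049, 0.083]
ee_rot: [-3.107, 1.569, -0.013]
ft_force: [0.1, 0.1, -1.1]
width: 0.552
```

Run:
```python
from h import *
T=avg(4);T=avg(6);w=Cam('wrist','w31');crop(w,(180,30,340,180),4,'w31c')
go([.5947,.0043,.0347],down(-1.619),T)
```

```text
avg pos [0.5956 0.0048 0.0829] sd [0.0001 0.     0.0001] toolx [ 1.6e-03 -1.0e-04 -1.0e+00] yaw -1.6184
avg pos [0.5951 0.0047 0.0822] sd [0.0001 0.     0.0002] toolx [ 5.e-04 -2.e-04 -1.e+00] yaw -1.6183
shift [47.5  0.5  0.4] turn [ 0.0007 -0.0005 -0.0002] rows 0.9
```

View pics/w31c.png

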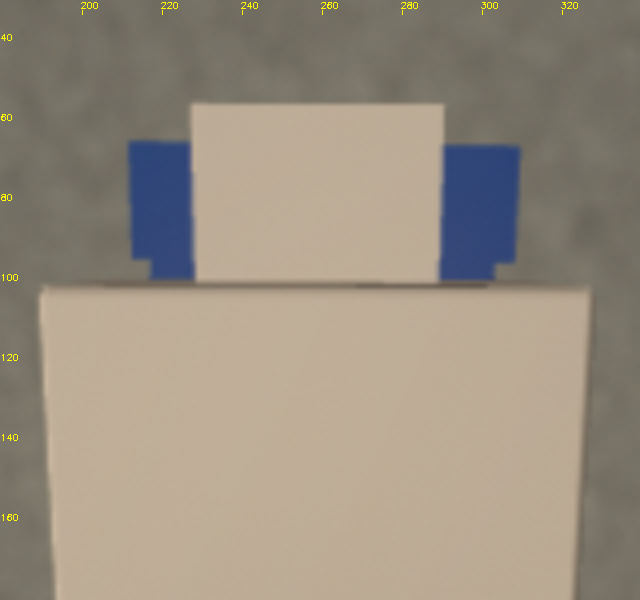

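>>> servo_tool(
  motion=[
    [[12, 0.9, 0.3], [0.003, -0.0005, 0], -1],
    [[24, 0.9, 0.3], [0.003, -0.0005, 0], -1],
    [[34, 0.9, 0.3], [0.003, -0.0005, 0], -1],
    [[41, 0.9, 0.3], [0.003, -0.0005, 0], -1],
    [[46, 0.9, 0.3], [0.003, -0.0005, 0], -1],
    [[46, 0.9, 0.3], [0.003, -0.0005, 0], -1],
    [[46, 0.9, 0.3], [0.003, -0.0005, 0], -1],
  ],
)

```text
time: 40.0
ee_pos: [0.5946, 0.0039, 0.0358]
ee_rot: [0.409, 1.57, -2.783]
ft_force: [-1.6, -0.4, 2.2]
width: 0.548
```

Run:
```python
from h import *
T=avg(5);st();w=Cam('wrist','w32');crop(w,(180,30,340,180),4,'w32c');a=Cam('scene','sc32');crop(a,(220,150,340,270),5,'s32')
```

```text
avg pos [0.5946 0.0039 0.0358] sd [0. 0. 0.] toolx [-6.e-04 -2.e-04 -1.e+00] yaw -1.6213
t 40.25 pos [0.5945 0.0039 0.0358] toolx [-0.001 -0.    -1.   ] yawy -1.6212 F [-0.3  0.1 -0.1] w 0.553 q [ 0.05  0.61 -0.21  1.82  0.18  0.73 -1.88]
```

View pics/w32c.png

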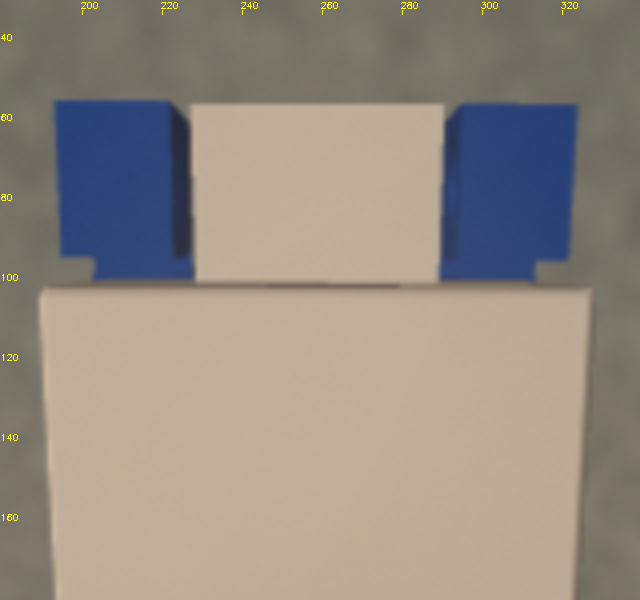

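View pics/s32.png

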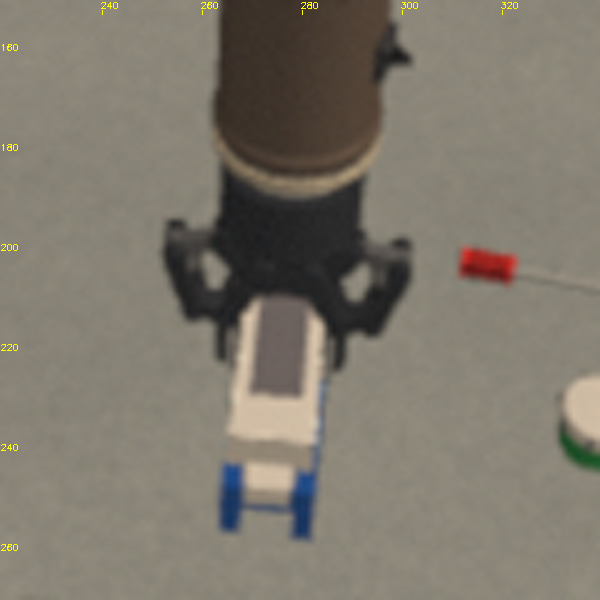

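>>> servo_tool(
  motion=[
    [[1, 0, 0], [0, 0, 0], -1],
    [[1, 0, 0], [0, 0, 0], 0.5],
    [[1, 0, 0], [0, 0, 0], 0.5],
    [[1, 0, 0], [0, 0, 0], 0.5],
    [[-30, 0, 0], [0, 0, 0], 0.5],
    [[-70, 0, 0], [0, 0, 0], 0.5],
    [[-110, 0, 0], [0, 0, 0], 0.3],
    [[-110, 0, 0], [0, 0, 0], 0.3],
  ],
)

```text
time: 41.15
ee_pos: [0.5981, 0.0044, 0.1514]
ee_rot: [-3.025, 1.562, 0.066]
ft_force: [-0.6, -0.2, -0.3]
width: 0.652
```

Run:
```python
from h import *
T=avg(5);w=Cam('wrist','w33')
overlay(w,[(TRAY,(.5917,.0040,0,-.048),(0,255,255)),(COVER,(.5917,.004,.024,-.048),(0,0,255))],(180,40,340,240),4,'o33');a=Cam('scene','sc33');crop(a,(220,170,360,280),5,'s33')
```

```text
avg pos [0.5947 0.0038 0.146 ] sd [0.0011 0.0002 0.0016] toolx [ 0.e+00 -2.e-04 -1.e+00] yaw -1.6213
```

View pics/o33.png

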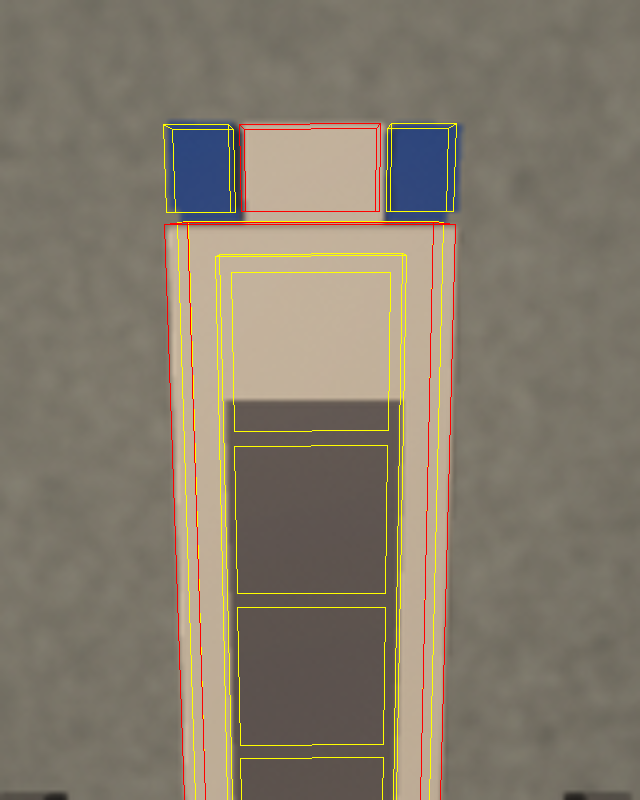

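View pics/s33.png

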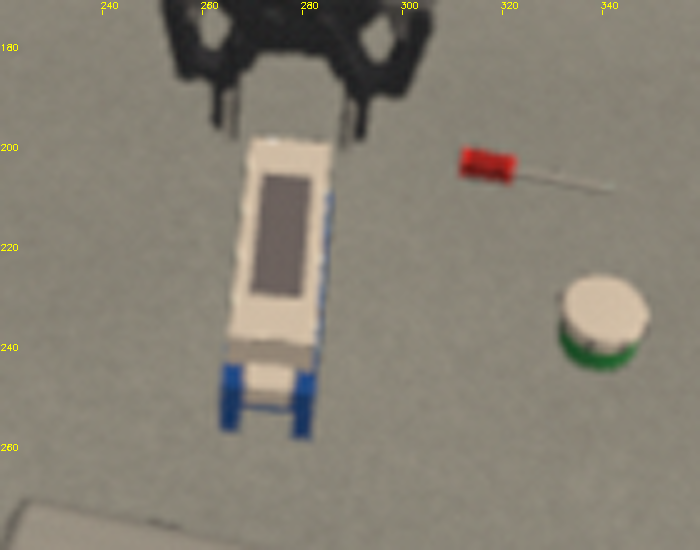

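Run:
```python
from h import *
T=avg(3)
go([.478,.11,.15],down(-.17),T)
```

```text
avg pos [0.5941 0.0038 0.1449] sd [0.0001 0.     0.0002] toolx [-2.3e-03 -2.0e-04 -1.0e+00] yaw -1.6212
shift [  -4.9 -100.2  121.3] turn [-1.4512e+00  2.1000e-03  1.4000e-03] rows 9.7
```

>>> servo_tool(
  motion=[
    [[-5, -20, 30], [-0.15, 0, 0], 0],
    [[-5, -40, 60], [-0.4, 0, 0], 0],
    [[-5, -60, 80], [-0.6, 0, 0], 0],
    [[-5, -80, 100], [-0.8, 0, 0], 0],
    [[-5, -100, 121], [-1.0, 0, 0], 0],
    [[-5, -100, 121], [-1.2, 0, 0], 0],
    [[-5, -100, 121], [-1.35, 0, 0], 0],
    [[-5, -100, 121], [-1.45, 0.002, 0.001], 0],
  ],
)

```text
time: 42.45
ee_pos: [0.4787, 0.1101, 0.1508]
ee_rot: [1.168, 1.571, -0.817]
ft_force: [0.7, -0.2, -0.2]
width: 0.499
```

>>> servo_tool(
  motion=[
    [[0, 0, 0], [0, 0, 0], 0],
    [[0, 0, 0], [0, 0, 0], 0],
    [[0, 0, 0], [0, 0, 0], 0],
    [[0, 0, 0], [0, 0, 0], 0],
  ],
)

```text
time: 42.85
ee_pos: [0.4788, 0.1099, 0.1509]
ee_rot: [1.473, 1.571, -0.522]
ft_force: [-0.2, 0.7, 0.2]
width: 0.503
```

Run:
```python
from h import *
T=avg(4);w=Cam('wrist','w34')
overlay(w,[(PIN,(.477,.132,0,1.40),(0,255,0))],(150,0,370,300),2.5,'o34')
```

```text
avg pos [0.4789 0.1099 0.1509] sd [0. 0. 0.] toolx [ 3.e-04 -1.e-04 -1.e+00] yaw -0.4223
```

View pics/o34.png

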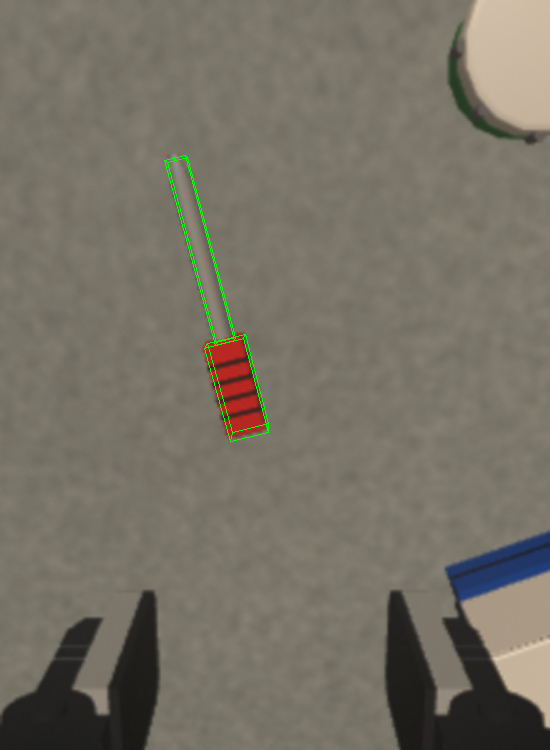

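Run:
```python
from h import *
T=avg(2)
go([.4762,.1325,.08],down(-.166),T)
```

```text
avg pos [0.4788 0.1099 0.1509] sd [0. 0. 0.] toolx [ 3.e-04 -1.e-04 -1.e+00] yaw -0.4215
shift [ 70.9 -11.7 -19.6] turn [-0.2555  0.     -0.0003] rows 1.7
```

>>> servo_tool(
  motion=[
    [[30, -11.7, -19.6], [-0.14, 0, 0], 0],
    [[71, -11.7, -19.6], [-0.2555, 0, 0], 0],
    [[71, -11.7, -19.6], [-0.2555, 0, 0], 0],
    [[71, -11.7, -19.6], [-0.2555, 0, 0], 0],
    [[71, -11.7, -19.6], [-0.2555, 0, 0], 0],
  ],
)

```text
time: 43.7
ee_pos: [0.4772, 0.1326, 0.0815]
ee_rot: [1.885, 1.569, 0.145]
ft_force: [-0.6, 0.0, 0.5]
width: 0.498
```

Run:
```python
from h import *
T=avg(4);w=Cam('wrist','w35')
overlay(w,[(PIN,(.4762,.1325,0,1.405),(0,255,0))],(150,0,370,300),2.5,'o35')
```

```text
avg pos [0.4773 0.1325 0.0815] sd [0.0002 0.0001 0.0002] toolx [ 2.8e-03  2.0e-04 -1.0e+00] yaw -0.168
```

View pics/o35.png

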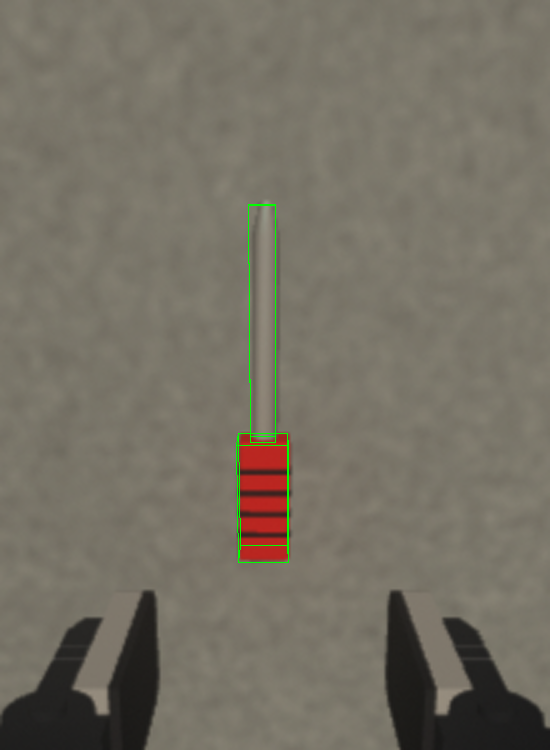

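Run:
```python
from h import *
T=avg(2)
go([.4765,.1325,.006],down(-.166),T)
```

```text
avg pos [0.4766 0.1325 0.0806] sd [0.0001 0.     0.0001] toolx [ 0.0014 -0.     -1.    ] yaw -0.1666
shift [74.6 -0.2 -0. ] turn [-0.0006 -0.0002 -0.0014] rows 1.5
```

>>> servo_tool(
  motion=[
    [[40, 0, 0], [0, 0, -0.001], -0.3],
    [[65, 0, 0], [0, 0, -0.001], -0.3],
    [[74, 0, 0], [0, 0, -0.001], -0.3],
    [[74, 0, 0], [0, 0, -0.001], -0.3],
    [[74, 0, 0], [0, 0, -0.001], -0.3],
  ],
)

```text
time: 44.55
ee_pos: [0.4767, 0.1329, 0.0067]
ee_rot: [3.105, 1.57, 1.368]
ft_force: [1.0, -0.4, -0.0]
width: 0.349
```

Run:
```python
from h import *
T=avg(3);st();w=Cam('wrist','w36');crop(w,(150,100,370,320),2.7,'w36c');a=Cam('scene','sc36');crop(a,(280,150,360,230),7,'s36')
```

```text
avg pos [0.4771 0.1329 0.007 ] sd [0.     0.0001 0.    ] toolx [ 1.e-03  6.e-04 -1.e+00] yaw -0.1659
t 44.7 pos [0.477  0.1328 0.007 ] toolx [ 0.001  0.001 -1.   ] yawy -0.166 F [-0.1 -0.4 -0.1] w 0.348 q [-0.    0.59 -0.51  2.07  0.49  0.6  -1.02]
```

View pics/w36c.png

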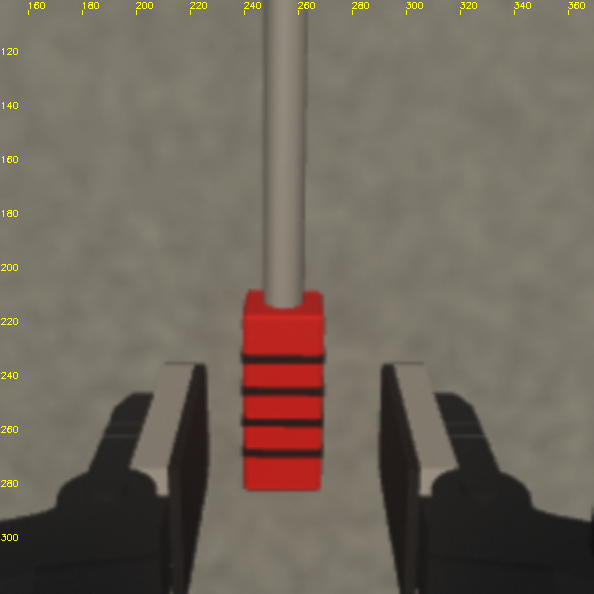

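View pics/s36.png

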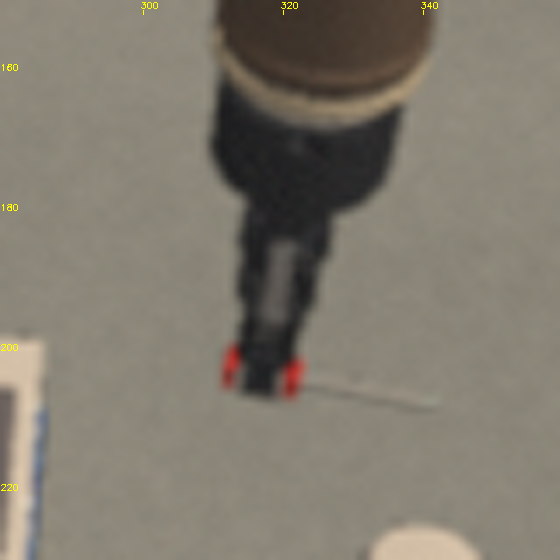

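>>> servo_tool(
  motion=[
    [[2, -1.5, 0], [0, 0, 0], -0.3],
    [[2, -1.5, 0], [0, 0, 0], -0.3],
    [[2, -1.5, 0], [0, 0, 0], -1],
    [[2, -1.5, 0], [0, 0, 0], -1],
    [[2, -1.5, 0], [0, 0, 0], -1],
    [[2, -1.5, 0], [0, 0, 0], -1],
  ],
)

```text
time: 45.4
ee_pos: [0.4747, 0.1327, 0.0041]
ee_rot: [-1.263, 1.57, -2.999]
ft_force: [-1.2, -0.4, 4.6]
width: 0.132
```

Run:
```python
from h import *
T=avg(4);st();w=Cam('wrist','w37');crop(w,(150,100,370,320),2.7,'w37c')
go([.476,.13,.13],down(-.166),T)
```

```text
avg pos [0.4747 0.1327 0.0041] sd [0. 0. 0.] toolx [-7.e-04 -1.e-04 -1.e+00] yaw -0.1657
t 45.6 pos [0.4747 0.1328 0.0041] toolx [-0.001 -0.    -1.   ] yawy -0.1656 F [-1.4 -0.6  5.4] w 0.126 q [-0.01  0.59 -0.5   2.07  0.5   0.6  -1.02]
shift [-125.9    1.6    2.5] turn [0.0003 0.0002 0.0007] rows 2.5
```

View pics/w37c.png

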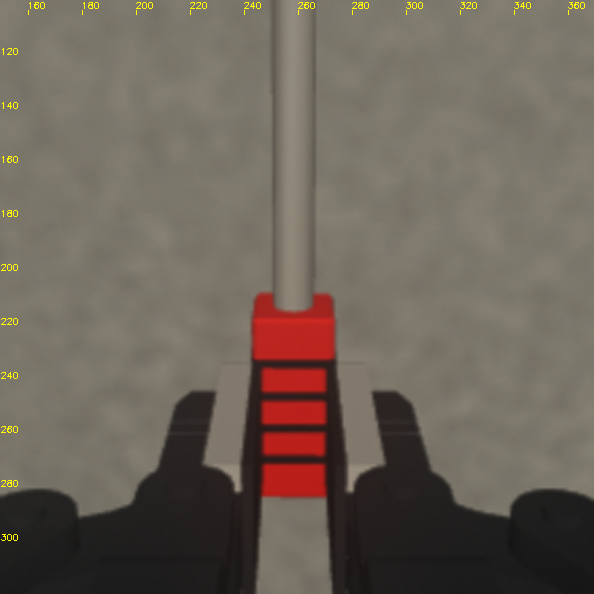

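Run:
```python
from h import *
w=load('w37'); M=capture('wrist')['mount']
def tl(uv,d):
    uv=np.array(uv,float); r=np.c_[(uv[:,0]-w.cx)/w.f,(uv[:,1]-w.cy)/w.f,np.ones(len(uv))]@M[:3,:3].T; o=M[:3,3]
    return o+r*((d-o[0])/r[:,0])[:,None]
d=.0041-.014
print(tl([[150+294/2.7-.5,100+318/2.7-.5],[150+294/2.7-.5,100+496/2.7-.5]],d)*1000)
print(tl([[150+293/2.7-.5,100+312/2.7-.5],[150+294/2.7-.5,100]],.0041-.0105)*1000)
```

```text
[[ -9.9          1.47466174 -17.6557532 ]
 [ -9.9          1.4731368   16.1833671 ]]
[[ -6.4          1.30310493 -17.42383394]
 [ -6.4          1.47687157 -68.79291558]]
```

>>> servo_tool(
  motion=[
    [[-40, 0, 0], [0, 0, 0], -1],
    [[-80, 0, 0], [0, 0, 0], -1],
    [[-120, 0, 0], [0, 0, 0], -1],
    [[-125, 20, 40], [-0.05, 0, 0], -1],
    [[-125, 60, 70], [-0.12, 0, 0], -1],
    [[-125, 100, 100], [-0.12, 0, 0], -1],
    [[-125, 140, 130], [-0.12, 0, 0], -1],
    [[-125, 170, 160], [-0.12, 0, 0], -1],
  ],
)

```text
time: 46.5
ee_pos: [0.6179, -0.0554, 0.1285]
ee_rot: [-1.933, 1.571, 2.733]
ft_force: [0.4, 1.3, -0.4]
width: 0.123
```

Run:
```python
from h import *
T=avg(3);st()
go([.6685,-.1255,.13],down(-.048),T)
```

```text
avg pos [ 0.6188 -0.0604  0.1277] sd [0.0016 0.0029 0.0001] toolx [-1.0e-04 -2.6e-03 -1.0e+00] yaw -0.0536
t 46.65 pos [ 0.6169 -0.0568  0.1277] toolx [-0.001 -0.001 -1.   ] yawy -0.0515 F [-1.1  1.1 -1. ] w 0.123 q [ 0.4   0.59 -0.59  1.66  0.37  1.01 -0.37]
shift [-2.1 53.1 62.3] turn [-0.0056  0.0026 -0.0001] rows 1.6
```

>>> servo_tool(
  motion=[
    [[0, 30, 40], [0, 0, 0], -1],
    [[0, 53, 67], [0, 0, 0], -1],
    [[0, 53, 67], [0, 0, 0], -1],
    [[0, 53, 67], [0, 0, 0], -1],
    [[0, 53, 67], [0, 0, 0], -1],
    [[0, 53, 67], [0, 0, 0], -1],
  ],
)

```text
time: 47.25
ee_pos: [0.6655, -0.1205, 0.129]
ee_rot: [-2.167, 1.57, 2.502]
ft_force: [0.3, 0.3, -1.5]
width: 0.126
```

Run:
```python
from h import *
T=avg(3);T=avg(4);w=Cam('wrist','w38');crop(w,(130,0,390,320),2.3,'w38c');st()
go([.6685,-.1255,.0331],down(-.048),T)
```

```text
avg pos [ 0.6657 -0.1212  0.129 ] sd [0.0001 0.0003 0.    ] toolx [-7.e-04  3.e-04 -1.e+00] yaw -0.044
avg pos [ 0.6659 -0.1221  0.1289] sd [0.     0.0002 0.0001] toolx [-6.e-04 -0.e+00 -1.e+00] yaw -0.0453
t 47.65 pos [ 0.666  -0.1224  0.1288] toolx [-0.001  0.    -1.   ] yawy -0.0457 F [ 0.1  1.  -0.5] w 0.129 q [ 0.45  0.67 -0.57  1.5   0.39  1.08 -0.25]
shift [95.8  2.8  3.3] turn [0.0027 0.     0.0006] rows 1.9
```

View pics/w38c.png

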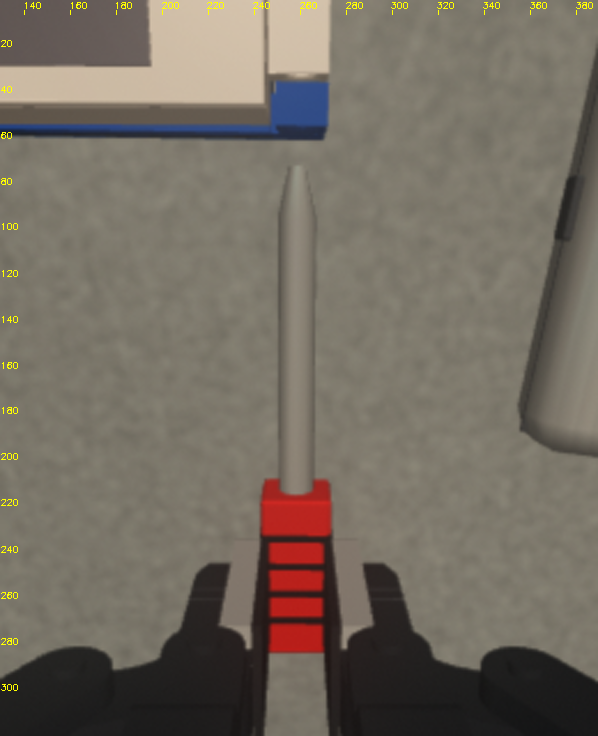

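Run:
```python
from h import *
w=load('w38');print(w.onz([[357,186],[362,187.5],[385,50]],.036).round(3));print(w.onz([[357,186]],.02).round(3))
b=load('tp1');print(b.onz([[238,157],[240,143],[283,164],[281,150]],.036).round(3))
print('knuckle edges', w.onz([[130+273/2.3-.5,35],[130+328/2.3-.5,35]],.0435).round(4), 'tip',w.onz([[130+298/2.3-.5,166/2.3-.5]],.036+.0958).round(4))
```

```text
[[ 0.742 -0.122  0.036]
 [ 0.746 -0.123  0.036]
 [ 0.758 -0.027  0.036]]
[[ 0.747 -0.127  0.02 ]]
[[ 0.772  0.021  0.036]
 [ 0.821  0.015  0.036]
 [ 0.747 -0.135  0.036]
 [ 0.797 -0.128  0.036]]
knuckle edges [[ 0.6656 -0.0145  0.0435]
 [ 0.6811 -0.0152  0.0435]] tip [[ 0.6713 -0.0425  0.1318]]
```

>>> servo_tool(
  motion=[
    [[40, 1.2, 3.3], [0.002, 0, 0.0006], -1],
    [[75, 1.2, 3.3], [0.002, 0, 0.0006], -1],
    [[95.5, 1.2, 3.3], [0.002, 0, 0.0006], -1],
    [[95.5, 1.2, 3.3], [0.002, 0, 0.0006], -1],
    [[95.5, 1.2, 3.3], [0.002, 0, 0.0006], -1],
    [[95.5, 1.2, 3.3], [0.002, 0, 0.0006], -1],
  ],
)

```text
time: 48.25
ee_pos: [0.6682, -0.1257, 0.0351]
ee_rot: [1.612, 1.568, -0.006]
ft_force: [0.3, 0.2, -0.0]
width: 0.129
```

Run:
```python
from h import *
T=avg(3);T=avg(4);w=Cam('wrist','w39');crop(w,(180,0,330,160),4.5,'w39c');st();a=Cam('scene','sc39');crop(a,(220,190,320,280),6,'s39')
go([.6685,-.1255,.0331],down(-.048),T)
```

```text
avg pos [ 0.6681 -0.1258  0.035 ] sd [0.0001 0.0001 0.0001] toolx [ 2.4e-03 -2.0e-04 -1.0e+00] yaw -0.0479
avg pos [ 0.6674 -0.1259  0.0341] sd [0.0002 0.     0.0003] toolx [ 1.1e-03 -2.0e-04 -1.0e+00] yaw -0.0479
t 48.65 pos [ 0.6671 -0.1259  0.0336] toolx [ 0. -0. -1.] yawy -0.0478 F [0.2 0.5 0.1] w 0.124 q [ 0.43  0.77 -0.52  1.58  0.45  0.92 -0.3 ]
shift [ 1.   1.1 -0.4] turn [ 0.0001  0.0002 -0.0011] rows 0.0
```

View pics/w39c.png

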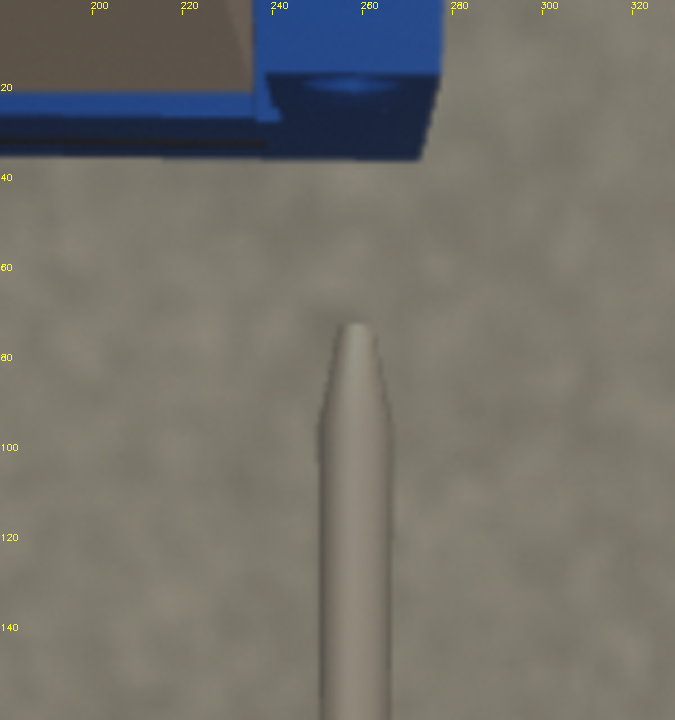

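View pics/s39.png

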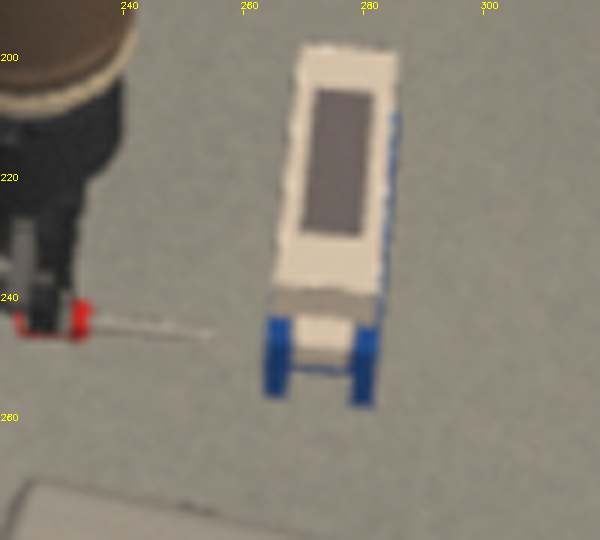

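>>> servo_tool(
  motion=[
    [[0.3, 0, -8], [0, 0, 0], -1],
    [[0.3, 0, -14], [0, 0, 0], -1],
    [[0.3, 0, -18], [0, 0, 0], -1],
    [[0.3, 0, -22], [0, 0, 0], -1],
    [[0.3, 0, -26], [0, 0, 0], -1],
    [[0.3, 0, -26], [0, 0, 0], -1],
  ],
)

```text
time: 49.3
ee_pos: [0.6683, -0.0988, 0.033]
ee_rot: [-2.868, 1.57, 1.798]
ft_force: [-0.0, -0.4, -0.1]
width: 0.129
```

Run:
```python
from h import *
T=avg(3);w=Cam('wrist','w40');crop(w,(180,0,330,160),4.5,'w40c');st();a=Cam('scene','sc40');crop(a,(220,190,320,280),6,'s40')
```

```text
avg pos [ 0.6682 -0.0998  0.0329] sd [0.     0.0003 0.    ] toolx [-2.e-04 -1.e-04 -1.e+00] yaw -0.0477
t 49.5 pos [ 0.6682 -0.1003  0.0329] toolx [-0. -0. -1.] yawy -0.0482 F [-0.4  0.7 -0.7] w 0.127 q [ 0.39  0.77 -0.52  1.58  0.45  0.91 -0.34]
```

View pics/w40c.png

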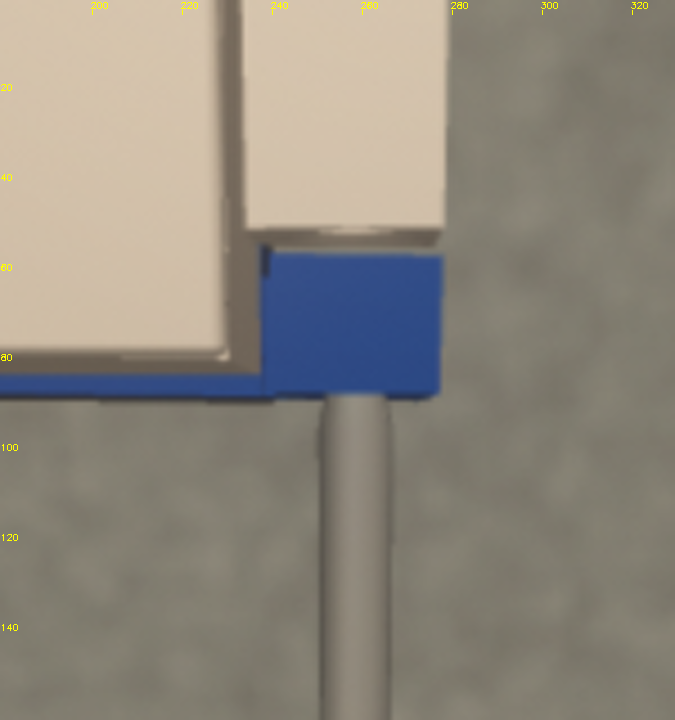

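>>> servo_tool(
  motion=[
    [[0, -0.6, -8], [0, 0, 0], -1],
    [[0, -0.6, -14], [0, 0, 0], -1],
    [[0, -0.6, -20], [0, 0, 0], -1],
    [[0, -0.6, -26], [0, 0, 0], -1],
    [[0, -0.6, -32], [0, 0, 0], -1],
    [[0, -0.6, -36], [0, 0, 0], -1],
    [[0, -0.6, -36], [0, 0, 0], -1],
  ],
)

```text
time: 50.25
ee_pos: [0.6694, -0.0627, 0.033]
ee_rot: [-2.938, 1.57, 1.728]
ft_force: [-0.1, -0.0, -0.7]
width: 0.127
```

Run:
```python
from h import *
T=avg(3);w=Cam('wrist','w41');crop(w,(180,0,330,300),2.5,'w41c');st()
go([.6725,-.0436,.0331],down(-.048),T)
```

```text
avg pos [ 0.6693 -0.0639  0.0329] sd [0.     0.0004 0.    ] toolx [-2.e-04 -2.e-04 -1.e+00] yaw -0.0477
t 50.45 pos [ 0.6693 -0.0644  0.0329] toolx [-0. -0. -1.] yawy -0.0483 F [ 0.6 -0.5 -0.6] w 0.127 q [ 0.34  0.76 -0.52  1.59  0.45  0.91 -0.39]
shift [ -0.2   2.2 -20.5] turn [0.0003 0.0002 0.0001] rows 0.4
```

View pics/w41c.png

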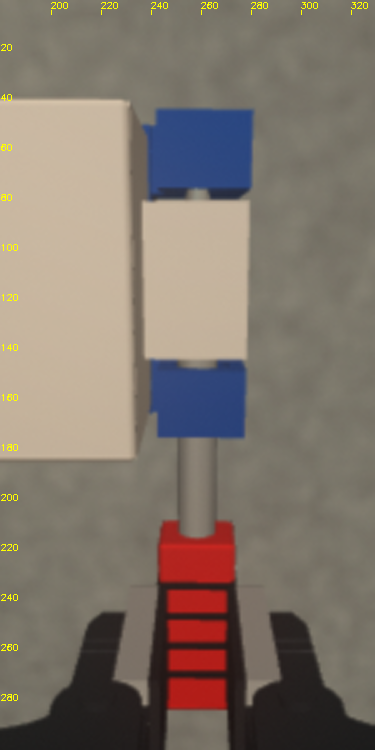

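>>> servo_tool(
  motion=[
    [[0, 0.3, -6], [0, 0, 0], -1],
    [[0, 0.3, -12], [0, 0, 0], -1],
    [[0, 0.3, -16], [0, 0, 0], -1],
    [[0, 0.3, -19], [0, 0, 0], -1],
    [[0, 0.3, -21.5], [0, 0, 0], -1],
    [[0, 0.3, -21.5], [0, 0, 0], -1],
  ],
)

```text
time: 51.05
ee_pos: [0.6705, -0.0443, 0.033]
ee_rot: [-0.2, 1.568, -1.82]
ft_force: [-1.1, -4.3, 2.0]
width: 0.125
```

Run:
```python
from h import *
T=avg(3);w=Cam('wrist','w42');crop(w,(180,50,330,300),3,'w42c');st()
```

```text
avg pos [ 0.6705 -0.0443  0.033 ] sd [0. 0. 0.] toolx [-6.0e-04 -2.3e-03 -1.0e+00] yaw -0.049
t 51.25 pos [ 0.6705 -0.0442  0.033 ] toolx [-0.001 -0.002 -1.   ] yawy -0.0491 F [-0.3 -5.5  1.6] w 0.124 q [ 0.31  0.76 -0.52  1.59  0.45  0.91 -0.43]
```

View pics/w42c.png

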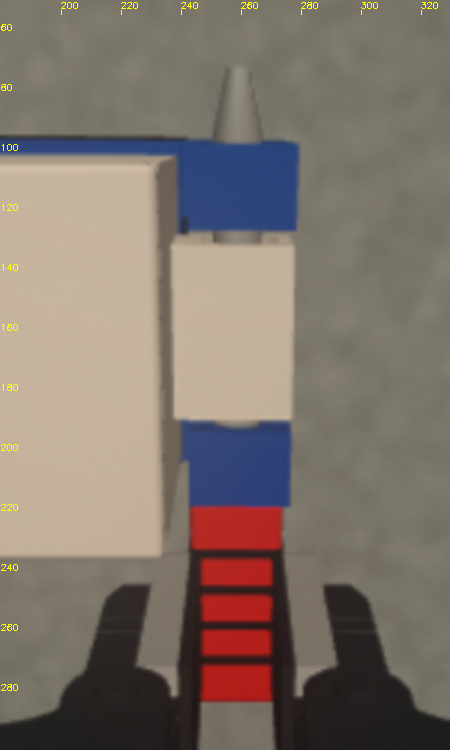

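>>> servo_tool(
  motion=[
    [[0, 0, 0.5], [0, 0, 0], -0.5],
    [[0, 0, 0.5], [0, 0, 0], -0.5],
    [[0, 0, 0.5], [0, 0, 0], -0.5],
    [[-20, 0, 0.5], [0, 0, 0], -0.5],
    [[-60, 0, 5], [0, 0, 0], -0.5],
    [[-110, 0, 30], [0, 0, 0], -0.5],
    [[-150, 0, 50], [0, 0, 0], -0.5],
    [[-150, 0, 50], [0, 0, 0], -0.5],
  ],
)

```text
time: 52.05
ee_pos: [0.6717, -0.0959, 0.1899]
ee_rot: [1.394, 1.56, -0.229]
ft_force: [0.8, 0.0, 0.2]
width: 0.253
```

Run:
```python
from h import *
T=avg(3);w=Cam('wrist','w43');st();a=Cam('scene','sc43');crop(a,(220,180,320,280),5,'s43')
u=np.array([.048,.9988]);hc=np.array([.6746,0])-.043*u
overlay(w,[(TRAY,(.5917,.0040,0,-.048),(0,255,255)),(COVER,(.5917,.004,.024,-.048),(0,0,255)),(PIN,(hc[0],hc[1],.029,1.5228),(0,255,0))],(100,0,330,200),3,'o43')
```

```text
avg pos [ 0.6691 -0.0929  0.1845] sd [0.0009 0.0009 0.0017] toolx [ 2.9e-03 -2.0e-04 -1.0e+00] yaw -0.0491
t 52.25 pos [ 0.6676 -0.0914  0.1818] toolx [-0.002  0.001 -1.   ] yawy -0.0468 F [-0.5 -0.1 -0.6] w 0.252 q [ 0.41  0.62 -0.58  1.45  0.35  1.17 -0.27]
```

View pics/o43.png

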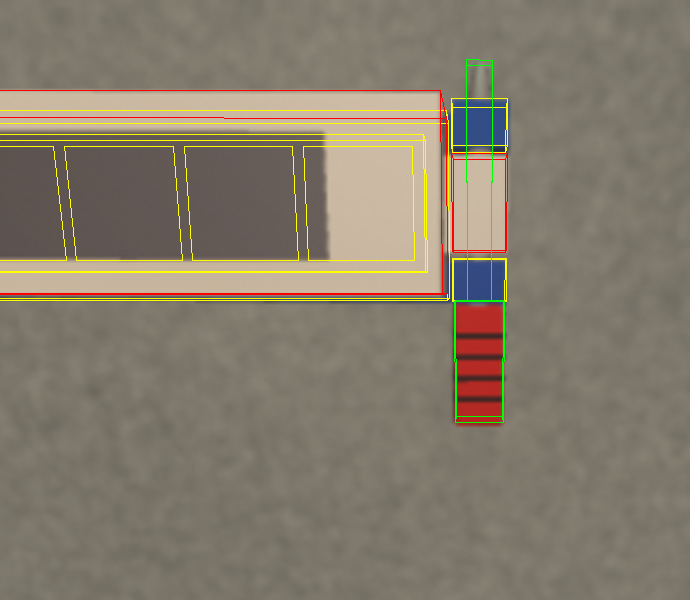

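View pics/s43.png

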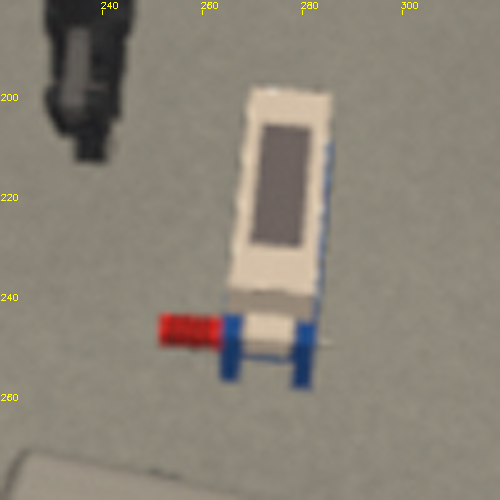

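Run:
```python
from h import *
T=avg(2)
go([.50,.05,.42],down(-.5),T);go([.402,.32,.42],down(-.74),T)
```

```text
avg pos [ 0.6675 -0.0913  0.1813] sd [0. 0. 0.] toolx [-2.7e-03  7.0e-04 -1.0e+00] yaw -0.0463
shift [-238.1 -174.5 -133.5] turn [0.4537 0.     0.0028] rows 6.5
shift [-237.6 -284.9 -398.7] turn [6.937e-01 4.000e-04 2.800e-03] rows 10.9
```

>>> servo_tool(
  motion=[
    [[-45, -10, -5], [0.05, 0, 0], -0.2],
    [[-90, -30, -20], [0.15, 0, 0], -0.2],
    [[-130, -55, -40], [0.25, 0, 0], -0.2],
    [[-170, -85, -60], [0.35, 0, 0], -0.2],
    [[-205, -115, -80], [0.4, 0, 0], -0.2],
    [[-237, -145, -100], [0.45, 0, 0], -0.2],
    [[-237, -165, -140], [0.5, 0, 0], -0.2],
    [[-237, -180, -180], [0.55, 0, 0], -0.2],
  ],
)

```text
time: 53.2
ee_pos: [0.4958, 0.0979, 0.4212]
ee_rot: [2.179, 1.569, 0.008]
ft_force: [0.9, 0.3, -1.6]
width: 0.399
```

Run:
```python
from h import *
T=avg(3);st()
go([.402,.31,.42],down(-.74),T)
```

```text
avg pos [0.4943 0.1029 0.4205] sd [0.0011 0.0027 0.0004] toolx [ 3.0e-04  2.1e-03 -1.0e+00] yaw -0.5912
t 53.35 pos [0.4957 0.0996 0.42  ] toolx [-0.  0. -1.] yawy -0.5911 F [ 0.8 -1.3 -0.3] w 0.396 q [ 0.2   0.19 -0.62  1.47  0.11  1.51 -1.01]
shift [   1.  -192.  -120.6] turn [ 0.1488 -0.0018  0.0011] rows 4.5
```

>>> servo_tool(
  motion=[
    [[0, -45, -28], [0.04, 0, 0], 0],
    [[0, -90, -56], [0.08, 0, 0], 0],
    [[0, -140, -88], [0.12, 0, 0], 0],
    [[0, -190, -120], [0.149, 0, 0], 0],
    [[0, -190, -120], [0.149, 0, 0], 0],
    [[0, -190, -120], [0.149, 0, 0], 0],
    [[0, -190, -120], [0.149, 0, 0], 0],
  ],
)

```text
time: 54.05
ee_pos: [0.4082, 0.3016, 0.4191]
ee_rot: [-0.125, 1.569, -2.442]
ft_force: [0.2, -1.6, -0.3]
width: 0.497
```

Run:
```python
from h import *
T=avg(4);w=Cam('wrist','w44');crop(w,(100,50,400,320),2.4,'w44c')
print(w.proj([.4015,.341,.312]))
```

```text
avg pos [0.4088 0.3007 0.4195] sd [0.0001 0.0001 0.0002] toolx [-7.e-04 -9.e-04 -1.e+00] yaw -0.749
[[214.96218349 156.63983864]]
```

View pics/w44c.png

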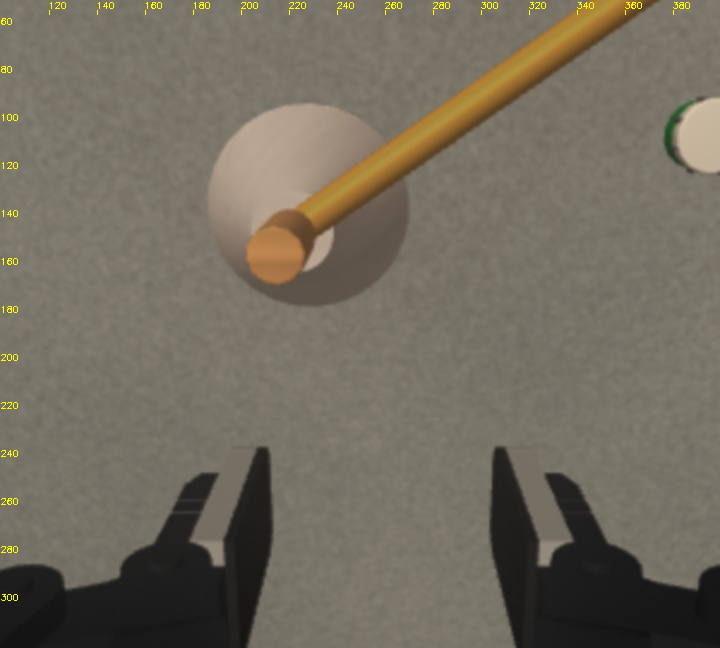

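Run:
```python
from h import *
T=avg(2);w=load('w44');p=w.onz([[214.1,155.3]],.312)[0];print(p)
go([p[0],p[1],.36],down(-.745),T);go([p[0],p[1],.278],down(-.745),T)
piv=np.array([.7424,.2897]);k=p[:2];d=piv-k;print(np.hypot(*d),np.arctan2(d[1],d[0]))
```

```text
avg pos [0.4082 0.3012 0.4199] sd [0.0001 0.0001 0.    ] toolx [-1.e-04 -2.e-04 -1.e+00] yaw -0.7486
[0.40175775 0.34221263 0.312     ]
shift [ 59.9 -32.6 -25.6] turn [-0.0036  0.0002 -0.0001] rows 1.5
shift [141.9 -32.6 -25.6] turn [-0.0036  0.0002 -0.0001] rows 3.0
0.34466609774299317 -0.15295367454851047
```

>>> servo_tool(
  motion=[
    [[30, -32, -25.6], [0, 0, 0], 0],
    [[60, -32, -25.6], [0, 0, 0], 0],
    [[100, -32, -25.6], [0, 0, 0], 0],
    [[142, -32, -25.6], [0, 0, 0], 0],
    [[142, -32, -25.6], [0, 0, 0], 0],
    [[142, -32, -25.6], [0, 0, 0], -1],
    [[142, -32, -25.6], [0, 0, 0], -1],
    [[142, -32, -25.6], [0, 0, 0], -1],
  ],
)

```text
time: 55.2
ee_pos: [0.4017, 0.3439, 0.2804]
ee_rot: [-3.063, 1.568, 0.903]
ft_force: [-2.4, 0.7, 5.1]
width: 0.208
```

Run:
```python
from h import *
T=avg(3);st()
T[:3,3]=[*T[:2,3],T[2,3]]
piv=np.array([.7424,.2897]);k=T[:2,3];d=piv-k;q0=np.arctan2(d[1],d[0]);L=np.hypot(*d);print(L,q0)
tr=np.array([.5917,.004]);e=piv-tr;qf=np.arctan2(e[1],e[0]);print('qf',qf,np.hypot(*e))
for q in np.linspace(q0,qf,13)[1:]:
    t=piv-L*np.array([np.cos(q),np.sin(q)]);print(t.round(3),end=' ');go([t[0],t[1],T[2,3]],None,T)
```

```text
avg pos [0.4018 0.3439 0.2803] sd [0. 0. 0.] toolx [ 0.0022  0.0026 -1.    ] yaw -0.7464
t 55.35 pos [0.4018 0.3439 0.2803] toolx [ 0.002  0.003 -1.   ] yawy -0.7464 F [-2.8 -0.6  7.5] w 0.216 q [-0.24  0.32 -0.75  1.68  0.23  1.23 -1.78]
0.34491144831510834 -0.1578334683605195
qf 1.0854100018316533 0.3230092568332988
[0.398 0.308] shift [-0.1 21.3 28.6] turn [0. 0. 0.] rows 0.7
[0.398 0.273] shift [-0.2 45.5 54.9] turn [0. 0. 0.] rows 1.4
[0.402 0.237] shift [-0.3 72.3 78.6] turn [0. 0. 0.] rows 2.1
[0.409 0.202] shift [ -0.3 101.4  99.3] turn [0. 0. 0.] rows 2.8
[0.42  0.168] shift [ -0.4 132.5 116.9] turn [0. 0. 0.] rows 3.5
[0.434 0.135] shift [ -0.5 165.2 131.2] turn [0. 0. 0.] rows 4.2
[0.452 0.104] shift [ -0.5 199.2 142.1] turn [0. 0. 0.] rows 4.9
[0.472 0.075] shift [ -0.5 234.2 149.4] turn [0. 0. 0.] rows 5.6
[0.496 0.048] shift [ -0.5 269.7 153. ] turn [0. 0. 0.] rows 6.2
[0.522 0.024] shift [ -0.6 305.4 152.9] turn [0. 0. 0.] rows 6.8
[0.551 0.003] shift [ -0.5 341.  149.1] turn [0. 0. 0.] rows 7.4
[ 0.581 -0.015] shift [ -0.5 375.9 141.7] turn [0. 0. 0.] rows 8.0
```

>>> servo_tool(
  motion=[
    [[0, 21, 28.6], [0, 0, 0], -1],
    [[0, 45.5, 55], [0, 0, 0], -1],
    [[0, 72, 78.6], [0, 0, 0], -1],
    [[0, 101, 99], [0, 0, 0], -1],
    [[0, 132.5, 117], [0, 0, 0], -1],
    [[0, 165, 131], [0, 0, 0], -1],
    [[0, 199, 142], [0, 0, 0], -1],
    [[0, 234, 149.4], [0, 0, 0], -1],
  ],
)

```text
time: 56.15
ee_pos: [0.4712, 0.0723, 0.2801]
ee_rot: [1.106, 1.569, -1.211]
ft_force: [-6.0, 0.1, 6.8]
width: 0.21
```

>>> servo_tool(
  motion=[
    [[0, 35.5, 3.6], [0, 0, 0], -1],
    [[0, 71, 3.6], [0, 0, 0], -1],
    [[0, 107, -0.3], [0, 0, 0], -1],
    [[0, 142, -7.5], [0, 0, 0], -1],
    [[0, 142, -7.5], [0, 0, 0], -1],
    [[0, 142, -7.5], [0, 0, 0], -1],
    [[0, 142, -7.5], [0, 0, 0], -1],
  ],
)

```text
time: 56.85
ee_pos: [0.5827, -0.0194, 0.2802]
ee_rot: [1.78, 1.566, -0.542]
ft_force: [-0.2, -5.7, 5.8]
width: 0.207
```

Run:
```python
from h import *
T=avg(3);st();a=Cam('scene','sc45')
cv2.imwrite('pics/s45.png',cv2.resize(a.im,None,fx=1.4,fy=1.4))
```

```text
avg pos [ 0.5826 -0.0193  0.2802] sd [0. 0. 0.] toolx [ 0.004  -0.0025 -1.    ] yaw -0.7503
t 57.0 pos [ 0.5825 -0.0193  0.2802] toolx [ 0.004 -0.003 -1.   ] yawy -0.7502 F [-0.2 -6.   5.7] w 0.21 q [ 0.33  0.38 -0.54  1.56  0.21  1.25 -1.  ]
```

View pics/s45.png

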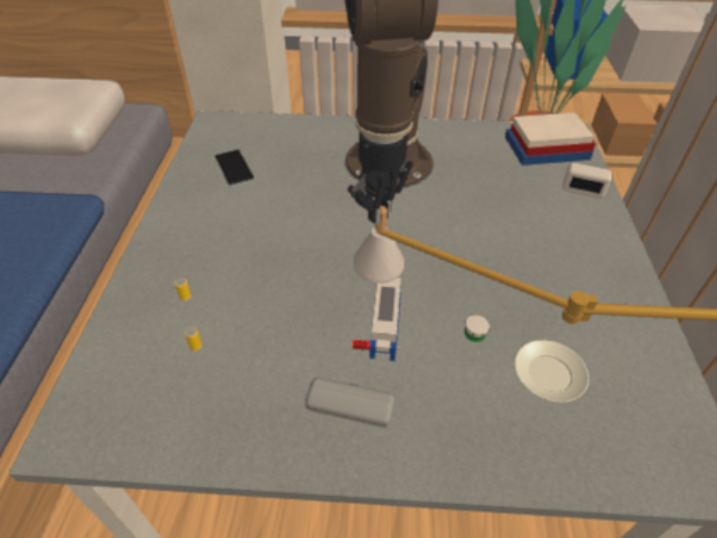

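>>> servo_tool(
  motion=[
    [[0, 0, 0], [0, 0, 0], 0],
    [[0, 0, 0], [0, 0, 0], 0],
    [[0, 0, 0], [0, 0, 0], 0],
    [[-35, 0, 0], [0, 0, 0], 0],
    [[-80, 0, 0], [0, 0, 0], 0],
    [[-120, 0, 0], [0, 0, 0], 0],
    [[-140, 30, 60], [0, 0, 0], 0],
    [[-140, 60, 110], [0, 0, 0], 0],
  ],
)

```text
time: 57.85
ee_pos: [0.5573, -0.11, 0.4189]
ee_rot: [2.381, 1.566, 0.068]
ft_force: [0.8, -0.9, -0.0]
width: 0.5
```

>>> servo_tool(
  motion=[
    [[0, 50, 50], [0, 0, 0], 0],
    [[0, 100, 100], [0, 0, 0], 0],
    [[0, 100, 100], [0, 0, 0], 0],
    [[0, 100, 100], [0, 0, 0], 0],
    [[0, 100, 100], [0, 0, 0], 0],
    [[0, 100, 100], [0, 0, 0], 0],
  ],
)

```text
time: 58.45
ee_pos: [0.5624, -0.2511, 0.4161]
ee_rot: [-2.733, 1.57, 1.235]
ft_force: [1.1, 0.5, 0.1]
width: 0.5
```

Run:
```python
from h import *
T=avg(3);st();a=Cam('scene','sc46');b=Cam('top','tp46')
crop(a,(220,100,440,300),3.4,'s46');crop(b,(120,130,340,280),3.4,'t46')
```

```text
avg pos [ 0.5624 -0.251   0.4163] sd [0.     0.0001 0.    ] toolx [ 5.e-04  4.e-04 -1.e+00] yaw -0.7441
t 58.6 pos [ 0.5623 -0.2511  0.4163] toolx [ 0.  0. -1.] yawy -0.7443 F [ 0.3  0.5 -1. ] w 0.499 q [ 0.62  0.38 -0.45  1.22  0.16  1.58 -0.54]
```

View pics/s46.png

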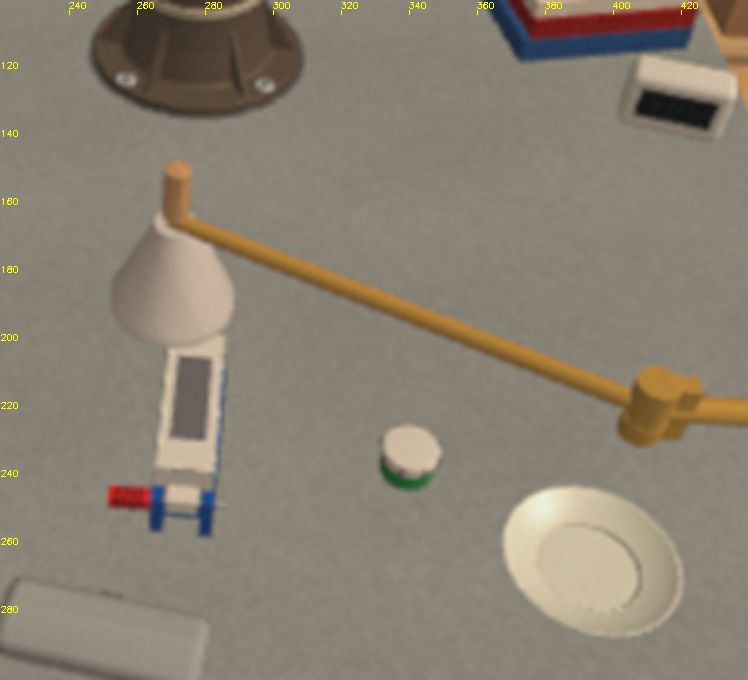

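View pics/t46.png

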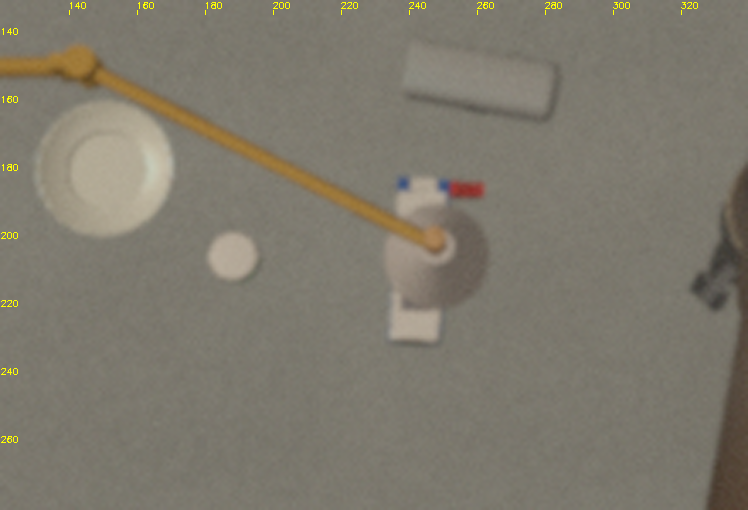

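Run:
```python
from h import *
a=load('sc46');b=load('tp46')
print(tri([(a,(220+178/3.4-.5,100+168/3.4-.5)),(b,(120+433/3.4-.5,130+239/3.4-.5))]))
print(job.sign_off())
```

```text
(array([ 0.58535381, -0.01598779,  0.3124669 ]), np.float64(0.10141506596039562))
the job is handed in; nothing more can be done
None
```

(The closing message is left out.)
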